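# Brush out the tumblers, set them to dry and shut the vent flap with the hook pole

### The job

Finish the washing-up: with the long brush scrub out each of the plain handleless tumblers that are there, from the tallest to the shortest, going right down to the bottom twice and drawing the brush up at least half the depth in between, then stand the brush back in its pot. Stand all the tumblers upright and wholly on the black drying mat, and when all the scrubbing is done keep the dust off them by dropping the hook of the pole into the ring eye of the open vent flap and pulling the flap fully shut, with the pole alone and not with the robot's own hand or arm. Lay the pole back in its rest as it was, hook end the same way and hanging down, and leave the mug and the saucer where they are.

Things in the scene. Friction and masses are not known exactly. Their poses are not given: they have to be found in the camera images.
- tall_mid (a point): The tallest of the plain tumblers. Round open steel tumbler without handle, 120 mm high, outer diameter 64 mm at the rim (62 at the foot), wall 3 mm, bottom 4 mm thick (inner floor 56 mm below this point), 120 g (varies by a fifth). This point is on its axis half-way up; z along the axis towards the mouth. May be absent.
- middle_mid (a point): The middle-sized of the plain tumblers. Round open steel tumbler without handle, 95 mm high, outer diameter 64 mm at the rim (62 at the foot), wall 3 mm, bottom 4 mm thick (inner floor 44 mm below this point), 120 g (varies by a fifth). This point is on its axis half-way up; z along the axis towards the mouth. May be absent.
- short_mid (a point): The shortest of the plain tumblers. Round open steel tumbler without handle, 70 mm high, outer diameter 64 mm at the rim (62 at the foot), wall 3 mm, bottom 4 mm thick (inner floor 31 mm below this point), 120 g (varies by a fifth). This point is on its axis half-way up; z along the axis towards the mouth. May be absent.
- brush_tip (a point): Long bottle brush, 225 mm, upright in a ceramic pot: stiff bristle head 28 mm diameter, 65 mm long at the bottom, thin steel stem, wooden handle 18 mm diameter, 85 mm long at the top; 70 g. It goes freely into the tumblers (56 mm inside). This point is the centre of the head's flat lower end; z points from head to handle.
- brush_handle (a point): Centre of the brush's handle (on the axis, 182.5 mm above the flat lower end, 42.5 mm below the top end).
- pot_floor (a point): White ceramic brush pot, fixed to the counter, 75 mm high, 48 mm outer and 38 mm inner diameter, upright. This point is the centre of its inner floor, 6 mm above the counter.
- mat_top (a point): Black ribbed rubber drying mat, fixed, 160 (x) by 280 (y) by 3 mm. This point is the centre of its top face; x and y along its sides.
- pole_mid (a point): Hook pole lying level in its rest: square wooden bar 22 by 22 mm, 300 mm long (from 170 mm behind to 130 mm ahead of this point on its axis), then a steel rod of 8 mm diameter straight on to 190 mm ahead, there bent down at a right angle as a 50 mm prong; 120 g, balanced near this point. x points to the hook end, the prong to -z.
- hook_tip (a point): Free rounded lower end of the hook's prong: 190 mm ahead (x) of and 54 mm below (z) the pole's mid point; axes as the pole's.
- rest_seat (a point): Pole rest, fixed: plywood foot, two forked uprights 160 mm apart along x (140 mm free between). Each fork is a slot 38 mm wide, open at the top, its bottom 75 mm and its cheeks' tops 105 mm above the counter; cheeks reach 33 mm to each side. This point is where the pole's mid point lies when home; x points where the hook end points.
- eye (a point): Centre of a steel ring eye on the vent flap's inner face (robot's side), near its top edge: hole about 42 mm, bar 6 mm. The ring stands out like a shelf; its hole's axis z runs along the flap, upright when shut. x: flap's outward normal (away from the robot when shut), y: along the hinge. The centre lies 188 mm from the hinge line along the flap (z) and 34 mm inward (-x) of it.
- flap (a joint): Opening angle of the vent flap (rad): 0 upright and shut at its stop, growing as its top leans outward, away from the robot. Stiff hinge (0.5 N m): it stays where left; about 4 N at the eye moves it. Clear sheet in an aluminium frame, 262 wide, 200 high, hinged at its lower edge 110 mm above the counter between two fixed posts 310 mm high, 300 mm apart; nothing crosses above it.
- mug: Steel mug with a handle, bystander, 80 mm high, 72 mm wide; origin at the centre of its underside.
- saucer: White ceramic saucer, bystander, 110 mm wide; origin at the centre of its underside.
Not all that is in view belongs to the job. Leave any red or turquoise look-alike of the part that bears brush_tip alone.

How it is judged:
On the way, in this order (a step that is already met when the one before it is completed fails the run):
1. the brush is pushed down to the bottom of the tall tumbler (x of brush_tip in the frame of tall_mid between -0.03 and 0.03 m and y of brush_tip in the frame of tall_mid between -0.03 and 0.03 m and z of brush_tip in the frame of tall_mid below -0.038 m), for 0.05 s.
2. the brush is drawn up about half the depth of the tall tumbler or more, over or in its mouth (x of brush_tip in the frame of tall_mid between -0.03 and 0.03 m and y of brush_tip in the frame of tall_mid between -0.03 and 0.03 m and z of brush_tip in the frame of tall_mid above -0.008 m), for 0.02 s.
3. the brush is pushed to the bottom of the tall tumbler a second time (all of step 1), for 0.05 s.
4. the brush is pushed down to the bottom of the middle tumbler (x of brush_tip in the frame of middle_mid between -0.03 and 0.03 m and y of brush_tip in the frame of middle_mid between -0.03 and 0.03 m and z of brush_tip in the frame of middle_mid below -0.0255 m), for 0.05 s.
5. the brush is drawn up about half the depth of the middle tumbler or more, over or in its mouth (x of brush_tip in the frame of middle_mid between -0.03 and 0.03 m and y of brush_tip in the frame of middle_mid between -0.03 and 0.03 m and z of brush_tip in the frame of middle_mid above -0.0055 m), for 0.02 s.
6. the brush is pushed to the bottom of the middle tumbler a second time (all of step 4), for 0.05 s.
7. the brush is pushed down to the bottom of the short tumbler (x of brush_tip in the frame of short_mid between -0.03 and 0.03 m and y of brush_tip in the frame of short_mid between -0.03 and 0.03 m and z of brush_tip in the frame of short_mid below -0.013 m), for 0.05 s.
8. the brush is drawn up about half the depth of the short tumbler or more, over or in its mouth (x of brush_tip in the frame of short_mid between -0.03 and 0.03 m and y of brush_tip in the frame of short_mid between -0.03 and 0.03 m and z of brush_tip in the frame of short_mid above -0.003 m), for 0.02 s.
9. the brush is pushed to the bottom of the short tumbler a second time (all of step 7), for 0.05 s.
10. the flap is shut (within 0.06 rad) while the hook still hangs through its ring eye (value of joint flap below 0.06 rad and z of hook_tip in the frame of eye below -0.004 m and x of hook_tip in the frame of eye between -0.026 and 0.026 m and y of hook_tip in the frame of eye between -0.026 and 0.026 m), for 0.1 s.
At the end, for the whole second after the job is handed in: Flap within 0.06 rad of shut; each tumbler upright (0.12 rad) on the mat, centre within 54 mm across and 114 mm along of its middle; brush on the pot floor, tilt under 0.3 rad; pole in its forks (35 mm along, 14 across, 8 in height), hook the same way and down (x of tall_mid in the frame of mat_top between -0.054 and 0.054 m and y of tall_mid in the frame of mat_top between -0.114 and 0.114 m and angle between each of tall_mid, middle_mid, short_mid's own z axis and vertical below 0.12 rad and z of tall_mid in the frame of mat_top below 0.068 m and x of middle_mid in the frame of mat_top between -0.054 and 0.054 m and y of middle_mid in the frame of mat_top between -0.114 and 0.114 m and z of middle_mid in the frame of mat_top below 0.0555 m and x of short_mid in the frame of mat_top between -0.054 and 0.054 m and y of short_mid in the frame of mat_top between -0.114 and 0.114 m and z of short_mid in the frame of mat_top below 0.043 m and horizontal distance between brush_tip and pot_floor below 0.015 m and z of brush_tip in the frame of pot_floor below 0.012 m and angle between brush_tip's own z axis and vertical below 0.3 rad and z of pole_mid in the frame of rest_seat between -0.008 and 0.008 m and x of pole_mid in the frame of rest_seat between -0.035 and 0.035 m and y of pole_mid in the frame of rest_seat between -0.014 and 0.014 m and x of hook_tip in the frame of rest_seat above 0.12 m and z of hook_tip in the frame of rest_seat below -0.03 m and value of joint flap below 0.06 rad); the robot touches nothing.
It fails at once if the steel mug is shifted by more than 40 mm (distance of mug from where it was at the start of the episode above 0.04 m).
It fails at once if the saucer is shifted by more than 40 mm (distance of saucer from where it was at the start of the episode above 0.04 m).
It fails at once if the robot itself, rather than the pole, presses on the flap (over 1 N) (contact force between any of the fingers, the arm and flap above 1 N).
Of cup_tall, cup_middle, cup_short only 2 to 3 are there at a start; the rules pass over those that are not, and their reading is None.
At some moment in a run one of cup_tall, cup_middle, cup_short may be knocked a few centimetres aside while the robot is not near it.
It also fails if it takes over 210 s, if anything falls off the work surface, if the arm or the gripper's body presses on something with over 40 N, if the wrist force passes 120 N, or if a joint passes its speed limit or range.

### The arm

A 6-joint arm with a two-finger parallel gripper is mounted at the origin on the work surface. World frame = base frame: x ahead of the robot, y to its left, z up, the work surface at z = 0. Lengths are in m, angles in rad, forces in N, time in s.
With the tool pointing down it reaches from about 0.375 to 0.9 m from the base axis. Payload 3.1 kg.
Tool frame: the origin (TCP) lies at the very end of the fingers, on their centre line; the grasp point (between the pads) lies 19 mm behind it; z points along the fingers, y is the direction in which the jaws open and shut (so a half turn about z gives the same grasp; the last joint's range is limited). The gripper opens to 87 mm and grips with 3 to 60 N. Pads are 19 mm wide; open, the fingers measure 117 mm over their backs; the gripper's body (75 mm by 190 mm) begins 51 mm behind the grasp point.
Start: joints at [-1.47, 0.527, 1.433, -0, 1.181, -0.178], TCP at [0.172, -0.601, 0.223] pointing down, gripper open.
Joint ranges: [-3.08, 3.08], [-0.75, 2.2], [0.22, 2.44], [-1.43, 4.57], [0, 2.65], [-2.85, 2.85]. Speed limits (rad/s): [2.79, 2.79, 3.14, 3.14, 3.14, 3.14].

### API

Orientations are given as a unit quaternion [x, y, z, w].
In Python, from rig import robot gives the robot as it stands. The module is installed in compiled form; this text tells all that it offers.
- The arm moves only by the tool send_rows, never from a script. Its argument "deltas" is a list of rows, each an object of numbers: "tx", "ty", "tz": the shift along the tool's x, y, z in cm; "rx", "ry", "rz": the turn, a rotation vector about the tool's x, y, z in rad. A call has 1 to 5 rows; each row is the pose to reach, as a shift and turn from the pose commanded when the call began, along the tool's axes at that moment; what a row does not reach only later rows make up. A row lasts 1/12 s, in which the tool goes at most 41.7 mm and 7.16 degrees, less where a joint would pass 70% of its speed; a pose out of reach is approached as far as the arm can. A call with a gripper value outside its range is refused whole. "claw" is the finger opening in cm, from 0 to 8.7, set as the call begins (left out, the last holds). The fingers move at their own pace and stop on an object; "squeeze" is the grip in N (left out, the last holds). Time passes only in rows, so rows that repeat a pose let the fingers close. It gives the time, the measured TCP pose, the force and the opening at its end, in the units of the state.
- robot.get_obs(): the state, without advancing time (a new reading comes with each control period).
- robot.camera(name): name is "scene" or "side" or "wrist"; returns a dict with "color" (384x512x3 uint8, red, green, blue), "z_map" (384x512 float32, m along the optical axis (not along the pixel's ray), 0 where there is no reading), "intrinsics" (3x3 intrinsics, pixels), "R" (3x3) and "t" (3): a world point X has camera coordinates R X + t; the wrist camera has in their place "tool_from_camera" (4x4, takes a point from camera to tool coordinates, whose origin is the TCP and whose axes are the flange's). Camera axes: x right, y down, z forward; pixel columns grow to the right and rows downward; lengths in m; the calibration is good to about 2 mm. A picture is of the moment at which its call begins: read the wrist's pose just before it.
- robot.hand_in(): hands the job in, once; it reports no verdict.
Trained networks look in the newest picture that a camera, given by its name, has taken for a name from the list of things; names that differ only in an ending like _2 or _b are one class to them, and where a whole thing is asked for, a point or a joint stands for the part that bears it (a point fixed in the world has none). Each returns a list of dicts, best first, with "p" (0 to 1); they miss things now and then, are a little off and sometimes report something else, mostly with a low value. They report only what shows in the picture. A call takes as long as a camera call. They do not tell look-alikes from the thing itself.
- robot.outline_of(label, camera): "pixels" (384x512 bool, what is visible of it) and "xy" ([column, row] in pixels, amid what is visible of it).
- robot.tip_of(label, camera): "xy" ([column, row] in pixels: a listed point, or the origin of a listed thing).
The state is a dict: "time": time; "q": joint angles; "joint_velocities": joint speeds; "joint_torque": joint torques, N m; "position": TCP position; "tool_rot": TCP orientation; "ft_force": force on the tool from outside, world axes, zero at the start; "moment": the same for the moment, N m; "grip_width": finger opening in m.
Only numpy, scipy, OpenCV 4.12 (cv2) and the standard library are available. Lean on these libraries where they do the work, as an engineer would, in place of code of your own. Each camera call takes 0.05 s, during which the arm holds its last target.

## Working session

There is one attempt and no reset: what is moved stays moved. The work goes in short steps, Python scripts to look and compute and a tool call to move; the robot and the scene stay as the last step left them, time stands still between calls to the robot, and variables do not carry over. Pictures are saved under pics/ and viewed, and the job is handed in when it is done.

Besides the shell and the picture viewer there is one more tool, called after "Emit:" as name([rows], argument=value, ...), one row to a line, values as JSON. send_rows: Moves the arm, as the interface text tells. Its arguments: {"type":"object","properties":{"deltas":{"type":"array","items":{"type":"object","properties":{"tx":{"type":"number"},"ty":{"type":"number"},"tz":{"type":"number"},"rx":{"type":"number"},"ry":{"type":"number"},"rz":{"type":"number"}}}},"claw":{"type":"number"},"squeeze":{"type":"number"}},"required":["deltas"]}

I'll start by looking at the scene from all cameras.

```bash
mkdir -p pics
cat > h.py <<'E'
import numpy as np, cv2
from scipy.spatial.transform import Rotation as Ro
from rig import robot
def st():
    o=robot.get_obs(); print('t',round(o['time'],2),'pos',np.round(o['position'],4),'q',np.round(o['q'],3),'F',np.round(o['ft_force'],1),'w',round(float(o['grip_width']),4)); return o
def cam(n):
    o=robot.get_obs(); c=robot.camera(n)
    if n=='wrist':
        T=np.eye(4);T[:3,:3]=Ro.from_quat(o['tool_rot']).as_matrix();T[:3,3]=o['position']
        W=T@c['tool_from_camera']
    else:
        W=np.eye(4);W[:3,:3]=c['R'].T;W[:3,3]=-c['R'].T@c['t']
    c['W']=W
    z=c['z_map'];K=c['intrinsics'];v,u=np.indices(z.shape)
    P=np.stack([(u-K[0,2])/K[0,0]*z,(v-K[1,2])/K[1,1]*z,z],-1)
    c['P']=P@W[:3,:3].T+W[:3,3]; c['P'][z==0]=np.nan
    return c
def save(c,name,crop=None,s=1):
    im=c['color'][:,:,::-1]
    if crop: x0,y0,x1,y1=crop; im=im[y0:y1,x0:x1]
    if s!=1: im=cv2.resize(im,None,fx=s,fy=s,interpolation=cv2.INTER_CUBIC)
    cv2.imwrite('pics/'+name+'.png',im)
def proj(c,X):
    W=np.linalg.inv(c['W']); p=W[:3,:3]@np.array(X)+W[:3,3]; p=c['intrinsics']@p; return p[:2]/p[2]
def ray(c,u,v,z):
    d=c['W'][:3,:3]@np.linalg.inv(c['intrinsics'])@np.array([u,v,1.]); o=c['W'][:3,3]; return o+d*(z-o[2])/d[2]
E
python3 - <<'E'
from h import *
st()
for n in ['scene','side','wrist']:
    c=cam(n); save(c,n+'0',s=1.5); np.savez(n+'0.npz',P=c['P'],W=c['W'],K=c['intrinsics'],color=c['color'])
    print(n,np.round(c['W'],3).tolist(),c['intrinsics'][0,0])
    for l in ['tall_mid','middle_mid','short_mid','brush_tip','brush_handle','pot_floor','mat_top','pole_mid','hook_tip','rest_seat','eye','mug','saucer','flap']:
        r=robot.tip_of(l,n)
        print(l,[(np.round(k['xy']).tolist(),round(k['p'],2)) for k in r])
E
```

```text
t 0.0 pos [ 0.172  -0.6001  0.2216] q [-1.47   0.528  1.434 -0.     1.181 -0.179] F [-0.8 -0.4 -0.3] w 0.0869
scene [[0.497, 0.759, -0.42, 0.995], [0.867, -0.441, 0.23, -0.209], [-0.011, -0.479, -0.878, 1.021], [0.0, 0.0, 0.0, 1.0]] 369.66535630427086
tall_mid [([169.0, 196.0], 0.67)]
middle_mid [([179.0, 247.0], 0.57), ([106.0, 240.0], 0.39)]
short_mid []
brush_tip [([234.0, 258.0], 0.81), ([234.0, 224.0], 0.76)]
brush_handle [([198.0, 212.0], 0.61), ([227.0, 194.0], 0.58), ([232.0, 232.0], 0.55)]
pot_floor [([210.0, 235.0], 0.67)]
mat_top [([290.0, 161.0], 0.65)]
pole_mid [([107.0, 234.0], 0.79), ([170.0, 198.0], 0.41)]
hook_tip [([143.0, 292.0], 0.68)]
rest_seat [([104.0, 237.0], 0.89)]
eye []
mug [([220.0, 299.0], 0.92)]
saucer [([361.0, 151.0], 0.67)]Traceback (most recent call last):
  File "<stdin>", line 7, in <module>
ValueError: it knows: brush_handle, brush_tip, eye, hook_tip, mat_top, middle_mid, mug, pole_mid, pot_floor, rest_seat, saucer, short_mid, tall_mid
```

Run:
```python
from h import *
for n in ['side','wrist']:
    c=cam(n); save(c,n+'0',s=1.5); np.savez(n+'0.npz',P=c['P'],W=c['W'],K=c['intrinsics'],color=c['color'])
    print(n,np.round(c['W'],3).tolist(),c['intrinsics'][0,0])
    for l in ['tall_mid','middle_mid','short_mid','brush_tip','brush_handle','pot_floor','mat_top','pole_mid','hook_tip','rest_seat','eye','mug','saucer']:
        r=robot.tip_of(l,n)
        print(l,[(np.round(k['xy']).tolist(),round(k['p'],2)) for k in r])
```

```text
side [[-0.98, -0.132, 0.148, 0.349], [-0.198, 0.687, -0.699, 1.013], [-0.009, -0.714, -0.7, 1.202], [0.0, 0.0, 0.0, 1.0]] 478.7418967107092
tall_mid [([308.0, 195.0], 0.61)]
middle_mid [([269.0, 178.0], 0.67)]
short_mid []
brush_tip [([235.0, 215.0], 0.88), ([261.0, 227.0], 0.73)]
brush_handle [([235.0, 175.0], 0.82), ([261.0, 166.0], 0.71), ([261.0, 185.0], 0.61)]
pot_floor [([264.0, 208.0], 0.71), ([265.0, 166.0], 0.62)]
mat_top [([279.0, 291.0], 0.82)]
pole_mid [([307.0, 152.0], 0.59)]
hook_tip []
rest_seat [([302.0, 152.0], 0.85), ([165.0, 208.0], 0.21)]
eye [([164.0, 208.0], 0.87)]
mug [([225.0, 188.0], 0.71)]
saucer [([231.0, 358.0], 0.81), ([165.0, 206.0], 0.67)]
wrist [[0.275, -0.921, -0.276, 0.249], [-0.961, -0.264, -0.078, -0.58], [-0.001, 0.287, -0.958, 0.385], [0.0, 0.0, 0.0, 1.0]] 307.1645957548828
tall_mid []
middle_mid []
short_mid []
brush_tip []
brush_handle []
pot_floor []
mat_top []
pole_mid []
hook_tip []
rest_seat []
eye []
mug []
saucer []
```

View pics/scene0.png

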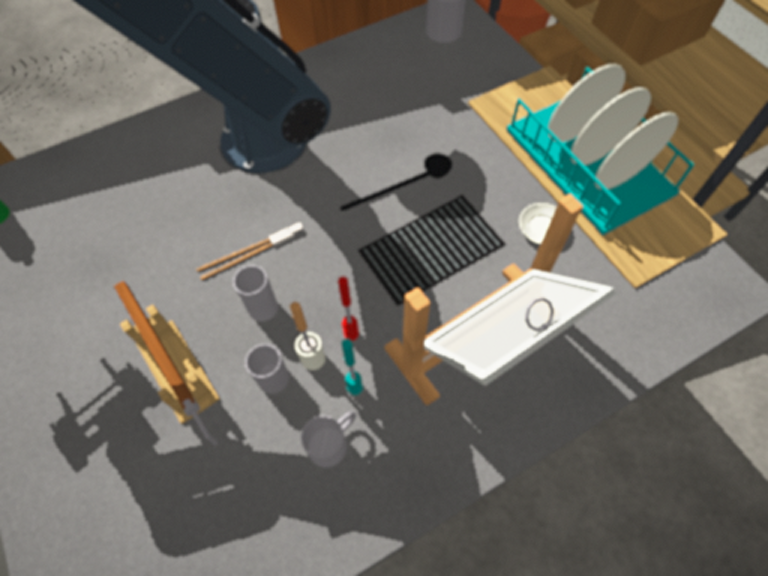

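View pics/side0.png

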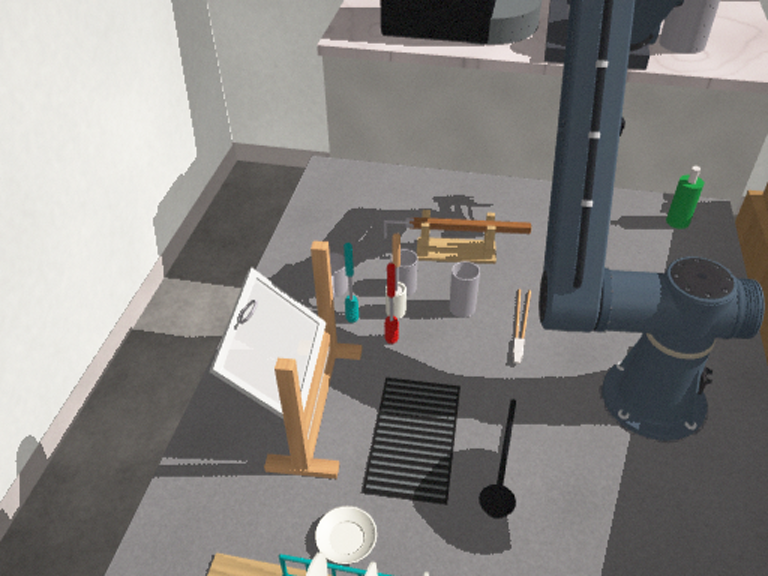

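View pics/wrist0.png

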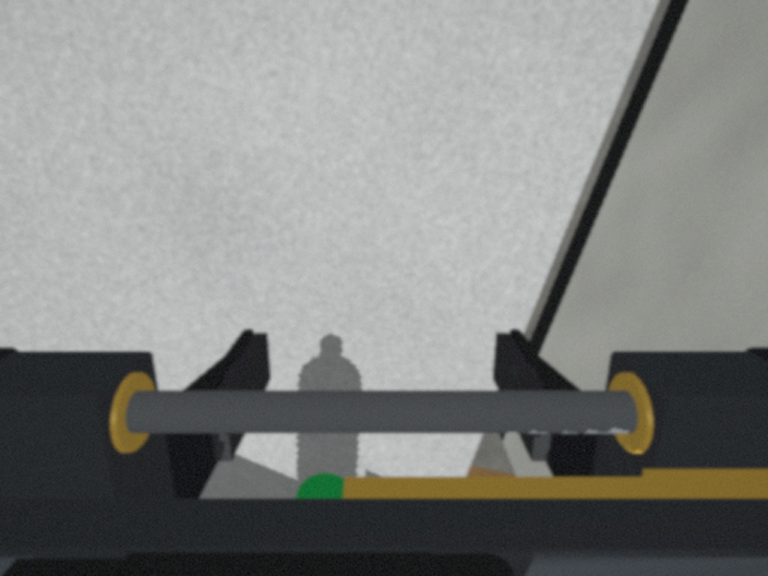

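The scene picture (512 px coords): two plain tumblers at about (169,195) and (178,245), the mug with handle at (217,293), the brush with wooden handle in the white pot at (205,230), red and turquoise look-alikes at (233,215) and (233,245), the pole in its rest at (105,235), the mat at (288,165), the flap with ring at (360,210), and the saucer at (358,150). Next I'll measure with depth.

Run:
```python
from h import *
# top-down orthographic maps
H={}
res=0.0015
x0,x1,y0,y1=0.2,1.0,-0.65,0.4
nx,ny=int((x1-x0)/res),int((y1-y0)/res)
img=np.zeros((nx,ny,3),np.uint8); hm=np.full((nx,ny),-1.)
for n in ['side0','scene0']:
    d=np.load(n+'.npz');P=d['P'].reshape(-1,3);C=d['color'].reshape(-1,3)
    ok=np.isfinite(P[:,0])&(P[:,2]<0.4)&(P[:,2]>-0.02)
    P=P[ok];C=C[ok]
    i=((x1-P[:,0])/res).astype(int);j=((y1-P[:,1])/res).astype(int)
    k=(i>=0)&(i<nx)&(j>=0)&(j<ny)
    for a,b,z,c in zip(i[k],j[k],P[k,2],C[k]):
        for da in(0,1):
            for db in (0,1):
                if a+da<nx and b+db<ny and z>hm[a+da,b+db]: hm[a+da,b+db]=z;img[a+da,b+db]=c
for t in np.arange(0.2,1.0,0.1): cv2.line(img,(0,int((x1-t)/res)),(ny,int((x1-t)/res)),(60,60,255),1); cv2.putText(img,f'{t:.1f}',(0,int((x1-t)/res)),0,0.35,(255,255,0))
for t in np.arange(-0.6,0.4,0.1): cv2.line(img,(int((y1-t)/res),0),(int((y1-t)/res),nx),(60,60,255),1);cv2.putText(img,f'{t:.1f}',(int((y1-t)/res),10),0,0.35,(255,255,0))
cv2.imwrite('pics/top0.png',img[:,:,::-1])
hv=cv2.applyColorMap(np.clip(hm/0.32*255,0,255).astype(np.uint8),cv2.COLORMAP_JET); hv[hm<0]=0
cv2.imwrite('pics/toph0.png',hv); print(img.shape)
```

```text
(533, 700, 3)
```

View pics/top0.png

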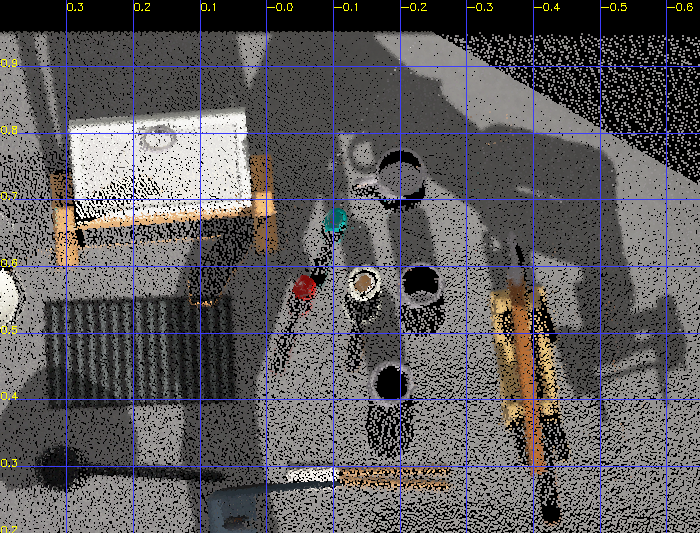

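View pics/toph0.png

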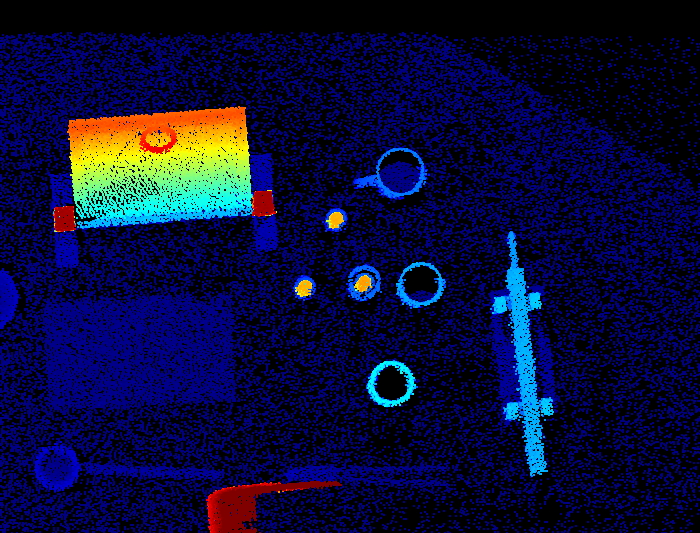

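```bash
cat > fit.py <<'E'
from h import *
from scipy.optimize import least_squares
def circ(P,r=None):
    f=(lambda p:np.hypot(P[:,0]-p[0],P[:,1]-p[1])-(p[2] if r is None else r))
    s=least_squares(f,[*P[:,:2].mean(0),0.03],loss='soft_l1',f_scale=0.001); return s.x, np.median(abs(f(s.x)))
E
python3 - <<'E'
from fit import *
D={n:np.load(n+'0.npz') for n in ['side','scene']}
for n,d in D.items():
    P=d['P'].reshape(-1,3);P=P[np.isfinite(P[:,0])]
    tab=P[(P[:,2]<0.01)&(P[:,2]>-0.01)&(P[:,0]>0.35)&(P[:,0]<0.9)&(abs(P[:,1])<.4)]
    print(n,'table z',np.median(tab[:,2]))
    for name,c,R in [('nearcup',(0.425,-0.187),0.045),('farcup',(0.575,-0.23),0.045),('mug',(0.742,-0.20),0.045),('pot',(0.576,-0.145),0.032)]:
        Q=P[np.hypot(P[:,0]-c[0],P[:,1]-c[1])<R]
        if name=='pot': Q=Q[Q[:,2]<0.1]
        top=np.percentile(Q[:,2],97)
        S=Q[Q[:,2]>top-0.006]; 
        rim,res=circ(S)
        print(n,name,'top',round(top,4),len(S),'rim',np.round(rim,4),round(res,4), 'sd z', np.round(np.histogram(Q[:,2],bins=[-.01,.01,.03,.05,.07,.08,.09,.1,.11,.12,.13])[0],1))
        B=Q[(Q[:,2]>0.015)&(Q[:,2]<top-0.012)]
        if len(B)>20: print('   body',np.round(circ(B)[0],4),np.round(circ(B,0.0315)[0][:2],4))
E
```

```text
side table z -2.239291649808184e-05
side nearcup top 0.1192 87 rim [ 0.4228 -0.186   0.0305] 0.0017 sd z [173  72  71  77  57  64  84  70  91  15]
   body [ 0.4224 -0.1862  0.0302] [ 0.4225 -0.1871]
side farcup top 0.0949 47 rim [ 0.5715 -0.2296  0.0309] 0.0015 sd z [61 30 45 89 55 47 41  0  0  0]
   body [ 0.5713 -0.2305  0.0305] [ 0.5725 -0.2306]
side mug top 0.0784 37 rim [ 0.7401 -0.1987  0.0346] 0.0018 sd z [46 48 66 81 39  5  0  0  0  0]
   body [ 0.7398 -0.1988  0.0352] [ 0.7347 -0.2007]
side pot top 0.077 39 rim [ 0.5754 -0.1461  0.0211] 0.0027 sd z [59 52 50 65 39  1  3  0  0  0]
   body [ 0.575  -0.1466  0.0229] [ 0.5778 -0.1565]
scene table z -0.0008788604028711067
scene nearcup top 0.1185 117 rim [ 0.4268 -0.1863  0.0301] 0.0008 sd z [244  64 104 130  72  76  72  85 121  10]
   body [ 0.4273 -0.1865  0.0299] [ 0.4269 -0.1865]
scene farcup top 0.0942 106 rim [ 0.5749 -0.2304  0.0303] 0.0007 sd z [369 116 113 130  70  69  91   0   0   0]
   body [ 0.5756 -0.2306  0.0298] [ 0.5757 -0.2304]
scene mug top 0.0797 122 rim [ 0.7428 -0.1998  0.0342] 0.0008 sd z [547 104 107 115 123  24   0   0   0   0]
   body [ 0.7438 -0.1995  0.0343] [ 0.7423 -0.1992]
scene pot top 0.0767 116 rim [ 0.5775 -0.1455  0.0201] 0.0026 sd z [115  45  46 117 121   5   3   0   0   0]
   body [ 0.5802 -0.1466  0.0211] [ 0.5684 -0.1449]
```

Two tumblers are present: the tall one at about (0.425,-0.187), top at 0.119, and the middle one at (0.574,-0.2305), top at 0.095. The short one isn't visible so far. Next: brush axis, pole, mat, flap and eye, plus the look-alike heights.

Run:
```python
from fit import *
D={n:np.load(n+'0.npz') for n in ['side','scene']}
o=st(); print(np.round(Ro.from_quat(o['tool_rot']).as_matrix(),3))
for n,d in D.items():
    P=d['P'].reshape(-1,3);C=d['color'].reshape(-1,3).astype(int);k=np.isfinite(P[:,0]);P=P[k];C=C[k]
    for nm,c in [('brush',(0.576,-0.145)),('red',(0.565,-0.055)),('turq',(0.67,-0.10))]:
        S=P[(np.hypot(P[:,0]-c[0],P[:,1]-c[1])<0.04)&(P[:,2]>0.13)&(P[:,2]<0.3)]
        print(n,nm,len(S),'zmax',np.round(np.percentile(S[:,2],98),3),[ (z,np.round(S[abs(S[:,2]-z)<.012].mean(0)[:2],3).tolist()) for z in (0.15,0.18,0.205,0.225)])
    # pole
    S=P[(P[:,0]>0.25)&(P[:,0]<0.66)&(P[:,1]<-0.33)&(P[:,1]>-0.45)&(P[:,2]>0.085)&(P[:,2]<0.102)]
    m=S.mean(0); 
    L=cv2.fitLine(S[:,:2].astype(np.float32),cv2.DIST_HUBER,0,0.01,0.01).ravel()
    dv=L[:2]*np.sign(L[0]); t=(S[:,:2]-L[2:])@dv; 
    print(n,'pole',len(S),'dir',np.round(dv,4),'pt',np.round(L[2:],4),'t',np.round(np.percentile(t,[0.5,99.5]),3),'ang',np.arctan2(dv[1],dv[0]), 'ztop',np.percentile(S[:,2],[50,90]))
    # eye ring/flap plane
    S=P[(P[:,0]>0.6)&(P[:,0]<0.9)&(P[:,1]<0.27)&(P[:,1]>0.06)&(P[:,2]>0.13)]
    pl=least_squares(lambda p:S[:,0]-(p[0]+p[1]*S[:,1]+p[2]*S[:,2]),[.6,0,.5],loss='soft_l1',f_scale=0.003).x
    print(n,'flap x=',np.round(pl,4),'theta',np.arctan(pl[2]),'yaw',-np.arctan(pl[1]))
    nrm=np.array([1,-pl[1],-pl[2]]);nrm/=np.linalg.norm(nrm)
    e=(S-[pl[0],0,0])@nrm; R=S[e<-0.015]
    if len(R)>5:
        print('  ring pts',len(R),'mean',R.mean(0).round(4),'off',np.percentile(e[e<-.015],[5,50,95]).round(4), R.min(0).round(3),R.max(0).round(3))
    print('  flap ext',np.round(np.percentile(S[abs(e)<0.01],[0.5,99.5],axis=0),3))
    # mat dark
    S=P[(abs(P[:,2]-0.003)<0.006)&(C.sum(1)<110)&(P[:,0]>0.36)&(P[:,0]<0.58)&(P[:,1]>0.02)&(P[:,1]<0.36)]
    r=cv2.minAreaRect(S[:,:2].astype(np.float32)); print('  mat',len(S),r)
```

```text
t 2.1 pos [ 0.172  -0.6008  0.2225] q [-1.471  0.527  1.433  0.     1.181 -0.179] F [-0.1 -0.1  0.2] w 0.0872
[[ 0.961  0.275  0.   ]
 [ 0.275 -0.961  0.   ]
 [ 0.    -0.    -1.   ]]
side brush 123 zmax 0.231 [(0.15, [0.571, -0.141]), (0.18, [0.573, -0.14]), (0.205, [0.573, -0.141]), (0.225, [0.573, -0.142])]
side red 133 zmax 0.226 [(0.15, [0.565, -0.052]), (0.18, [0.565, -0.052]), (0.205, [0.565, -0.051]), (0.225, [0.566, -0.054])]
side turq 123 zmax 0.226 [(0.15, [0.668, -0.1]), (0.18, [0.667, -0.098]), (0.205, [0.667, -0.098]), (0.225, [0.669, -0.101])]
side pole 550 dir [0.9935 0.1138] pt [ 0.448  -0.3846] t [-0.16  0.19] ang 0.11404093 ztop [0.0943113  0.09858161]
side flap x= [ 0.5914 -0.0748  0.9494] theta 0.7594438444223001 yaw 0.074635765989344
  ring pts 65 mean [0.7846 0.1648 0.2739] off [-0.0564 -0.0423 -0.0169] [0.771 0.139 0.256] [0.804 0.19  0.289]
  flap ext [[0.701 0.061 0.131]
 [0.828 0.269 0.257]]
  mat 911 ((0.4717399477958679, 0.19048279523849487), (0.1580732762813568, 0.28432416915893555), 2.4758553504943848)
scene brush 141 zmax 0.232 [(0.15, [0.583, -0.148]), (0.18, [0.583, -0.148]), (0.205, [0.583, -0.147]), (0.225, [0.579, -0.146])]
scene red 133 zmax 0.226 [(0.15, [0.576, -0.059]), (0.18, [0.576, -0.06]), (0.205, [0.576, -0.06]), (0.225, [0.573, -0.058])]
scene turq 131 zmax 0.226 [(0.15, [0.678, -0.107]), (0.18, [0.678, -0.106]), (0.205, [0.678, -0.106]), (0.225, [0.674, -0.104])]
scene pole 1075 dir [0.9938 0.1116] pt [ 0.4675 -0.3866] t [-0.174  0.181] ang 0.1117856 ztop [0.095381   0.09813313]
scene flap x= [ 0.5932 -0.0784  0.9591] theta 0.7645283756433168 yaw 0.07822324961867289
  ring pts 121 mean [0.7889 0.1614 0.2738] off [-0.056  -0.0417 -0.018 ] [0.774 0.137 0.257] [0.807 0.188 0.287]
  flap ext [[0.701 0.061 0.131]
 [0.835 0.269 0.256]]
  mat 681 ((0.4745045304298401, 0.19033752381801605), (0.1552470177412033, 0.27727556228637695), 2.0605506896972656)
```

```bash
cat >> h.py <<'E'
def Rt(yaw,pitch=0.):
    # tool down, tool x at world yaw; pitch>0: tool x end tips down
    return Ro.from_euler('z',yaw)*Ro.from_euler('y',pitch)*Ro.from_euler('x',np.pi)
def plan(pos,yaw=0.,pitch=0.,base=None):
    """deltas from measured (or given base=(pos,Ro)) pose"""
    if base is None:
        o=robot.get_obs(); p=np.array(o['position']);R=Ro.from_quat(o['tool_rot'])
    else: p,R=base
    T=Rt(yaw,pitch); d=R.inv().apply(np.array(pos)-p)*100; r=(R.inv()*T).as_rotvec()
    n=max(np.linalg.norm(d)/4.17,np.degrees(np.linalg.norm(r))/7.16)
    print('-> %s  tx %.2f ty %.2f tz %.2f | rx %.3f ry %.3f rz %.3f  rows %.1f'%(np.round(pos,3),*d,*r,n))
    return np.array(pos),T
E
python3 - <<'E'
from h import *
st(); plan([0.577,-0.1445,0.30])
E
```

```text
t 2.1 pos [ 0.172  -0.6008  0.2225] q [-1.471  0.527  1.433  0.     1.181 -0.179] F [-0.1 -0.1  0.2] w 0.0872
-> [ 0.577 -0.144  0.3  ]  tx 51.49 ty -32.73 tz -7.74 | rx -0.000 ry -0.000 rz 0.279  rows 14.7
```

Candidates for the brush in the scene picture: the wooden-handled one in the white pot at (205,230), the red one at (230,205) and the turquoise one at (233,245). By the description it's the one in the white pot. I'll check that in a close crop.

Run:
```python
from h import *
d=np.load('scene0.npz'); im=d['color'][160:310,140:290,::-1]; cv2.imwrite('pics/crop0.png',cv2.resize(im,None,fx=4,fy=4,interpolation=cv2.INTER_CUBIC))
```

```text
(no output)
```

View pics/crop0.png

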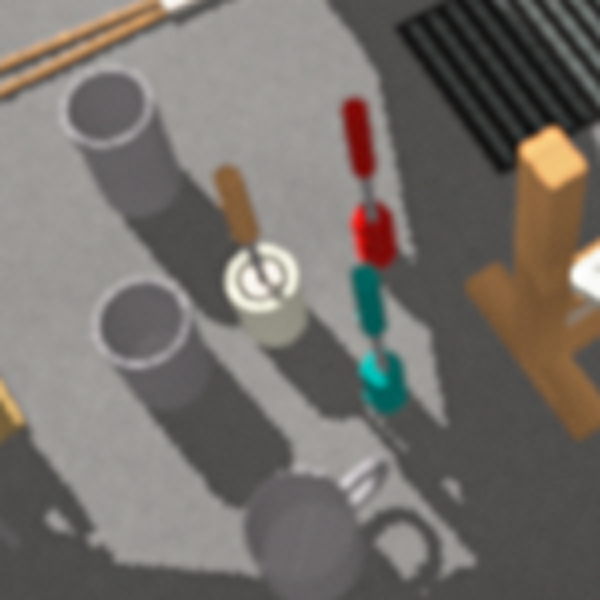

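Emit:
send_rows([
  {"tx": 3,"ty": -1,"tz": -3},
  {"tx": 6,"ty": -3,"tz": -5},
  {"tx": 10,"ty": -5,"tz": -7,"rz": 0.1},
  {"tx": 13,"ty": -8,"tz": -7.7,"rz": 0.2},
  {"tx": 16,"ty": -10,"tz": -7.7,"rz": 0.279},
], claw=5, squeeze=30)

```text
schema error: expected keys tx, ty, tz, rx, ry, rz
```

The crop shows a wooden handle and white bristle head in the white pot, with the plain red and turquoise copies standing free to its right. I choose the one in the pot. The move rows need all six keys.

Emit:
send_rows([
  {"tx": 3,"ty": -1,"tz": -3,"rx": 0,"ry": 0,"rz": 0},
  {"tx": 6,"ty": -3,"tz": -5,"rx": 0,"ry": 0,"rz": 0},
  {"tx": 10,"ty": -5,"tz": -7,"rx": 0,"ry": 0,"rz": 0.1},
  {"tx": 13,"ty": -8,"tz": -7.7,"rx": 0,"ry": 0,"rz": 0.2},
  {"tx": 16,"ty": -10,"tz": -7.7,"rx": 0,"ry": 0,"rz": 0.279},
], claw=5, squeeze=30)

```text
time: 2.52
position: [0.297, -0.4633, 0.3017]
tool_rot: [1.0, -0.003, 0.001, 0.002]
ft_force: [1.3, 0.3, -1.0]
grip_width: 0.0616
```

Run:
```python
from h import *
st(); plan([0.577,-0.1445,0.30])
```

```text
t 2.52 pos [ 0.297  -0.4633  0.3017] q [-1.204  0.338  1.523 -0.     1.275  0.373] F [ 1.3  0.3 -1. ] w 0.0616
-> [ 0.577 -0.144  0.3  ]  tx 27.81 ty -32.04 tz 0.08 | rx 0.004 ry -0.002 rz -0.006  rows 10.2
```

Emit:
send_rows([
  {"tx": 2.7,"ty": -3,"tz": 0,"rx": 0,"ry": 0,"rz": 0},
  {"tx": 5.4,"ty": -6,"tz": 0,"rx": 0,"ry": 0,"rz": 0},
  {"tx": 8,"ty": -9.2,"tz": 0,"rx": 0,"ry": 0,"rz": 0},
  {"tx": 10.5,"ty": -12.5,"tz": 0,"rx": 0,"ry": 0,"rz": 0},
  {"tx": 13,"ty": -15.5,"tz": 0,"rx": 0,"ry": 0,"rz": 0},
])

```text
time: 2.93
position: [0.427, -0.3063, 0.2996]
tool_rot: [1.0, -0.0, 0.0, -0.0]
ft_force: [0.8, -0.2, 0.6]
grip_width: 0.0502
```

Emit:
send_rows([
  {"tx": 2.7,"ty": -3,"tz": 0,"rx": 0,"ry": 0,"rz": 0},
  {"tx": 5.4,"ty": -6,"tz": 0,"rx": 0,"ry": 0,"rz": 0},
  {"tx": 8,"ty": -9,"tz": 0,"rx": 0,"ry": 0,"rz": 0},
  {"tx": 9.5,"ty": -12,"tz": 0,"rx": 0,"ry": 0,"rz": 0},
  {"tx": 10,"ty": -14,"tz": 0,"rx": 0,"ry": 0,"rz": 0},
])

```text
time: 3.35
position: [0.5283, -0.1656, 0.2995]
tool_rot: [1.0, 0.001, 0.001, -0.0]
ft_force: [0.1, -0.0, 0.9]
grip_width: 0.0501
```

Run:
```python
from h import *
st(); c=cam('wrist'); save(c,'w1',s=1.5); np.savez('w1.npz',P=c['P'],W=c['W'],K=c['intrinsics'],color=c['color'])
for X in [(0.577,-0.1445,0.231),(0.576,-0.146,0.075),(0.574,-0.2305,0.095),(0.425,-0.187,0.12)]: print(X,proj(c,X).round(0))
```

```text
t 3.35 pos [ 0.5283 -0.1656  0.2995] q [-5.060e-01  3.470e-01  1.517e+00  1.000e-03  1.277e+00  1.061e+00] F [ 0.1 -0.   0.9] w 0.0501
(0.577, -0.1445, 0.231) [225. 138.]
(0.576, -0.146, 0.075) [238. 122.]
(0.574, -0.2305, 0.095) [309. 125.]
(0.425, -0.187, 0.12) [271. 249.]
```

View pics/w1.png

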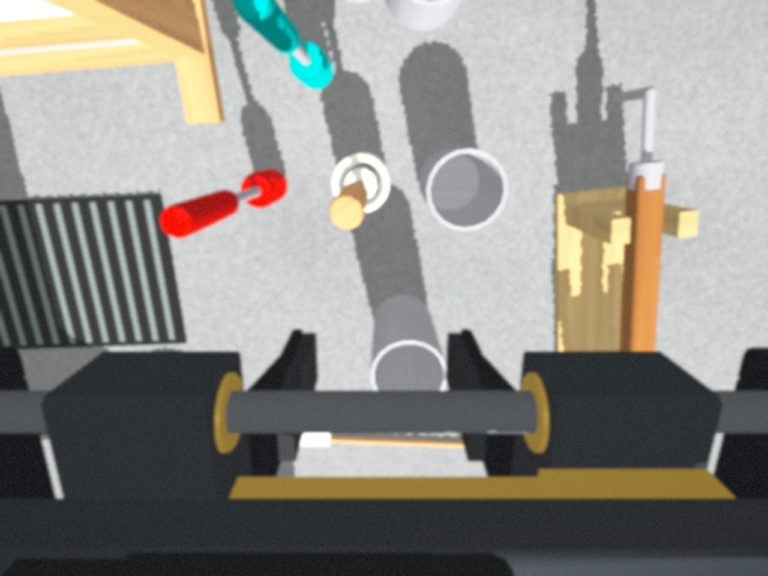

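The wrist picture shows the wooden handle top at about (231,141), the pot rim at (240,123), the middle tumbler mouth at (311,125) and the tall one at (272,248), all close to prediction. Now I'll refine the handle and the cup positions.

Run:
```python
from fit import *
d=np.load('w1.npz'); c=dict(W=d['W'],intrinsics=d['K'])
print(ray(c,231,141,0.231)); print('pot',ray(c,240,122.7,0.075))
P=d['P'].reshape(-1,3);P=P[np.isfinite(P[:,0])]
for nm,cc,z0,R in [('tall',(0.425,-0.187),0.12,.045),('mid',(0.574,-0.2305),0.095,.045),('pot',(0.576,-0.146),0.075,.03),('handle',(0.576,-0.146),0.23,.02)]:
    S=P[(np.hypot(P[:,0]-cc[0],P[:,1]-cc[1])<R)&(abs(P[:,2]-z0)<0.006)]
    if len(S)>8: print(nm,len(S),circ(S)[0].round(4),S.mean(0).round(4))
plan([0.5755,-0.147,0.26]); plan([0.5755,-0.147,0.177])
```

```text
[ 0.57445553 -0.14893816  0.231     ]
pot [ 0.57470807 -0.148604    0.075     ]
tall 320 [ 0.4253 -0.1892  0.03  ] [ 0.4396 -0.1892  0.1192]
mid 505 [ 0.5725 -0.2331  0.03  ] [ 0.5725 -0.235   0.0947]
pot 579 [ 0.5745 -0.1484  0.0198] [ 0.5798 -0.1512  0.0738]
handle 436 [ 0.5749 -0.1491  0.0062] [ 0.575  -0.1491  0.2309]
-> [ 0.576 -0.147  0.26 ]  tx 4.79 ty -1.51 tz 3.94 | rx -0.004 ry -0.001 rz 0.005  rows 1.5
-> [ 0.576 -0.147  0.177]  tx 4.78 ty -1.48 tz 12.24 | rx -0.004 ry -0.001 rz 0.005  rows 3.2
```

Emit:
send_rows([
  {"tx": 3,"ty": -1,"tz": 1.5,"rx": 0,"ry": 0,"rz": 0},
  {"tx": 4.7,"ty": -1.8,"tz": 3.5,"rx": 0,"ry": 0,"rz": 0},
  {"tx": 4.7,"ty": -1.8,"tz": 6.5,"rx": 0,"ry": 0,"rz": 0},
  {"tx": 4.7,"ty": -1.8,"tz": 10,"rx": 0,"ry": 0,"rz": 0},
  {"tx": 4.7,"ty": -1.8,"tz": 12.2,"rx": 0,"ry": 0,"rz": 0},
])

```text
time: 3.82
position: [0.572, -0.1497, 0.1746]
tool_rot: [1.0, 0.0, -0.002, -0.001]
ft_force: [0.4, 0.3, -0.9]
grip_width: 0.0503
```

Emit:
send_rows([
  {"tx": 0,"ty": 0,"tz": 0,"rx": 0,"ry": 0,"rz": 0},
  {"tx": 0,"ty": 0,"tz": 0,"rx": 0,"ry": 0,"rz": 0},
  {"tx": 0,"ty": 0,"tz": 0,"rx": 0,"ry": 0,"rz": 0},
  {"tx": 0,"ty": 0,"tz": 0,"rx": 0,"ry": 0,"rz": 0},
  {"tx": 0,"ty": 0,"tz": 0,"rx": 0,"ry": 0,"rz": 0},
], claw=0, squeeze=30)

```text
time: 4.23
position: [0.5744, -0.1512, 0.1795]
tool_rot: [1.0, -0.0, 0.002, 0.001]
ft_force: [-0.8, -0.3, -0.2]
grip_width: 0.0246
```

Emit:
send_rows([
  {"tx": 0,"ty": 0,"tz": 0,"rx": 0,"ry": 0,"rz": 0},
  {"tx": 0,"ty": 0,"tz": -1,"rx": 0,"ry": 0,"rz": 0},
  {"tx": 0,"ty": 0,"tz": -4,"rx": 0,"ry": 0,"rz": 0},
  {"tx": 0,"ty": 0,"tz": -7,"rx": 0,"ry": 0,"rz": 0},
  {"tx": 0,"ty": 0,"tz": -9,"rx": 0,"ry": 0,"rz": 0},
])

```text
time: 4.65
position: [0.5742, -0.151, 0.2711]
tool_rot: [1.0, -0.0, 0.002, 0.001]
ft_force: [0.0, -0.3, -0.8]
grip_width: 0.017
```

Run:
```python
from h import *
st(); c=cam('scene'); save(c,'s2',(100,120,340,300),3); c=cam('wrist'); save(c,'w2',s=1.5)
```

```text
t 4.65 pos [ 0.5742 -0.151   0.2711] q [-0.445  0.432  1.46   0.     1.246  1.126] F [ 0.  -0.3 -0.8] w 0.017
```

View pics/s2.png

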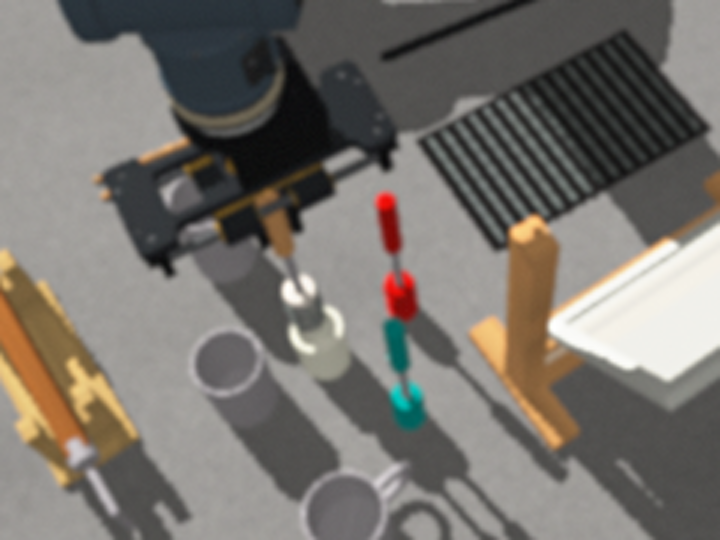

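View pics/w2.png

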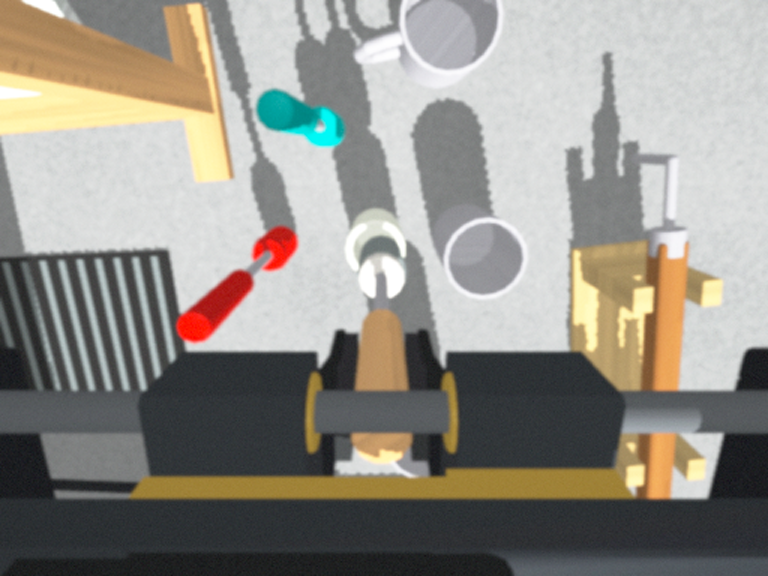

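The brush is held upright and coming out of the pot. Raise it and go to the tall tumbler.

Emit:
send_rows([
  {"tx": 0,"ty": 0,"tz": -4,"rx": 0,"ry": 0,"rz": 0},
  {"tx": -1,"ty": 0,"tz": -6,"rx": 0,"ry": 0,"rz": 0},
  {"tx": -4,"ty": 1.2,"tz": -6,"rx": 0,"ry": 0,"rz": 0},
  {"tx": -7.5,"ty": 2,"tz": -6,"rx": 0,"ry": 0,"rz": 0},
  {"tx": -11,"ty": 3,"tz": -6,"rx": 0,"ry": 0,"rz": 0},
])

```text
time: 5.17
position: [0.4616, -0.1801, 0.3269]
tool_rot: [1.0, 0.001, -0.0, -0.0]
ft_force: [-0.8, -0.2, -0.1]
grip_width: 0.0174
```

Emit:
send_rows([
  {"tx": -2,"ty": 0.5,"tz": 0,"rx": 0,"ry": 0,"rz": 0},
  {"tx": -3,"ty": 0.7,"tz": 0,"rx": 0,"ry": 0,"rz": 0},
  {"tx": -3.8,"ty": 0.7,"tz": 0,"rx": 0,"ry": 0,"rz": 0},
  {"tx": -3.8,"ty": 0.7,"tz": 0,"rx": 0,"ry": 0,"rz": 0},
])

```text
time: 5.5
position: [0.4242, -0.1872, 0.3272]
tool_rot: [1.0, -0.001, -0.0, -0.0]
ft_force: [-0.0, -0.2, -1.2]
grip_width: 0.0176
```

Run:
```python
from fit import *
st(); 
for n in ['scene','side']:
    c=cam(n); save(c,n+'3',(100,100,420,300),2.4)
    P=c['P'].reshape(-1,3);C=c['color'].reshape(-1,3);k=np.isfinite(P[:,0]);P=P[k]
    for nm,cc,z0 in [('tall',(0.425,-0.187),0.118),('mid',(0.574,-0.2305),0.093)]:
        S=P[(np.hypot(P[:,0]-cc[0],P[:,1]-cc[1])<0.05)&(abs(P[:,2]-z0)<0.006)]
        if len(S)>8: print(n,nm,len(S),circ(S)[0].round(4))
    S=P[(np.hypot(P[:,0]-.425,P[:,1]+.187)<0.03)&(P[:,2]>0.125)&(P[:,2]<0.32)]
    print('brush',len(S),S[:,2].min(),[(z,S[abs(S[:,2]-z)<.01].mean(0)[:2].round(3)) for z in (.14,.17,.2,.23,.26,.29)])
```

```text
t 5.5 pos [ 0.4242 -0.1872  0.3272] q [-0.657  0.183  1.674  0.     1.286  0.914] F [-0.  -0.2 -1.2] w 0.0176
scene tall 91 [ 0.4268 -0.1867  0.0301]
scene mid 115 [ 0.575  -0.2306  0.0302]
brush 323 0.15190201107438583 [(0.14, array([nan, nan])), (0.17, array([ 0.437, -0.186])), (0.2, array([ 0.436, -0.186])), (0.23, array([ 0.428, -0.184])), (0.26, array([ 0.429, -0.185])), (0.29, array([ 0.432, -0.186]))]
side tall 85 [ 0.4229 -0.1858  0.0301]
side mid 68 [ 0.5712 -0.2307  0.0304]
brush 251 0.15525256282784117 [(0.14, array([nan, nan])), (0.17, array([ 0.424, -0.176])), (0.2, array([ 0.424, -0.176])), (0.23, array([ 0.423, -0.182])), (0.26, array([ 0.424, -0.183])), (0.29, array([ 0.424, -0.183]))]<stdin>:10: RuntimeWarning: Mean of empty slice.
  ret = um.true_divide(
```

View pics/side3.png

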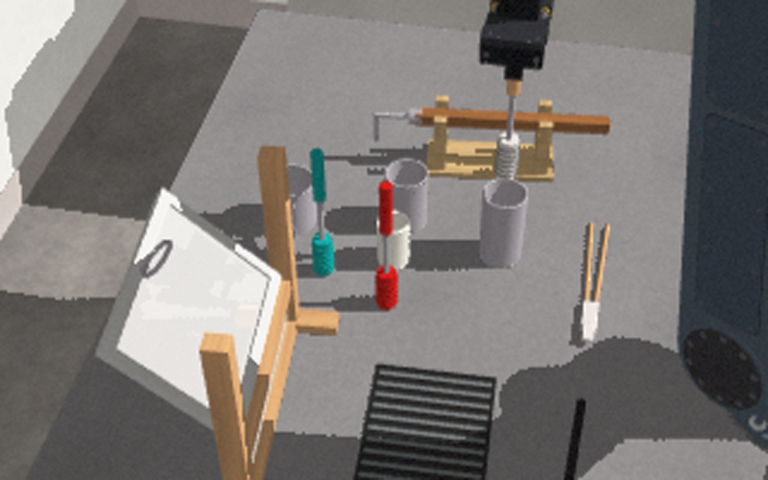

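View pics/scene3.png

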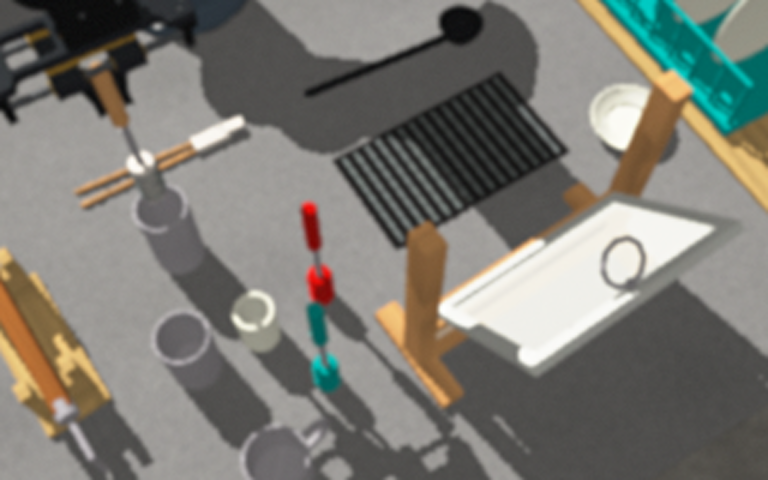

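The brush hangs over the tall tumbler's mouth, with the tip at about 0.153. Scrub: down, up, down.

Emit:
send_rows([
  {"tx": 0,"ty": 0,"tz": 3,"rx": 0,"ry": 0,"rz": 0},
  {"tx": 0,"ty": 0,"tz": 6.5,"rx": 0,"ry": 0,"rz": 0},
  {"tx": 0,"ty": 0,"tz": 10,"rx": 0,"ry": 0,"rz": 0},
  {"tx": 0,"ty": 0,"tz": 13,"rx": 0,"ry": 0,"rz": 0},
  {"tx": 0,"ty": 0,"tz": 14.2,"rx": 0,"ry": 0,"rz": 0},
])

```text
time: 6.02
position: [0.4244, -0.1858, 0.1815]
tool_rot: [1.0, 0.0, -0.002, -0.002]
ft_force: [0.2, 1.0, -1.0]
grip_width: 0.017
```

Emit:
send_rows([
  {"tx": 0,"ty": 0,"tz": 0,"rx": 0,"ry": 0,"rz": 0},
  {"tx": 0,"ty": 0,"tz": 0,"rx": 0,"ry": 0,"rz": 0},
  {"tx": 0,"ty": 0,"tz": -3,"rx": 0,"ry": 0,"rz": 0},
  {"tx": 0,"ty": 0,"tz": -6.5,"rx": 0,"ry": 0,"rz": 0},
  {"tx": 0,"ty": 0,"tz": -7,"rx": 0,"ry": 0,"rz": 0},
])

```text
time: 6.43
position: [0.4295, -0.1901, 0.2618]
tool_rot: [1.0, 0.0, 0.006, 0.004]
ft_force: [0.2, -0.3, 0.1]
grip_width: 0.0171
```

Emit:
send_rows([
  {"tx": 0,"ty": 0,"tz": 0,"rx": 0,"ry": 0,"rz": 0},
  {"tx": 0,"ty": 0,"tz": 3,"rx": 0,"ry": 0,"rz": 0},
  {"tx": 0,"ty": 0,"tz": 6,"rx": 0,"ry": 0,"rz": 0},
  {"tx": 0,"ty": 0,"tz": 7,"rx": 0,"ry": 0,"rz": 0},
  {"tx": 0,"ty": 0,"tz": 7,"rx": 0,"ry": 0,"rz": 0},
])

```text
time: 6.85
position: [0.4233, -0.1859, 0.1827]
tool_rot: [1.0, -0.0, -0.003, -0.002]
ft_force: [-0.1, -0.5, -0.9]
grip_width: 0.0177
```

Emit:
send_rows([
  {"tx": 0,"ty": 0,"tz": 0,"rx": 0,"ry": 0,"rz": 0},
  {"tx": 0,"ty": 0,"tz": 0,"rx": 0,"ry": 0,"rz": 0},
])

```text
time: 7.02
position: [0.4259, -0.1879, 0.186]
tool_rot: [1.0, -0.0, 0.001, 0.0]
ft_force: [-0.9, -0.1, -0.2]
grip_width: 0.0172
```

Run:
```python
from fit import *
st(); 
c=cam('scene'); save(c,'scene4',(100,100,420,300),2.4)
c=cam('side'); save(c,'side4',(100,100,420,300),2.4)
```

```text
t 7.02 pos [ 0.4259 -0.1879  0.186 ] q [-0.656  0.37   1.863  0.     0.907  0.914] F [-0.9 -0.1 -0.2] w 0.0172
```

View pics/side4.png

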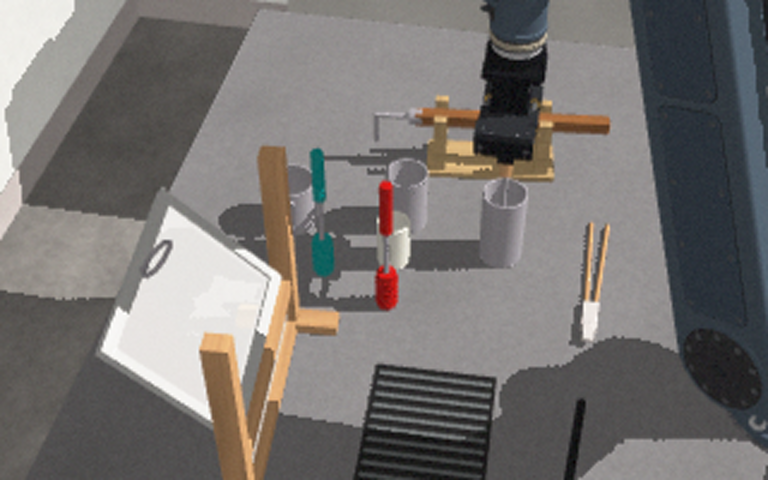

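The tall tumbler is scrubbed: tip at 0.0125 both times and 0.088 between, and the tumbler is unmoved at (505,225). Now the middle one.

Emit:
send_rows([
  {"tx": 0,"ty": 0,"tz": -3,"rx": 0,"ry": 0,"rz": 0},
  {"tx": 0,"ty": 0,"tz": -6.5,"rx": 0,"ry": 0,"rz": 0},
  {"tx": 0,"ty": 0,"tz": -10,"rx": 0,"ry": 0,"rz": 0},
  {"tx": 0,"ty": 0,"tz": -13,"rx": 0,"ry": 0,"rz": 0},
  {"tx": 0.5,"ty": 0,"tz": -14,"rx": 0,"ry": 0,"rz": 0},
])

```text
time: 7.53
position: [0.4318, -0.1889, 0.3313]
tool_rot: [1.0, -0.0, 0.004, 0.003]
ft_force: [0.1, 0.2, -0.6]
grip_width: 0.0174
```

Emit:
send_rows([
  {"tx": 3,"ty": 1,"tz": 0,"rx": 0,"ry": 0,"rz": 0},
  {"tx": 6.5,"ty": 2,"tz": 0,"rx": 0,"ry": 0,"rz": 0},
  {"tx": 10,"ty": 3,"tz": 0,"rx": 0,"ry": 0,"rz": 0},
  {"tx": 13,"ty": 4,"tz": 0,"rx": 0,"ry": 0,"rz": 0},
  {"tx": 14.3,"ty": 4.3,"tz": 0,"rx": 0,"ry": 0,"rz": 0},
])

```text
time: 7.95
position: [0.577, -0.2322, 0.3263]
tool_rot: [1.0, 0.0, 0.002, 0.001]
ft_force: [-0.5, -0.5, 0.3]
grip_width: 0.0176
```

Run:
```python
from fit import *
st(); 
for n in ['scene','side']:
    c=cam(n); save(c,n+'5',(100,100,420,300),2.4)
    P=c['P'].reshape(-1,3);C=c['color'].reshape(-1,3);k=np.isfinite(P[:,0]);P=P[k]
    for nm,cc,z0 in [('tall',(0.425,-0.187),0.118),('mid',(0.574,-0.2305),0.093)]:
        S=P[(np.hypot(P[:,0]-cc[0],P[:,1]-cc[1])<0.05)&(abs(P[:,2]-z0)<0.006)]
        if len(S)>8: print(n,nm,len(S),circ(S)[0].round(4))
    S=P[(np.hypot(P[:,0]-.574,P[:,1]+.231)<0.04)&(P[:,2]>0.105)&(P[:,2]<0.32)]
    print('brush',len(S),S[:,2].min(),S[S[:,2]<.2].mean(0).round(3))
```

```text
t 7.95 pos [ 0.577  -0.2322  0.3263] q [-0.562  0.426  1.312  0.     1.398  1.009] F [-0.5 -0.5  0.3] w 0.0176
scene tall 60 [ 0.4262 -0.1869  0.0305]
scene mid 91 [ 0.5751 -0.2306  0.0302]
brush 316 0.152509740226476 [ 0.59  -0.23   0.179]
side tall 87 [ 0.4229 -0.186   0.03  ]
side mid 69 [ 0.571  -0.2298  0.0302]
brush 229 0.15295983474889718 [ 0.576 -0.222  0.178]
```

View pics/side5.png

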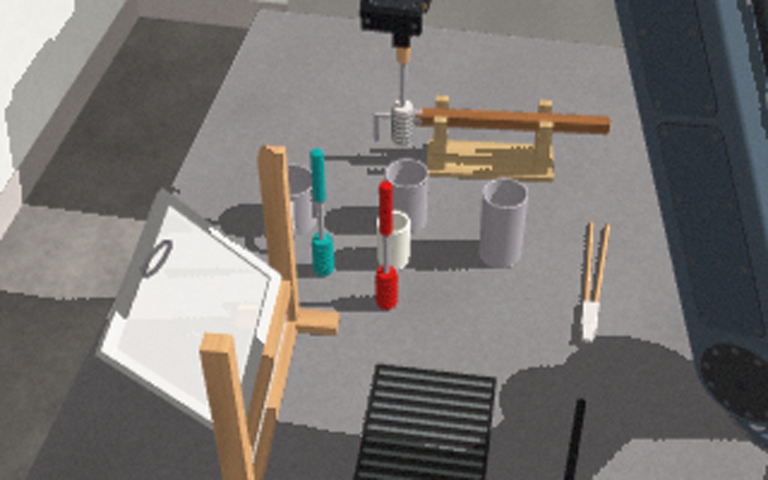

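The brush hangs over the middle tumbler, about 3 mm far in x. Same scrub.

Emit:
send_rows([
  {"tx": -0.3,"ty": 0,"tz": 3,"rx": 0,"ry": 0,"rz": 0},
  {"tx": -0.3,"ty": 0,"tz": 6.5,"rx": 0,"ry": 0,"rz": 0},
  {"tx": -0.3,"ty": 0,"tz": 10,"rx": 0,"ry": 0,"rz": 0},
  {"tx": -0.3,"ty": 0,"tz": 13,"rx": 0,"ry": 0,"rz": 0},
  {"tx": -0.3,"ty": 0,"tz": 14.1,"rx": 0,"ry": 0,"rz": 0},
])

```text
time: 8.47
position: [0.5664, -0.2285, 0.1807]
tool_rot: [1.0, -0.0, -0.004, -0.002]
ft_force: [-0.7, 1.1, -1.4]
grip_width: 0.0173
```

Emit:
send_rows([
  {"tx": 0,"ty": 0,"tz": 0,"rx": 0,"ry": 0,"rz": 0},
  {"tx": 0,"ty": 0,"tz": 0,"rx": 0,"ry": 0,"rz": 0},
  {"tx": 0,"ty": 0,"tz": -3,"rx": 0,"ry": 0,"rz": 0},
  {"tx": 0,"ty": 0,"tz": -6.5,"rx": 0,"ry": 0,"rz": 0},
  {"tx": 0,"ty": 0,"tz": -7,"rx": 0,"ry": 0,"rz": 0},
])

```text
time: 8.88
position: [0.5745, -0.2331, 0.2638]
tool_rot: [1.0, -0.0, 0.007, 0.005]
ft_force: [0.9, 0.1, 0.9]
grip_width: 0.0174
```

Emit:
send_rows([
  {"tx": 0,"ty": 0,"tz": 0,"rx": 0,"ry": 0,"rz": 0},
  {"tx": 0,"ty": 0,"tz": 3,"rx": 0,"ry": 0,"rz": 0},
  {"tx": 0,"ty": 0,"tz": 6,"rx": 0,"ry": 0,"rz": 0},
  {"tx": 0,"ty": 0,"tz": 7,"rx": 0,"ry": 0,"rz": 0},
  {"tx": 0,"ty": 0,"tz": 7,"rx": 0,"ry": 0,"rz": 0},
])

```text
time: 9.3
position: [0.5677, -0.2291, 0.1813]
tool_rot: [1.0, -0.0, -0.003, -0.002]
ft_force: [-0.6, 0.9, -1.3]
grip_width: 0.0174
```

Emit:
send_rows([
  {"tx": 0,"ty": 0,"tz": 0,"rx": 0,"ry": 0,"rz": 0},
  {"tx": 0,"ty": 0,"tz": 0,"rx": 0,"ry": 0,"rz": 0},
])

```text
time: 9.47
position: [0.5712, -0.2312, 0.1858]
tool_rot: [1.0, -0.0, 0.001, 0.001]
ft_force: [-0.0, -0.4, 0.0]
grip_width: 0.0173
```

Run:
```python
from fit import *
st(); 
c=cam('scene'); save(c,'scene6',(100,100,420,300),2.4)
c=cam('side'); save(c,'side6',(100,100,420,300),2.4)
```

```text
t 9.47 pos [ 0.5712 -0.2312  0.1858] q [-0.566  0.557  1.495  0.     1.088  1.005] F [-0.  -0.4  0. ] w 0.0173
```

View pics/scene6.png

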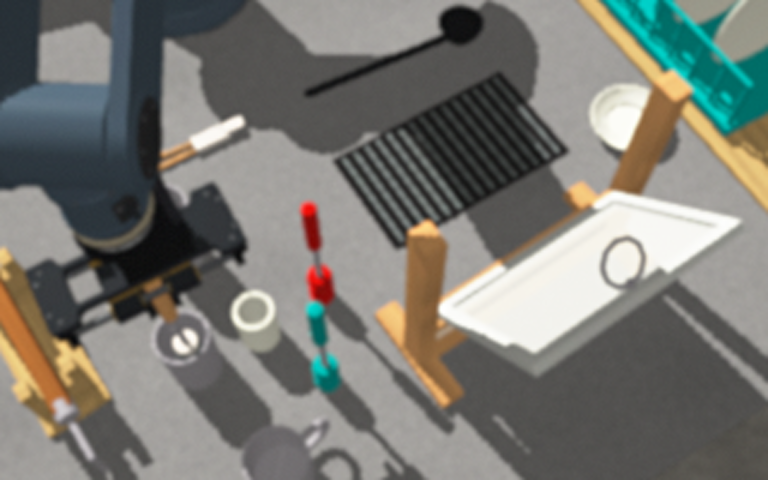

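The brush is at the bottom of the middle tumbler a second time (tip ≈ 0.012). Before returning the brush I'll check that no short tumbler hides somewhere unseen.

Run:
```python
from h import *
fr=[np.load(f) for f in ['scene0.npz','side0.npz','w1.npz']]+[cam('scene'),cam('side')]
res=0.004;x0,x1,y0,y1=-0.3,1.1,-0.9,0.9
nx,ny=int((x1-x0)/res),int((y1-y0)/res)
hm=np.full((nx,ny),np.nan); low=np.zeros((nx,ny),bool); img=np.zeros((nx,ny,3),np.uint8)
for c in fr:
    P=c['P'].reshape(-1,3);C=c['color'].reshape(-1,3);k=np.isfinite(P[:,0])&(P[:,2]>-.03)&(P[:,2]<.3)&(P[:,0]>x0)&(P[:,0]<x1)&(P[:,1]>y0)&(P[:,1]<y1);P=P[k];C=C[k]
    i=((x1-P[:,0])/res).astype(int);j=((y1-P[:,1])/res).astype(int)
    i=np.clip(i,0,nx-1);j=np.clip(j,0,ny-1)
    img[i,j]=C; low[i,j]|=P[:,2]<0.02
hole=cv2.morphologyEx((~low).astype(np.uint8),cv2.MORPH_OPEN,np.ones((9,9)))
img=img[:,:,::-1].copy(); img[(hole>0)&(img.sum(2)==0)]=(255,0,255)
for t in np.arange(-.2,1.1,.2): cv2.putText(img,f'{t:.1f}',(0,int((x1-t)/res)),0,.35,(0,255,255))
for t in np.arange(-.8,.9,.2): cv2.putText(img,f'{t:.1f}',(int((y1-t)/res),10),0,.35,(0,255,255))
cv2.imwrite('pics/cov.png',cv2.resize(img,None,fx=1.7,fy=1.7,interpolation=cv2.INTER_NEAREST))
```

```text
(no output)
```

View pics/cov.png

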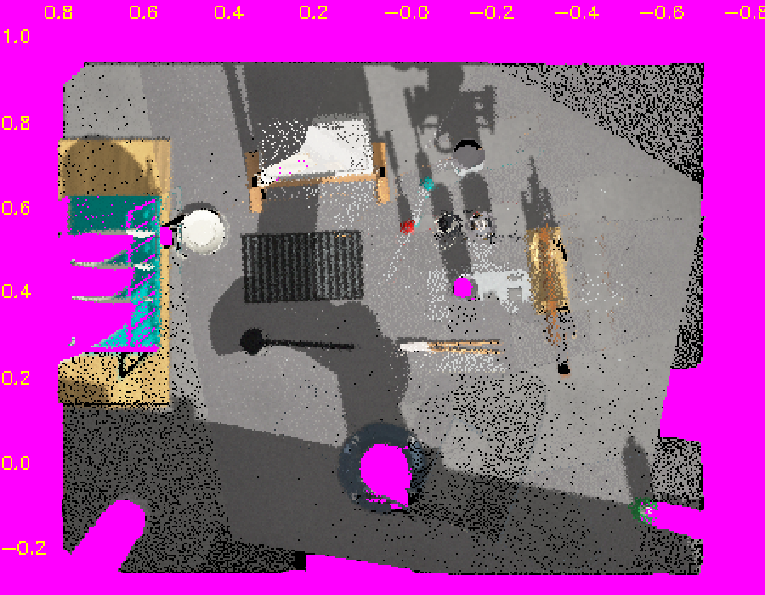

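Everything within reach has been seen. The unseen stripe at about (-0.15, 0.62) is behind a grey cylinder at the top of the scene image near (297,12). I'll check what that is.

Run:
```python
from fit import *
d=np.load('scene0.npz'); im=d['color'][0:60,260:340,::-1]; cv2.imwrite('pics/cyl.png',cv2.resize(im,None,fx=7,fy=7,interpolation=cv2.INTER_CUBIC))
P=d['P'][0:40,270:330]; print(P[5:36:5,27].round(3))
S=P.reshape(-1,3); S=S[(S[:,2]>0.02)&np.isfinite(S[:,0])&(S[:,2]<.4)]; print(S.min(0),S.max(0),circ(S)[0])
```

```text
[[-0.076  0.572  0.103]
 [-0.075  0.573  0.083]
 [-0.075  0.575  0.06 ]
 [-0.075  0.578  0.036]
 [-0.072  0.578  0.014]
 [-0.063  0.574 -0.002]
 [-0.039  0.559 -0.004]]
[-0.14419893  0.54856314  0.02023857] [-0.06033696  0.64293976  0.12344273] [-0.11640181  0.60225699  0.04960993]
```

View pics/cyl.png

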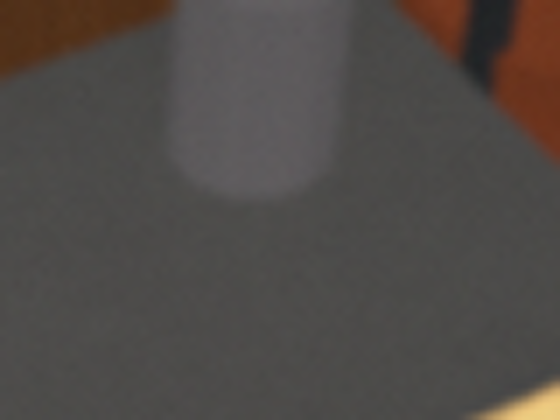

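It's about 100 mm wide and over 120 mm high, so it isn't a tumbler of the job and the short one is absent. Now return the brush to its pot.

Emit:
send_rows([
  {"tx": 0,"ty": 0,"tz": -3,"rx": 0,"ry": 0,"rz": 0},
  {"tx": 0,"ty": 0,"tz": -6.5,"rx": 0,"ry": 0,"rz": 0},
  {"tx": 0,"ty": 0,"tz": -10,"rx": 0,"ry": 0,"rz": 0},
  {"tx": 0,"ty": 0,"tz": -11,"rx": 0,"ry": 0,"rz": 0},
  {"tx": 0.1,"ty": -2.5,"tz": -11,"rx": 0,"ry": 0,"rz": 0},
])

```text
time: 10.08
position: [0.5739, -0.2108, 0.2996]
tool_rot: [1.0, -0.002, 0.005, 0.005]
ft_force: [0.9, -0.5, -1.8]
grip_width: 0.0174
```

Emit:
send_rows([
  {"tx": 0.1,"ty": -2.5,"tz": 0,"rx": 0,"ry": 0,"rz": 0},
  {"tx": 0.2,"ty": -5,"tz": 0,"rx": 0,"ry": 0,"rz": 0},
  {"tx": 0.3,"ty": -5.7,"tz": 0,"rx": 0,"ry": 0,"rz": 0},
  {"tx": 0.3,"ty": -5.7,"tz": 0,"rx": 0,"ry": 0,"rz": 0},
  {"tx": 0.3,"ty": -5.7,"tz": 0,"rx": 0,"ry": 0,"rz": 0},
])

```text
time: 10.5
position: [0.5743, -0.1489, 0.2945]
tool_rot: [1.0, 0.0, 0.0, 0.001]
ft_force: [-0.5, -0.7, -1.0]
grip_width: 0.0171
```

Run:
```python
from fit import *
st(); 
for n in ['scene','side','wrist']:
    c=cam(n); 
    if n=='wrist': save(c,n+'7',s=1.5)
    else: save(c,n+'7',(160,120,320,260),4.5)
    P=c['P'].reshape(-1,3);k=np.isfinite(P[:,0]);P=P[k]
    S=P[(np.hypot(P[:,0]-.576,P[:,1]+.147)<0.035)&(abs(P[:,2]-.074)<0.005)]
    print(n,'pot',circ(S,0.022)[0][:2].round(4),circ(S)[0].round(4),len(S))
    S=P[(np.hypot(P[:,0]-.576,P[:,1]+.147)<0.035)&(P[:,2]>.125)&(P[:,2]<.165)]
    print('head',circ(S,0.014)[0][:2].round(4),len(S))
    S=P[(np.hypot(P[:,0]-.576,P[:,1]+.147)<0.035)&(P[:,2]>.18)&(P[:,2]<.25)]
    print('stem',S.mean(0).round(4),len(S))
```

```text
t 10.5 pos [ 0.5743 -0.1489  0.2945] q [-4.410e-01  4.110e-01  1.427e+00 -1.000e-03  1.303e+00  1.129e+00] F [-0.5 -0.7 -1. ] w 0.0171
scene pot [ 0.578 -0.146] [ 0.5783 -0.1462  0.0215] 75
head [ 0.5767 -0.1472] 78
stem [ 0.5791 -0.1475  0.1962] 114
side pot [ 0.5743 -0.1444] [ 0.5743 -0.1444  0.0219] 37
head [ 0.5733 -0.1487] 48
stem [ 0.5725 -0.1452  0.2048] 82
wrist pot [ 0.5753 -0.1491] [ 0.576  -0.1491  0.0213] 306
head [ 0.5756 -0.1507] 189
stem [ 0.5774 -0.1507  0.1968] 764
```

View pics/scene7.png

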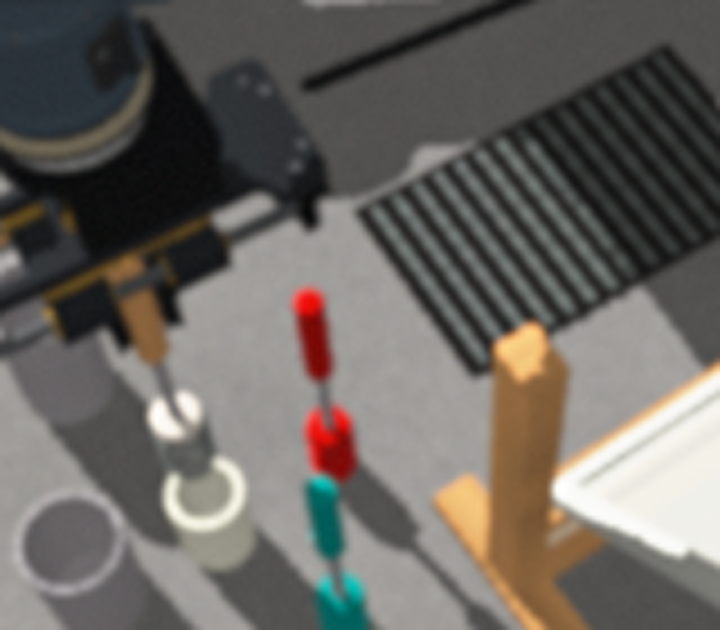

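View pics/side7.png

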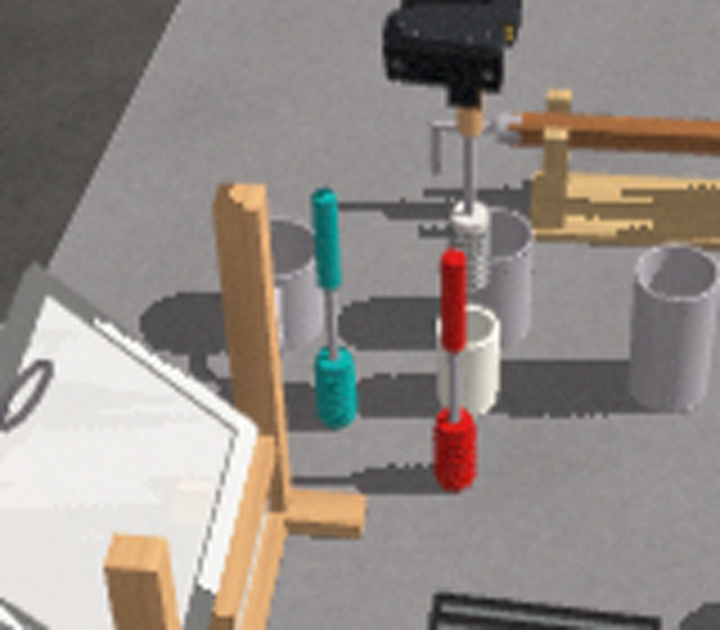

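The head is about 1–2 mm to the -y side of the pot axis in each camera. Correct that, lower and check the force.

Emit:
send_rows([
  {"tx": 0.1,"ty": -0.2,"tz": 0.5,"rx": 0,"ry": 0,"rz": 0},
  {"tx": 0.1,"ty": -0.2,"tz": 1.5,"rx": 0,"ry": 0,"rz": 0},
  {"tx": 0.1,"ty": -0.2,"tz": 3,"rx": 0,"ry": 0,"rz": 0},
  {"tx": 0.1,"ty": -0.2,"tz": 4.5,"rx": 0,"ry": 0,"rz": 0},
  {"tx": 0.1,"ty": -0.2,"tz": 6,"rx": 0,"ry": 0,"rz": 0},
])

```text
time: 11.07
position: [0.5748, -0.1469, 0.2328]
tool_rot: [1.0, -0.0, -0.0, -0.0]
ft_force: [-0.3, 0.3, -1.3]
grip_width: 0.0172
```

Emit:
send_rows([
  {"tx": 0,"ty": 0,"tz": 1.5,"rx": 0,"ry": 0,"rz": 0},
  {"tx": 0,"ty": 0,"tz": 3,"rx": 0,"ry": 0,"rz": 0},
  {"tx": 0,"ty": 0,"tz": 4.5,"rx": 0,"ry": 0,"rz": 0},
  {"tx": 0,"ty": 0,"tz": 5.3,"rx": 0,"ry": 0,"rz": 0},
  {"tx": 0,"ty": 0,"tz": 5.4,"rx": 0,"ry": 0,"rz": 0},
])

```text
time: 11.48
position: [0.5746, -0.1466, 0.1788]
tool_rot: [1.0, -0.0, -0.001, -0.001]
ft_force: [1.2, 0.9, -0.4]
grip_width: 0.0176
```

Emit:
send_rows([
  {"tx": 0,"ty": 0,"tz": 0,"rx": 0,"ry": 0,"rz": 0},
])

```text
time: 11.57
position: [0.5748, -0.1467, 0.1794]
tool_rot: [1.0, -0.0, -0.001, -0.0]
ft_force: [0.4, 0.3, -0.6]
grip_width: 0.0177
```

Down to the grasp height with no contact force. Release, then rise straight up.

Emit:
send_rows([
  {"tx": 0,"ty": 0,"tz": 0,"rx": 0,"ry": 0,"rz": 0},
  {"tx": 0,"ty": 0,"tz": 0,"rx": 0,"ry": 0,"rz": 0},
  {"tx": 0,"ty": 0,"tz": 0,"rx": 0,"ry": 0,"rz": 0},
  {"tx": 0,"ty": 0,"tz": 0,"rx": 0,"ry": 0,"rz": 0},
], claw=5)

```text
time: 11.9
position: [0.5754, -0.1466, 0.1808]
tool_rot: [1.0, -0.0, 0.0, 0.0]
ft_force: [0.4, 0.0, -1.2]
grip_width: 0.036
```

Emit:
send_rows([
  {"tx": 0,"ty": 0,"tz": -2,"rx": 0,"ry": 0,"rz": 0},
  {"tx": 0,"ty": 0,"tz": -5,"rx": 0,"ry": 0,"rz": 0},
  {"tx": 0,"ty": 0,"tz": -8.5,"rx": 0,"ry": 0,"rz": 0},
  {"tx": 0,"ty": 0,"tz": -12,"rx": 0,"ry": 0,"rz": 0},
  {"tx": -2,"ty": 0,"tz": -12,"rx": 0,"ry": 0,"rz": 0},
])

```text
time: 12.32
position: [0.5621, -0.1489, 0.3086]
tool_rot: [1.0, 0.0, 0.009, 0.004]
ft_force: [1.3, -0.9, 1.0]
grip_width: 0.0498
```

Run:
```python
from fit import *
st(); 
for n in ['scene','side','wrist']:
    c=cam(n); 
    if n=='wrist': save(c,n+'8',s=1.5)
    else: save(c,n+'8',(160,120,320,260),4.5)
    P=c['P'].reshape(-1,3);k=np.isfinite(P[:,0]);P=P[k]
    S=P[(np.hypot(P[:,0]-.576,P[:,1]+.147)<0.035)&(P[:,2]>.15)&(P[:,2]<.235)]
    print(n,'handle',S.mean(0).round(4),len(S),np.percentile(S[:,2],98))
    for nm,cc,z0 in [('tall',(0.425,-0.187),0.118),('mid',(0.574,-0.2305),0.093)]:
        S=P[(np.hypot(P[:,0]-cc[0],P[:,1]-cc[1])<0.05)&(abs(P[:,2]-z0)<0.006)]
        if len(S)>8: print(n,nm,len(S),circ(S)[0].round(4))
```

```text
t 12.32 pos [ 0.5621 -0.1489  0.3086] q [-4.520e-01  3.720e-01  1.451e+00  1.000e-03  1.299e+00  1.118e+00] F [ 1.3 -0.9  1. ] w 0.0498
scene handle [ 0.5816 -0.1457  0.201 ] 139 0.23134052187749846
scene tall 56 [ 0.4267 -0.1868  0.0303]
scene mid 115 [ 0.5751 -0.2305  0.0302]
side handle [ 0.5728 -0.1408  0.1957] 123 0.23249170778473385
side tall 91 [ 0.423  -0.186   0.0304]
side mid 54 [ 0.571  -0.2298  0.0309]
wrist handle [ 0.5784 -0.1478  0.2152] 662 0.23249695374335003
wrist tall 184 [ 0.4238 -0.1894  0.0314]
wrist mid 553 [ 0.5728 -0.2329  0.0301]
```

View pics/wrist8.png

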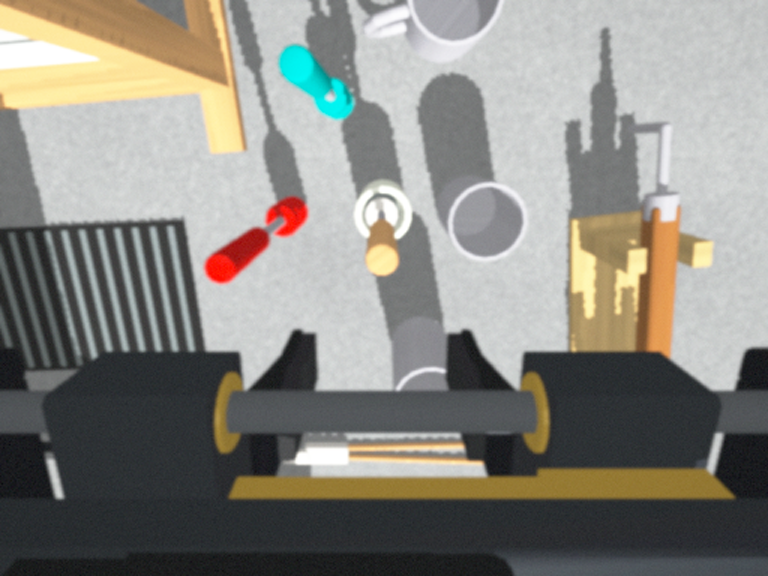

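View pics/side8.png

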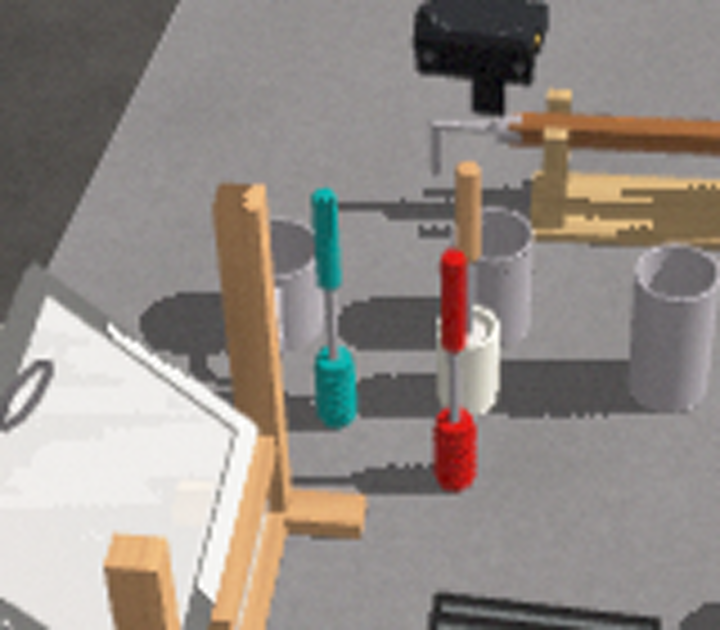

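The brush is back in its pot (top at 0.2315, upright) and both tumblers are unmoved. Next, the middle tumbler goes to the mat. I'll turn the tool to yaw ≈ -1.3 so the gripper body and camera clear the brush.

Emit:
send_rows([
  {"tx": 0.2,"ty": 2,"tz": 0,"rx": 0,"ry": 0,"rz": 0.12},
  {"tx": 0.5,"ty": 4,"tz": 0,"rx": 0,"ry": 0,"rz": 0.24},
  {"tx": 0.8,"ty": 6,"tz": 0,"rx": 0,"ry": 0,"rz": 0.36},
  {"tx": 1,"ty": 7.5,"tz": 0,"rx": 0,"ry": 0,"rz": 0.48},
  {"tx": 1.1,"ty": 8.2,"tz": 0,"rx": 0,"ry": 0,"rz": 0.6},
], claw=8.5)

```text
time: 12.88
position: [0.5664, -0.2304, 0.2984]
tool_rot: [0.954, -0.299, -0.001, -0.0]
ft_force: [0.1, 0.1, -0.0]
grip_width: 0.0758
```

Emit:
send_rows([
  {"tx": 0,"ty": 0,"tz": 0,"rx": 0,"ry": 0,"rz": 0.12},
  {"tx": 0,"ty": 0,"tz": 0,"rx": 0,"ry": 0,"rz": 0.24},
  {"tx": 0,"ty": 0,"tz": 0,"rx": 0,"ry": 0,"rz": 0.36},
  {"tx": 0,"ty": 0,"tz": 0,"rx": 0,"ry": 0,"rz": 0.48},
  {"tx": 0,"ty": 0,"tz": 0,"rx": 0,"ry": 0,"rz": 0.6},
])

```text
time: 13.3
position: [0.5661, -0.2282, 0.2983]
tool_rot: [0.824, -0.567, -0.002, -0.0]
ft_force: [-0.7, -0.1, 0.8]
grip_width: 0.0848
```

Run:
```python
from fit import *
st(); c=cam('scene')
plan([0.573,-0.231,0.19],-1.25);plan([0.573,-0.231,0.046],-1.25)
P=c['P'].reshape(-1,3)
for nm,cc,z0 in [('tall',(0.425,-0.187),0.118),('mid',(0.574,-0.2305),0.093)]:
        S=P[(np.hypot(P[:,0]-cc[0],P[:,1]-cc[1])<0.05)&(abs(P[:,2]-z0)<0.006)]
        if len(S)>8: print(nm,len(S),circ(S)[0].round(4))
```

```text
t 13.3 pos [ 0.5661 -0.2282  0.2983] q [-0.566  0.435  1.375  0.     1.335  2.211] F [-0.7 -0.1  0.8] w 0.0848
-> [ 0.573 -0.231  0.19 ]  tx 0.54 ty -0.58 tz 10.83 | rx 0.002 ry 0.003 rz 0.040  rows 2.6
-> [ 0.573 -0.231  0.046]  tx 0.58 ty -0.60 tz 25.23 | rx 0.002 ry 0.003 rz 0.040  rows 6.1
tall 29 [ 0.4272 -0.188   0.0316]
mid 117 [ 0.575  -0.2306  0.0301]
```

Emit:
send_rows([
  {"tx": 0.5,"ty": -0.6,"tz": 3.5,"rx": 0,"ry": 0,"rz": 0},
  {"tx": 0.5,"ty": -0.6,"tz": 7,"rx": 0,"ry": 0,"rz": 0},
  {"tx": 0.5,"ty": -0.6,"tz": 10.5,"rx": 0,"ry": 0,"rz": 0},
  {"tx": 0.5,"ty": -0.6,"tz": 14,"rx": 0,"ry": 0,"rz": 0},
  {"tx": 0.5,"ty": -0.6,"tz": 16.5,"rx": 0,"ry": 0,"rz": 0},
])

```text
time: 13.77
position: [0.5718, -0.2297, 0.1309]
tool_rot: [0.826, -0.564, -0.003, -0.0]
ft_force: [-0.4, -0.0, -0.3]
grip_width: 0.0852
```

Run:
```python
from fit import *
st(); 
plan([0.573,-0.231,0.046],-1.25)
for n in ['scene','side']:
    c=cam(n); save(c,n+'9',(140,100,340,260),3.8)
```

```text
t 13.77 pos [ 0.5718 -0.2297  0.1309] q [-0.563  0.63   1.532  0.     0.986  2.205] F [-0.4 -0.  -0.3] w 0.0852
-> [ 0.573 -0.231  0.046]  tx 0.21 ty -0.09 tz 8.49 | rx 0.004 ry 0.005 rz 0.052  rows 2.0
```

View pics/side9.png

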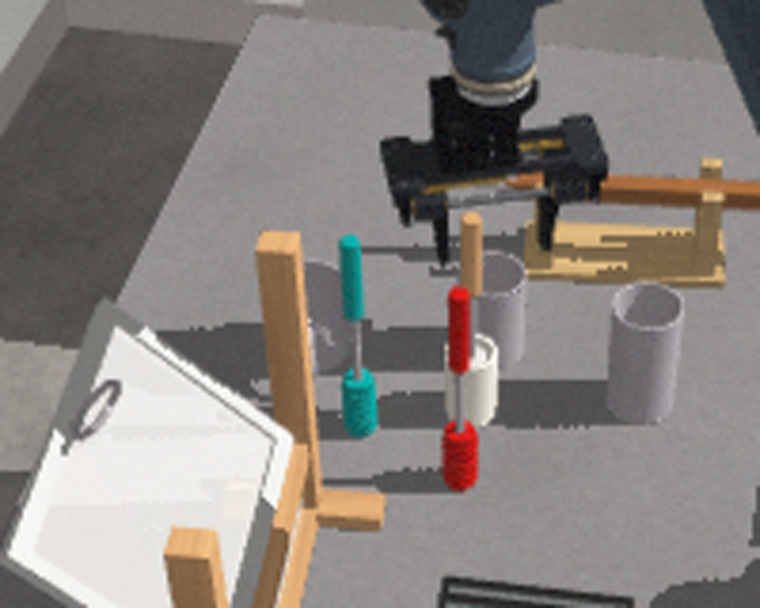

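View pics/scene9.png

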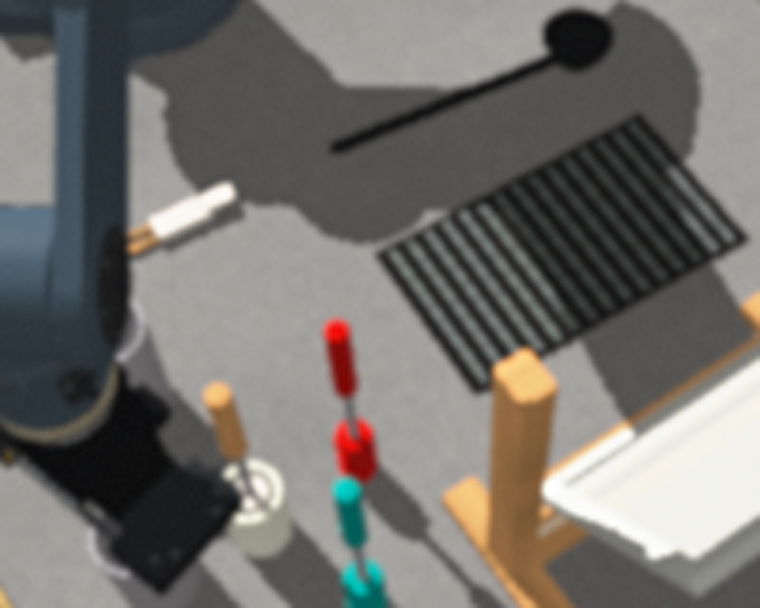

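The jaws straddle the middle tumbler and the body is clear of the brush handle at (470,255). Go down and close.

Emit:
send_rows([
  {"tx": 0.2,"ty": -0.1,"tz": 2.5,"rx": 0,"ry": 0,"rz": 0},
  {"tx": 0.2,"ty": -0.1,"tz": 5,"rx": 0,"ry": 0,"rz": 0},
  {"tx": 0.2,"ty": -0.1,"tz": 7.5,"rx": 0,"ry": 0,"rz": 0},
  {"tx": 0.2,"ty": -0.1,"tz": 8.3,"rx": 0,"ry": 0,"rz": 0},
  {"tx": 0.2,"ty": -0.1,"tz": 8.3,"rx": 0,"ry": 0,"rz": 0},
])

```text
time: 14.28
position: [0.5745, -0.232, 0.0511]
tool_rot: [0.826, -0.564, -0.002, 0.0]
ft_force: [0.2, -0.1, -0.5]
grip_width: 0.0852
```

Emit:
send_rows([
  {"tx": 0,"ty": 0,"tz": 0,"rx": 0,"ry": 0,"rz": 0},
  {"tx": 0,"ty": 0,"tz": 0,"rx": 0,"ry": 0,"rz": 0},
  {"tx": 0,"ty": 0,"tz": 0,"rx": 0,"ry": 0,"rz": 0},
  {"tx": 0,"ty": 0,"tz": 0,"rx": 0,"ry": 0,"rz": 0},
  {"tx": 0,"ty": 0,"tz": 0,"rx": 0,"ry": 0,"rz": 0},
], claw=5, squeeze=25)

```text
time: 14.7
position: [0.5756, -0.2331, 0.0538]
tool_rot: [0.825, -0.565, 0.001, 0.0]
ft_force: [-1.4, -0.6, 3.6]
grip_width: 0.0625
```

Emit:
send_rows([
  {"tx": 0,"ty": 0,"tz": 0,"rx": 0,"ry": 0,"rz": 0},
  {"tx": 0,"ty": 0,"tz": -1,"rx": 0,"ry": 0,"rz": 0},
  {"tx": 0,"ty": 0,"tz": -3,"rx": 0,"ry": 0,"rz": 0},
])

```text
time: 14.95
position: [0.5734, -0.2312, 0.0807]
tool_rot: [0.825, -0.565, -0.003, -0.0]
ft_force: [0.7, 0.8, -1.2]
grip_width: 0.0621
```

Run:
```python
from fit import *
st(); 
plan([0.573,-0.231,0.30],-0.6)
plan([0.473,0.13,0.30],0)
for n in ['side']:
    c=cam(n); save(c,n+'10',(140,100,340,260),3.8)
```

```text
t 14.95 pos [ 0.5734 -0.2312  0.0807] q [-5.640e-01  7.020e-01  1.557e+00  1.000e-03  8.890e-01  2.207e+00] F [ 0.7  0.8 -1.2] w 0.0621
-> [ 0.573 -0.231  0.3  ]  tx -0.14 ty 0.09 tz -21.92 | rx 0.002 ry 0.006 rz -0.601  rows 5.3
-> [0.473 0.13  0.3  ]  tx -37.41 ty -3.65 tz -21.75 | rx -0.000 ry 0.006 rz -1.201  rows 10.4
```

View pics/side10.png

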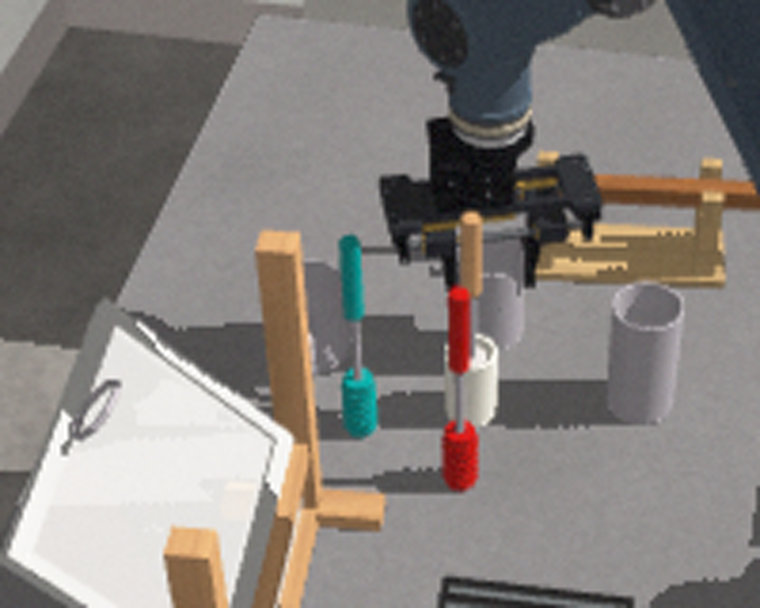

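Gripped and lifted, with bottom at about 0.028. Raise clear of the brushes, then swing to the mat.

Emit:
send_rows([
  {"tx": 0,"ty": 0,"tz": -3,"rx": 0,"ry": 0,"rz": 0},
  {"tx": 0,"ty": 0,"tz": -7,"rx": 0,"ry": 0,"rz": 0},
  {"tx": 0,"ty": 0,"tz": -11,"rx": 0,"ry": 0,"rz": 0},
  {"tx": 0,"ty": 0,"tz": -15,"rx": 0,"ry": 0,"rz": -0.1},
  {"tx": 0,"ty": 0,"tz": -19,"rx": 0,"ry": 0,"rz": -0.2},
])

```text
time: 15.42
position: [0.5749, -0.232, 0.2742]
tool_rot: [0.879, -0.477, -0.0, -0.0]
ft_force: [-0.1, -0.9, -1.4]
grip_width: 0.0628
```

Run:
```python
from fit import *
st(); plan([0.55,-0.23,0.30],-0.5); plan([0.45,-0.05,0.31],0)
```

```text
t 15.42 pos [ 0.5749 -0.232   0.2742] q [-0.564  0.469  1.385  0.     1.288  2.002] F [-0.1 -0.9 -1.4] w 0.0628
-> [ 0.55 -0.23  0.3 ]  tx -1.53 ty 1.98 tz -2.58 | rx -0.000 ry 0.000 rz -0.495  rows 4.0
-> [ 0.45 -0.05  0.31]  tx -22.07 ty 0.57 tz -3.58 | rx -0.000 ry 0.000 rz -0.995  rows 8.0
```

Emit:
send_rows([
  {"tx": -2,"ty": 0,"tz": -2,"rx": 0,"ry": 0,"rz": -0.12},
  {"tx": -6,"ty": 0.1,"tz": -3.5,"rx": 0,"ry": 0,"rz": -0.24},
  {"tx": -10,"ty": 0.2,"tz": -3.5,"rx": 0,"ry": 0,"rz": -0.36},
  {"tx": -14,"ty": 0.4,"tz": -3.5,"rx": 0,"ry": 0,"rz": -0.48},
  {"tx": -18,"ty": 0.5,"tz": -3.5,"rx": 0,"ry": 0,"rz": -0.6},
])

```text
time: 15.83
position: [0.4724, -0.0823, 0.3077]
tool_rot: [0.981, -0.196, 0.001, -0.0]
ft_force: [0.2, 0.0, -1.4]
grip_width: 0.0624
```

Run:
```python
from fit import *
st(); plan([0.47,0.13,0.31],0)
```

```text
t 15.83 pos [ 0.4724 -0.0823  0.3077] q [-4.060e-01  2.260e-01  1.672e+00  1.000e-03  1.242e+00  1.559e+00] F [ 0.2  0.  -1.4] w 0.0624
-> [0.47 0.13 0.31]  tx -8.39 ty -19.50 tz -0.23 | rx -0.000 ry -0.001 rz -0.395  rows 5.1
```

Emit:
send_rows([
  {"tx": -1.6,"ty": -3.7,"tz": 0,"rx": 0,"ry": 0,"rz": -0.08},
  {"tx": -3.3,"ty": -7.5,"tz": 0,"rx": 0,"ry": 0,"rz": -0.16},
  {"tx": -5,"ty": -11.5,"tz": 0,"rx": 0,"ry": 0,"rz": -0.24},
  {"tx": -6.7,"ty": -15.5,"tz": 0,"rx": 0,"ry": 0,"rz": -0.32},
  {"tx": -8.3,"ty": -19.4,"tz": 0,"rx": 0,"ry": 0,"rz": -0.395},
])

```text
time: 16.25
position: [0.4721, 0.1253, 0.3077]
tool_rot: [1.0, -0.001, 0.0, -0.0]
ft_force: [1.3, -0.3, -1.3]
grip_width: 0.0626
```

Emit:
send_rows([
  {"tx": 0,"ty": 0,"tz": 3,"rx": 0,"ry": 0,"rz": 0},
  {"tx": 0,"ty": 0,"tz": 7,"rx": 0,"ry": 0,"rz": 0},
  {"tx": 0,"ty": 0,"tz": 11,"rx": 0,"ry": 0,"rz": 0},
  {"tx": 0,"ty": 0,"tz": 15,"rx": 0,"ry": 0,"rz": 0},
  {"tx": 0,"ty": 0,"tz": 18,"rx": 0,"ry": 0,"rz": 0},
])

```text
time: 16.67
position: [0.4715, 0.1237, 0.1251]
tool_rot: [1.0, -0.002, -0.001, -0.0]
ft_force: [-0.9, -0.4, -1.7]
grip_width: 0.0623
```

Run:
```python
from fit import *
st(); plan([0.473,0.128,0.056],0)
for n in ['side']:
    c=cam(n); save(c,n+'11',(140,100,400,320),2.6)
```

```text
t 16.67 pos [0.4715 0.1237 0.1251] q [0.027 0.501 1.865 0.    0.778 1.602] F [-0.9 -0.4 -1.7] w 0.0623
-> [0.473 0.128 0.056]  tx 0.16 ty -0.43 tz 6.91 | rx -0.000 ry 0.002 rz -0.005  rows 1.7
```

View pics/side11.png

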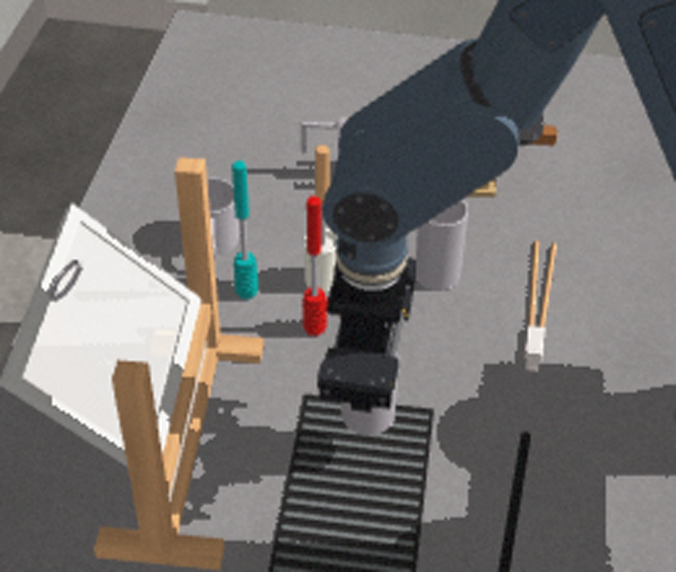

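Emit:
send_rows([
  {"tx": 0.2,"ty": -0.2,"tz": 2,"rx": 0,"ry": 0,"rz": 0},
  {"tx": 0.2,"ty": -0.2,"tz": 4,"rx": 0,"ry": 0,"rz": 0},
  {"tx": 0.2,"ty": -0.2,"tz": 5.5,"rx": 0,"ry": 0,"rz": 0},
  {"tx": 0.2,"ty": -0.2,"tz": 6.5,"rx": 0,"ry": 0,"rz": 0},
  {"tx": 0.2,"ty": -0.2,"tz": 6.8,"rx": 0,"ry": 0,"rz": 0},
])

```text
time: 17.13
position: [0.4747, 0.1252, 0.0588]
tool_rot: [1.0, -0.003, -0.001, -0.0]
ft_force: [0.6, 0.3, -1.3]
grip_width: 0.0626
```

Emit:
send_rows([
  {"tx": 0,"ty": 0,"tz": 0.1,"rx": 0,"ry": 0,"rz": 0},
  {"tx": 0,"ty": 0,"tz": 0.1,"rx": 0,"ry": 0,"rz": 0},
])

```text
time: 17.3
position: [0.4756, 0.1252, 0.0591]
tool_rot: [1.0, -0.003, 0.001, -0.0]
ft_force: [0.4, -0.5, -0.8]
grip_width: 0.0621
```

Emit:
send_rows([
  {"tx": 0,"ty": 0,"tz": 0.1,"rx": 0,"ry": 0,"rz": 0},
  {"tx": 0,"ty": 0,"tz": 0.2,"rx": 0,"ry": 0,"rz": 0},
  {"tx": 0,"ty": 0,"tz": 0.2,"rx": 0,"ry": 0,"rz": 0},
])

```text
time: 17.55
position: [0.4753, 0.1252, 0.057]
tool_rot: [1.0, -0.003, 0.001, -0.0]
ft_force: [0.0, -0.5, -1.5]
grip_width: 0.0623
```

Emit:
send_rows([
  {"tx": 0,"ty": 0,"tz": 0,"rx": 0,"ry": 0,"rz": 0},
  {"tx": 0,"ty": 0,"tz": 0.1,"rx": 0,"ry": 0,"rz": 0},
  {"tx": 0,"ty": 0,"tz": 0.1,"rx": 0,"ry": 0,"rz": 0},
])

```text
time: 17.8
position: [0.4754, 0.125, 0.0566]
tool_rot: [1.0, -0.003, 0.001, 0.0]
ft_force: [-0.9, -2.0, 8.1]
grip_width: 0.0622
```

The tumbler has touched down (8 N). Open and rise.

Emit:
send_rows([
  {"tx": 0,"ty": 0,"tz": 0,"rx": 0,"ry": 0,"rz": 0},
  {"tx": 0,"ty": 0,"tz": 0,"rx": 0,"ry": 0,"rz": 0},
  {"tx": 0,"ty": 0,"tz": 0,"rx": 0,"ry": 0,"rz": 0},
  {"tx": 0,"ty": 0,"tz": 0,"rx": 0,"ry": 0,"rz": 0},
  {"tx": 0,"ty": 0,"tz": 0,"rx": 0,"ry": 0,"rz": 0},
], claw=8.5)

```text
time: 18.22
position: [0.4748, 0.1252, 0.0553]
tool_rot: [1.0, -0.003, -0.0, -0.0]
ft_force: [0.4, -0.7, -0.8]
grip_width: 0.0829
```

Emit:
send_rows([
  {"tx": 0,"ty": 0,"tz": -2,"rx": 0,"ry": 0,"rz": 0},
  {"tx": 0,"ty": 0,"tz": -6,"rx": 0,"ry": 0,"rz": 0},
  {"tx": 0,"ty": 0,"tz": -10,"rx": 0,"ry": 0,"rz": 0},
  {"tx": 0,"ty": 0,"tz": -14,"rx": 0,"ry": 0,"rz": 0},
  {"tx": 0,"ty": 0,"tz": -18,"rx": 0,"ry": 0,"rz": 0},
])

```text
time: 18.63
position: [0.4741, 0.1252, 0.237]
tool_rot: [1.0, -0.003, -0.001, -0.0]
ft_force: [0.8, 0.5, -0.7]
grip_width: 0.0849
```

```bash
cat > chk.py <<'E'
from fit import *
def cups(c,cc,z0,R=0.07):
    P=c['P'].reshape(-1,3); S=P[(np.hypot(P[:,0]-cc[0],P[:,1]-cc[1])<R)&(abs(P[:,2]-z0)<0.006)]
    return (len(S),circ(S)[0].round(4)) if len(S)>8 else None
E
python3 - <<'E'
from chk import *
st()
for n in ['scene','side']:
    c=cam(n); print(n,'mid',cups(c,(.475,.125),.096),'tall',cups(c,(.425,-.187),.118)); save(c,n+'12',(140,60,400,320),2.3)
plan([0.425,-0.1875,0.27],0)
E
```

```text
t 18.63 pos [0.4741 0.1252 0.237 ] q [0.03  0.328 1.744 0.    1.07  1.606] F [ 0.8  0.5 -0.7] w 0.0849
scene mid (94, array([0.4923, 0.1289, 0.0301])) tall (119, array([ 0.4267, -0.1864,  0.0302]))
side mid (108, array([0.4985, 0.1321, 0.0303])) tall (93, array([ 0.4229, -0.1859,  0.03  ]))
-> [ 0.425 -0.188  0.27 ]  tx -5.24 ty 31.33 tz -2.93 | rx -0.001 ry -0.015 rz -0.005  rows 7.6
```

View pics/side12.png

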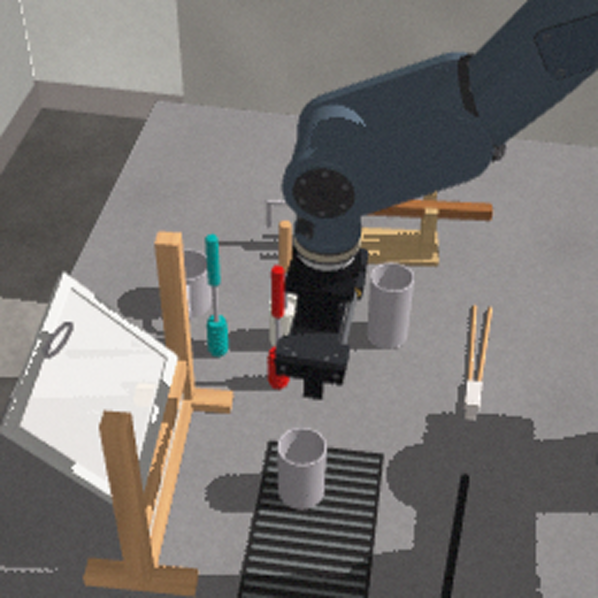

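The middle tumbler reads 0.492–0.4985 in x, not 0.475, so it seems to be moving (the knock). Re-measure.

Run:
```python
from chk import *
for k in range(3):
  for n in ['scene','side']:
    c=cam(n); print(n,'mid',cups(c,(.50,.13),.096),'tall',cups(c,(.425,-.187),.118))
save(c,n+'13',(140,60,400,320),2.3)
P=c['P'].reshape(-1,3);C=c['color'].reshape(-1,3).astype(int)
```

```text
scene mid (101, array([0.503 , 0.1316, 0.0303])) tall (116, array([ 0.4266, -0.1865,  0.0301]))
side mid (109, array([0.4989, 0.1321, 0.0303])) tall (91, array([ 0.4228, -0.1863,  0.0304]))
scene mid (97, array([0.5033, 0.1312, 0.0303])) tall (113, array([ 0.4268, -0.1865,  0.0303]))
side mid (113, array([0.4987, 0.1326, 0.0301])) tall (88, array([ 0.4229, -0.1858,  0.0306]))
scene mid (94, array([0.5031, 0.1312, 0.0304])) tall (114, array([ 0.4265, -0.1866,  0.0303]))
side mid (115, array([0.4988, 0.132 , 0.0302])) tall (95, array([ 0.4229, -0.1858,  0.0305]))
```

View pics/side13.png

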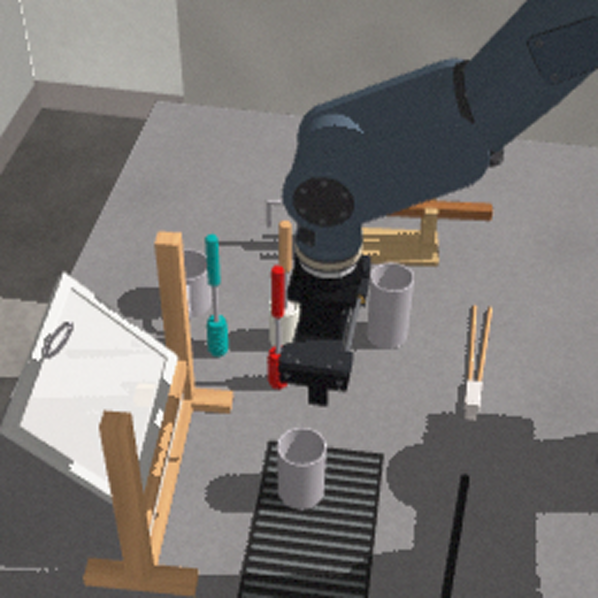

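It settled at about (0.501, 0.132), which is 27 mm across from the mat's middle (54 allowed) and wholly on the mat, so it stays. Now fetch the tall one.

Emit:
send_rows([
  {"tx": -0.7,"ty": 4,"tz": -2,"rx": 0,"ry": 0,"rz": 0},
  {"tx": -1.4,"ty": 8,"tz": -3,"rx": 0,"ry": 0,"rz": 0},
  {"tx": -2.1,"ty": 12,"tz": -3,"rx": 0,"ry": 0,"rz": 0},
  {"tx": -2.8,"ty": 16,"tz": -3,"rx": 0,"ry": 0,"rz": 0},
  {"tx": -3.5,"ty": 20,"tz": -3,"rx": 0,"ry": 0,"rz": 0},
])

```text
time: 19.45
position: [0.4377, -0.0755, 0.2643]
tool_rot: [1.0, -0.002, -0.001, -0.001]
ft_force: [1.4, 0.3, -0.2]
grip_width: 0.0854
```

Emit:
send_rows([
  {"tx": -0.5,"ty": 4,"tz": 0,"rx": 0,"ry": 0,"rz": 0},
  {"tx": -1,"ty": 8,"tz": 0,"rx": 0,"ry": 0,"rz": 0},
  {"tx": -1.5,"ty": 11,"tz": 0,"rx": 0,"ry": 0,"rz": 0},
  {"tx": -1.5,"ty": 11.3,"tz": 0,"rx": 0,"ry": 0,"rz": 0},
  {"tx": -1.5,"ty": 11.3,"tz": 0,"rx": 0,"ry": 0,"rz": 0},
])

```text
time: 19.87
position: [0.4226, -0.1886, 0.264]
tool_rot: [1.0, -0.005, -0.001, -0.001]
ft_force: [-0.8, -0.5, -0.6]
grip_width: 0.085
```

Run:
```python
from chk import *
st(); plan([0.425,-0.1875,0.068],0)
c=cam('wrist'); save(c,'w14',s=1.5); print(cups(c,(.425,-.187),.118))
c=cam('side'); save(c,'side14',(140,60,400,320),2.3); print(cups(c,(.425,-.187),.118),cups(c,(.50,.13),.096))
```

```text
t 19.87 pos [ 0.4226 -0.1886  0.264 ] q [-0.662  0.254  1.769  0.     1.121  0.918] F [-0.8 -0.5 -0.6] w 0.085
-> [ 0.425 -0.188  0.068]  tx 0.28 ty -0.07 tz 19.60 | rx -0.002 ry 0.002 rz -0.009  rows 4.7
(727, array([ 0.4246, -0.1895,  0.03  ]))
(87, array([ 0.4228, -0.1854,  0.0303])) (107, array([0.4989, 0.1323, 0.0305]))
```

View pics/side14.png

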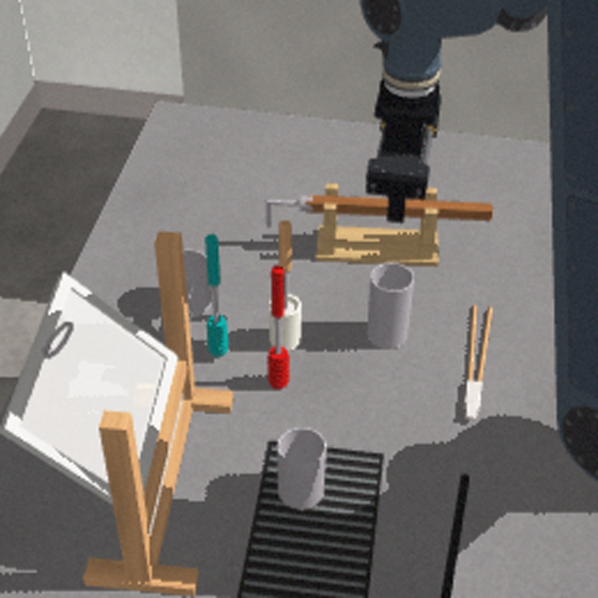

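Above the tall tumbler. Descend in two calls and grasp.

Emit:
send_rows([
  {"tx": 0.3,"ty": -0.1,"tz": 3.5,"rx": 0,"ry": 0,"rz": 0},
  {"tx": 0.3,"ty": -0.1,"tz": 7,"rx": 0,"ry": 0,"rz": 0},
  {"tx": 0.3,"ty": -0.1,"tz": 10,"rx": 0,"ry": 0,"rz": 0},
  {"tx": 0.3,"ty": -0.1,"tz": 12.5,"rx": 0,"ry": 0,"rz": 0},
  {"tx": 0.3,"ty": -0.1,"tz": 14.5,"rx": 0,"ry": 0,"rz": 0},
])

```text
time: 20.38
position: [0.4254, -0.1832, 0.1183]
tool_rot: [1.0, -0.001, -0.001, -0.001]
ft_force: [0.2, -1.2, -0.7]
grip_width: 0.0851
```

Emit:
send_rows([
  {"tx": 0,"ty": 0,"tz": 2,"rx": 0,"ry": 0,"rz": 0},
  {"tx": 0,"ty": 0,"tz": 4,"rx": 0,"ry": 0,"rz": 0},
  {"tx": 0,"ty": 0,"tz": 4.8,"rx": 0,"ry": 0,"rz": 0},
  {"tx": 0,"ty": 0,"tz": 4.8,"rx": 0,"ry": 0,"rz": 0},
])

```text
time: 20.72
position: [0.4253, -0.1838, 0.0708]
tool_rot: [1.0, -0.001, -0.002, -0.002]
ft_force: [-0.6, 0.3, -1.1]
grip_width: 0.0852
```

Emit:
send_rows([
  {"tx": 0,"ty": 0,"tz": 0,"rx": 0,"ry": 0,"rz": 0},
  {"tx": 0,"ty": 0,"tz": 0,"rx": 0,"ry": 0,"rz": 0},
  {"tx": 0,"ty": 0,"tz": 0,"rx": 0,"ry": 0,"rz": 0},
  {"tx": 0,"ty": 0,"tz": 0,"rx": 0,"ry": 0,"rz": 0},
  {"tx": 0,"ty": 0,"tz": 0,"rx": 0,"ry": 0,"rz": 0},
], claw=5, squeeze=25)

```text
time: 21.13
position: [0.427, -0.1867, 0.0733]
tool_rot: [1.0, -0.003, 0.001, 0.001]
ft_force: [-0.0, -0.1, 2.4]
grip_width: 0.0643
```

Emit:
send_rows([
  {"tx": 0,"ty": 0,"tz": 0,"rx": 0,"ry": 0,"rz": 0},
  {"tx": 0,"ty": 0,"tz": -2,"rx": 0,"ry": 0,"rz": 0},
  {"tx": 0,"ty": 0,"tz": -5,"rx": 0,"ry": 0,"rz": 0},
  {"tx": 0,"ty": 0,"tz": -8,"rx": 0,"ry": 0,"rz": 0},
  {"tx": 0,"ty": 0,"tz": -12,"rx": 0,"ry": 0,"rz": 0},
])

```text
time: 21.55
position: [0.4245, -0.185, 0.1921]
tool_rot: [1.0, -0.003, -0.002, -0.002]
ft_force: [0.4, -0.6, -1.5]
grip_width: 0.0641
```

Run:
```python
from chk import *
st(); plan([0.473,0.253,0.23],0)
c=cam('side'); save(c,'side15',(140,60,400,320),2.3)
c=cam('scene'); print(cups(c,(.50,.13),.096))
```

```text
t 21.55 pos [ 0.4245 -0.185   0.1921] q [-0.653  0.36   1.857  0.     0.931  0.923] F [ 0.4 -0.6 -1.5] w 0.0641
-> [0.473 0.253 0.23 ]  tx 4.58 ty -43.84 tz -3.66 | rx -0.004 ry 0.005 rz -0.006  rows 10.6
(96, array([0.5035, 0.1314, 0.0303]))
```

View pics/side15.png

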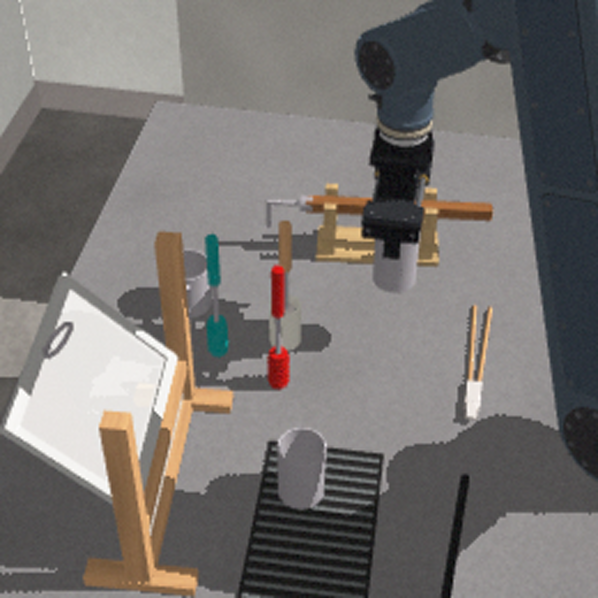

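Emit:
send_rows([
  {"tx": 0,"ty": -3,"tz": -2,"rx": 0,"ry": 0,"rz": 0},
  {"tx": 0,"ty": -7,"tz": -4,"rx": 0,"ry": 0,"rz": 0},
  {"tx": 0,"ty": -11,"tz": -6,"rx": 0,"ry": 0,"rz": 0},
  {"tx": 0,"ty": -15,"tz": -6,"rx": 0,"ry": 0,"rz": 0},
  {"tx": 0,"ty": -19,"tz": -6,"rx": 0,"ry": 0,"rz": 0},
])

```text
time: 22.07
position: [0.4273, 0.0029, 0.2529]
tool_rot: [1.0, -0.004, 0.001, 0.0]
ft_force: [0.0, -0.1, -1.0]
grip_width: 0.0641
```

Emit:
send_rows([
  {"tx": 1,"ty": -4,"tz": 0,"rx": 0,"ry": 0,"rz": 0},
  {"tx": 2,"ty": -8,"tz": 0,"rx": 0,"ry": 0,"rz": 0},
  {"tx": 3,"ty": -12,"tz": 0,"rx": 0,"ry": 0,"rz": 0},
  {"tx": 4,"ty": -16,"tz": 0,"rx": 0,"ry": 0,"rz": 0},
  {"tx": 4.8,"ty": -20,"tz": 0,"rx": 0,"ry": 0,"rz": 0},
])

```text
time: 22.48
position: [0.4758, 0.2033, 0.2512]
tool_rot: [1.0, -0.003, -0.001, 0.0]
ft_force: [1.9, -0.5, -1.3]
grip_width: 0.0641
```

Run:
```python
from chk import *
st(); plan([0.474,0.253,0.078],0)
c=cam('side'); save(c,'side16',(140,60,400,320),2.3)
```

```text
t 22.48 pos [0.4758 0.2033 0.2512] q [ 0.188  0.348  1.664 -0.     1.132  1.764] F [ 1.9 -0.5 -1.3] w 0.0641
-> [0.474 0.253 0.078]  tx -0.17 ty -4.98 tz 17.32 | rx 0.000 ry 0.002 rz -0.005  rows 4.3
```

Emit:
send_rows([
  {"tx": -0.1,"ty": -3,"tz": 0,"rx": 0,"ry": 0,"rz": 0},
  {"tx": -0.2,"ty": -5,"tz": 2,"rx": 0,"ry": 0,"rz": 0},
  {"tx": -0.2,"ty": -5,"tz": 6,"rx": 0,"ry": 0,"rz": 0},
  {"tx": -0.2,"ty": -5,"tz": 10,"rx": 0,"ry": 0,"rz": 0},
  {"tx": -0.2,"ty": -5,"tz": 13,"rx": 0,"ry": 0,"rz": 0},
])

```text
time: 22.95
position: [0.4722, 0.251, 0.119]
tool_rot: [1.0, -0.002, -0.002, 0.001]
ft_force: [-0.5, -0.0, -1.3]
grip_width: 0.064
```

Emit:
send_rows([
  {"tx": 0,"ty": 0,"tz": 2,"rx": 0,"ry": 0,"rz": 0},
  {"tx": 0,"ty": 0,"tz": 3.5,"rx": 0,"ry": 0,"rz": 0},
  {"tx": 0,"ty": 0,"tz": 4.2,"rx": 0,"ry": 0,"rz": 0},
  {"tx": 0,"ty": 0,"tz": 4.3,"rx": 0,"ry": 0,"rz": 0},
])

```text
time: 23.28
position: [0.4729, 0.2505, 0.0773]
tool_rot: [1.0, -0.003, -0.002, 0.001]
ft_force: [0.4, -0.8, -0.9]
grip_width: 0.0638
```

Emit:
send_rows([
  {"tx": 0,"ty": 0,"tz": 0.1,"rx": 0,"ry": 0,"rz": 0},
  {"tx": 0,"ty": 0,"tz": 0.2,"rx": 0,"ry": 0,"rz": 0},
])

```text
time: 23.45
position: [0.4753, 0.2514, 0.078]
tool_rot: [1.0, -0.003, 0.001, -0.0]
ft_force: [-0.3, 0.3, -1.1]
grip_width: 0.0642
```

Emit:
send_rows([
  {"tx": 0,"ty": 0,"tz": 0.1,"rx": 0,"ry": 0,"rz": 0},
  {"tx": 0,"ty": 0,"tz": 0.1,"rx": 0,"ry": 0,"rz": 0},
])

```text
time: 23.62
position: [0.4751, 0.2515, 0.0772]
tool_rot: [1.0, -0.003, 0.001, -0.0]
ft_force: [-0.3, -1.2, -1.6]
grip_width: 0.0639
```

Emit:
send_rows([
  {"tx": 0,"ty": 0,"tz": 0.1,"rx": 0,"ry": 0,"rz": 0},
  {"tx": 0,"ty": 0,"tz": 0.1,"rx": 0,"ry": 0,"rz": 0},
])

```text
time: 23.78
position: [0.4752, 0.2515, 0.0763]
tool_rot: [1.0, -0.003, 0.001, -0.0]
ft_force: [-0.6, -0.7, 2.5]
grip_width: 0.0644
```

The tall tumbler has touched down. Release and rise.

Emit:
send_rows([
  {"tx": 0,"ty": 0,"tz": 0,"rx": 0,"ry": 0,"rz": 0},
  {"tx": 0,"ty": 0,"tz": 0,"rx": 0,"ry": 0,"rz": 0},
  {"tx": 0,"ty": 0,"tz": 0,"rx": 0,"ry": 0,"rz": 0},
  {"tx": 0,"ty": 0,"tz": 0,"rx": 0,"ry": 0,"rz": 0},
  {"tx": 0,"ty": 0,"tz": 0,"rx": 0,"ry": 0,"rz": 0},
], claw=8.5)

```text
time: 24.2
position: [0.4745, 0.2514, 0.0753]
tool_rot: [1.0, -0.003, -0.0, 0.0]
ft_force: [-0.3, 0.3, 0.4]
grip_width: 0.0832
```

Emit:
send_rows([
  {"tx": 0,"ty": 0,"tz": -2,"rx": 0,"ry": 0,"rz": 0},
  {"tx": 0,"ty": 0,"tz": -6,"rx": 0,"ry": 0,"rz": 0},
  {"tx": 0,"ty": 0,"tz": -10,"rx": 0,"ry": 0,"rz": 0},
  {"tx": 0,"ty": 0,"tz": -14,"rx": 0,"ry": 0,"rz": 0},
  {"tx": 0,"ty": 0,"tz": -18,"rx": 0,"ry": 0,"rz": 0},
])

```text
time: 24.62
position: [0.474, 0.2512, 0.257]
tool_rot: [1.0, -0.003, -0.0, 0.0]
ft_force: [1.4, -0.0, -0.4]
grip_width: 0.0851
```

Run:
```python
from chk import *
st()
for n in ['scene','side','wrist']:
    c=cam(n); save(c,n+'17',s=1.5); print(n,'tall',cups(c,(.475,.25),.121,.06),'mid',cups(c,(.5,.13),.096,.06))
    np.savez(n+'17.npz',P=c['P'],W=c['W'],K=c['intrinsics'],color=c['color'])
    if n!='wrist':
        r=robot.tip_of('eye',n);print([(np.round(k['xy'],1).tolist(),round(k['p'],2)) for k in r])
```

```text
t 24.62 pos [0.474  0.2512 0.257 ] q [0.279 0.367 1.613 0.    1.162 1.855] F [ 1.4 -0.  -0.4] w 0.0851
scene tall (105, array([0.4748, 0.2514, 0.0303])) mid (104, array([0.5032, 0.1313, 0.0303]))
[([360.3, 209.5], 0.84), ([287.0, 163.4], 0.4)]
side tall (125, array([0.4705, 0.2524, 0.0303])) mid (11, array([0.4992, 0.1285, 0.0337]))
[([164.6, 207.7], 0.91)]
wrist tall (765, array([0.4728, 0.2495, 0.03  ])) mid (823, array([0.5007, 0.1301, 0.0301]))
```

View pics/wrist17.png

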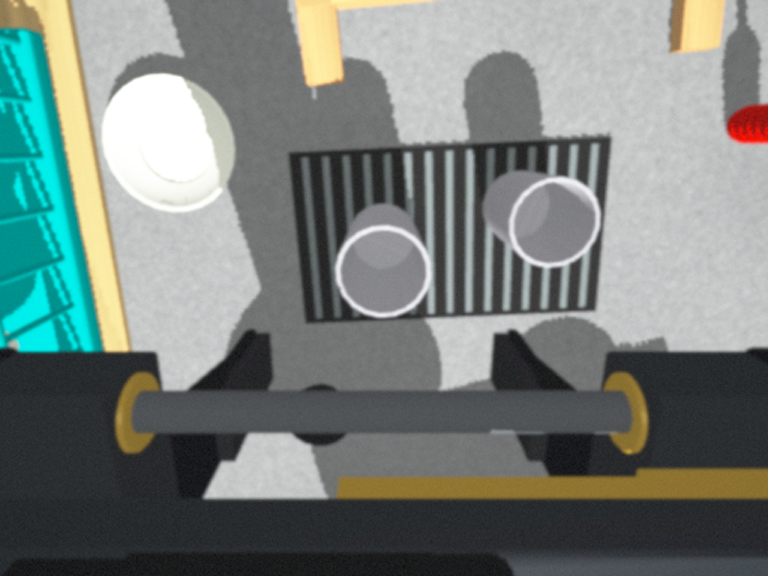

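View pics/scene17.png

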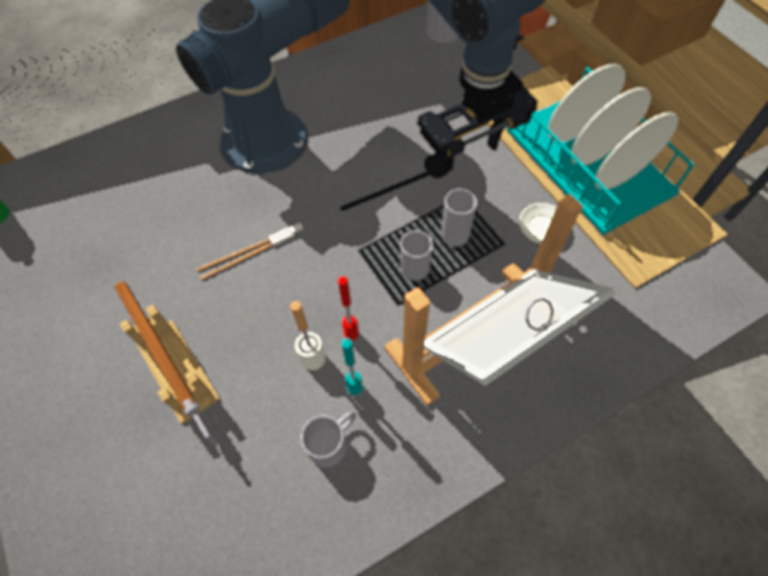

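Both tumblers stand on the mat. In the wrist picture the mouths are at (383,270) and (555,222), both inside the mat outline. The scene camera agrees best with the TCP where a tumbler was held, so I'll use it as reference. Now to the pole.

Run:
```python
from fit import *
d=np.load('scene17.npz'); P=d['P'].reshape(-1,3);C=d['color'].reshape(-1,3).astype(int);k=np.isfinite(P[:,0]);P=P[k];C=C[k]
ax=np.array([.9936,.1127]);
S=(P[:,0]>0.25)&(P[:,0]<0.72)&(P[:,1]<-0.32)&(P[:,1]>-0.46)
Q=P[S];c=C[S]
t=Q[:,:2]@ax; n=Q[:,:2]@np.array([-ax[1],ax[0]])
top=(Q[:,2]>.0925)&(Q[:,2]<.102)&(c[:,0]>c[:,2]*1.5)
print('bar top n',np.percentile(n[top],[2,50,98]),'t',np.percentile(t[top],[.3,99.7]))
fk=(Q[:,2]>.1005)&(Q[:,2]<.112); print('fork tops',fk.sum()); tt=np.sort(t[fk]); print(np.histogram(tt,bins=np.arange(tt.min(),tt.max()+.02,.01)))
for lo,hi in[(tt.min()-.01,tt.mean()),(tt.mean(),tt.max()+.01)]:
    m=fk&(t>lo)&(t<hi); print('fork t',np.percentile(t[m],[2,50,98]).round(4),'n',np.percentile(n[m],[2,98]).round(4))
rod=(Q[:,2]>.08)&(Q[:,2]<.095)&(c.max(1)-c.min(1)<25)&(t>.6-.2); 
pr=(Q[:,2]<.08)&(Q[:,2]>.03)&(t>tt.max()+.03); print('prong',pr.sum(),t[pr].mean() if pr.any() else None, n[pr].mean() if pr.any() else None)
# eye
z=d
for nm in ['scene17','scene0']:
    d=np.load(nm+'.npz'); c=dict(W=d['W'],intrinsics=d['K']); P=d['P'].reshape(-1,3);P=P[np.isfinite(P[:,0])]
    F=P[(P[:,0]>0.68)&(P[:,0]<0.86)&(P[:,1]<0.27)&(P[:,1]>0.06)&(P[:,2]>0.13)&(P[:,2]<.33)]
    pl=least_squares(lambda p:F[:,0]-(p[0]+p[1]*F[:,1]+p[2]*F[:,2]),[.6,0,.9],loss='soft_l1',f_scale=0.003).x
    th=np.arctan(pl[2]*np.cos(np.arctan(pl[1]))); psi=np.arctan(-pl[1]); h=np.array([np.cos(psi),np.sin(psi),0]); y=np.array([-np.sin(psi),np.cos(psi),0])
    zax=np.sin(th)*h+np.cos(th)*np.array([0,0,1]); xax=np.cos(th)*h-np.sin(th)*np.array([0,0,1])
    o=np.array([pl[0],0,0]); e=(F-o)@xax; R=F[(e<-.012)&(e>-.07)]
    a=(R-o)@xax; b=R@y; w=(R-o)@zax
    f=lambda p:np.hypot(a-p[0],b-p[1])-p[2]
    s=least_squares(f,[-.035,b.mean(),.024],loss='soft_l1',f_scale=.001).x
    print(nm,'theta',th,'psi',psi,'n',len(R),'ring fit',s.round(4),'w',np.percentile(w,[5,50,95]).round(4),'res',np.median(abs(f(s))))
    wc=np.percentile(w,50)-0.002
    print('eye',(o+s[0]*xax+wc*zax+(s[1]-o@y)*y).round(4))
```

```text
bar top n [-0.45864317 -0.43717932 -0.40874212] t [0.24540073 0.53643233]
fork tops 165
(array([30, 34, 12,  1,  0,  0,  1,  0,  0,  1,  0,  0,  0,  0,  0,  2, 37,
       39,  8,  0]), array([0.32993869, 0.33993869, 0.34993869, 0.35993869, 0.36993869,
       0.37993869, 0.38993869, 0.39993869, 0.40993869, 0.41993869,
       0.42993869, 0.43993869, 0.44993869, 0.45993869, 0.46993869,
       0.47993869, 0.48993869, 0.49993869, 0.50993869, 0.51993869,
       0.52993869]))
fork t [0.3314 0.3423 0.3602] n [-0.4688 -0.4032]
fork t [0.4884 0.5009 0.5109] n [-0.4679 -0.4037]
prong 27 0.5942126578211735 -0.4364444975385389
scene17 theta 0.7624725150618832 psi 0.07745751816588912 n 138 ring fit [-0.0326  0.1004  0.0231] w [0.3383 0.3413 0.3434] res 0.0012125265198075254
eye [0.7922 0.1622 0.2679]
scene0 theta 0.7629985278626557 psi 0.07822324960407427 n 137 ring fit [-0.033   0.0997  0.023 ] w [0.3388 0.3415 0.3434] res 0.001408443397193447
eye [0.7919 0.1621 0.2681]
```

Emit:
send_rows([
  {"tx": 0,"ty": 4,"tz": -1,"rx": 0,"ry": 0,"rz": 0},
  {"tx": -0.1,"ty": 8,"tz": -2,"rx": 0,"ry": 0,"rz": 0},
  {"tx": -0.2,"ty": 12,"tz": -2,"rx": 0,"ry": 0,"rz": 0},
  {"tx": -0.3,"ty": 16,"tz": -2,"rx": 0,"ry": 0,"rz": 0},
  {"tx": -0.4,"ty": 20,"tz": -2,"rx": 0,"ry": 0,"rz": 0},
], claw=6)

```text
time: 25.28
position: [0.4678, 0.05, 0.2733]
tool_rot: [1.0, -0.002, -0.002, -0.0]
ft_force: [1.2, -0.8, -0.6]
grip_width: 0.0624
```

Emit:
send_rows([
  {"tx": 0,"ty": 4,"tz": 0,"rx": 0,"ry": 0,"rz": 0},
  {"tx": -0.1,"ty": 8,"tz": 0,"rx": 0,"ry": 0,"rz": 0},
  {"tx": -0.2,"ty": 12,"tz": 0,"rx": 0,"ry": 0,"rz": 0},
  {"tx": -0.3,"ty": 16,"tz": 0,"rx": 0,"ry": 0,"rz": 0},
  {"tx": -0.4,"ty": 20,"tz": 0,"rx": 0,"ry": 0,"rz": -0.1},
])

```text
time: 25.7
position: [0.4627, -0.1498, 0.273]
tool_rot: [0.999, 0.048, -0.002, -0.002]
ft_force: [0.9, -0.1, 0.2]
grip_width: 0.0603
```

Run:
```python
from h import *
st(); plan([0.459,-0.387,0.23],0.113)
```

```text
t 25.7 pos [ 0.4627 -0.1498  0.273 ] q [-0.543  0.278  1.703  0.     1.165  0.931] F [ 0.9 -0.1  0.2] w 0.0603
-> [ 0.459 -0.387  0.23 ]  tx -2.62 ty 23.59 tz 4.24 | rx -0.003 ry 0.004 rz -0.017  rows 5.8
```

Emit:
send_rows([
  {"tx": -0.4,"ty": 4,"tz": 0,"rx": 0,"ry": 0,"rz": 0},
  {"tx": -0.9,"ty": 8,"tz": 0,"rx": 0,"ry": 0,"rz": -0.01},
  {"tx": -1.3,"ty": 12,"tz": 0,"rx": 0,"ry": 0,"rz": -0.01},
  {"tx": -1.8,"ty": 16,"tz": 0,"rx": 0,"ry": 0,"rz": -0.01},
  {"tx": -2.2,"ty": 20,"tz": 1,"rx": 0,"ry": 0,"rz": -0.01},
])

```text
time: 26.12
position: [0.4609, -0.3517, 0.2642]
tool_rot: [0.999, 0.052, -0.0, -0.001]
ft_force: [0.7, 1.0, 0.1]
grip_width: 0.0601
```

Emit:
send_rows([
  {"tx": -0.2,"ty": 2,"tz": 0,"rx": 0,"ry": 0,"rz": 0},
  {"tx": -0.3,"ty": 3.5,"tz": 0,"rx": 0,"ry": 0,"rz": 0},
  {"tx": -0.3,"ty": 3.5,"tz": 0,"rx": 0,"ry": 0,"rz": 0},
  {"tx": -0.3,"ty": 3.5,"tz": 0,"rx": 0,"ry": 0,"rz": 0},
])

```text
time: 26.45
position: [0.4612, -0.3842, 0.2627]
tool_rot: [0.999, 0.052, -0.001, -0.002]
ft_force: [-1.2, 0.4, -1.2]
grip_width: 0.0599
```

Run:
```python
from fit import *
st(); c=cam('wrist'); save(c,'w18',s=1.5); plan([0.459,-0.387,0.067],0.113)
P=c['P'].reshape(-1,3);C=c['color'].reshape(-1,3).astype(int);k=np.isfinite(P[:,0]);P=P[k];C=C[k]
S=(P[:,0]>0.25)&(P[:,0]<0.75)&(P[:,1]<-0.32)&(P[:,1]>-0.46)&(P[:,2]>.092)&(P[:,2]<.102)&(C[:,0]>C[:,2]*1.5)
Q=P[S]; L=cv2.fitLine(Q[:,:2].astype(np.float32),cv2.DIST_HUBER,0,0.01,0.01).ravel(); print('bar',len(Q),L, 'x',np.percentile(Q[:,0],[1,99]),'yaw',np.arctan2(L[1],L[0]))
fk=P[(P[:,0]>0.3)&(P[:,0]<0.6)&(P[:,1]<-0.32)&(P[:,1]>-0.46)&(P[:,2]>.103)&(P[:,2]<.108)]; print(len(fk), np.histogram(fk[:,0],bins=np.arange(.35,.62,.02)))
```

```text
t 26.45 pos [ 0.4612 -0.3842  0.2627] q [-0.881  0.454  1.446  0.     1.247  0.586] F [-1.2  0.4 -1.2] w 0.0599
-> [ 0.459 -0.387  0.067]  tx -0.23 ty 0.43 tz 19.63 | rx -0.004 ry 0.002 rz -0.008  rows 4.7
bar 4399 [ 0.9938858   0.11041284  0.46596712 -0.39000726] x [0.29393126 0.5787127 ] yaw 0.11063842
1008 (array([  0, 277, 141,   0,   0,   0,   0,   0,   0, 448, 142,   0,   0]), array([0.35, 0.37, 0.39, 0.41, 0.43, 0.45, 0.47, 0.49, 0.51, 0.53, 0.55,
       0.57, 0.59, 0.61]))
```

View pics/w18.png

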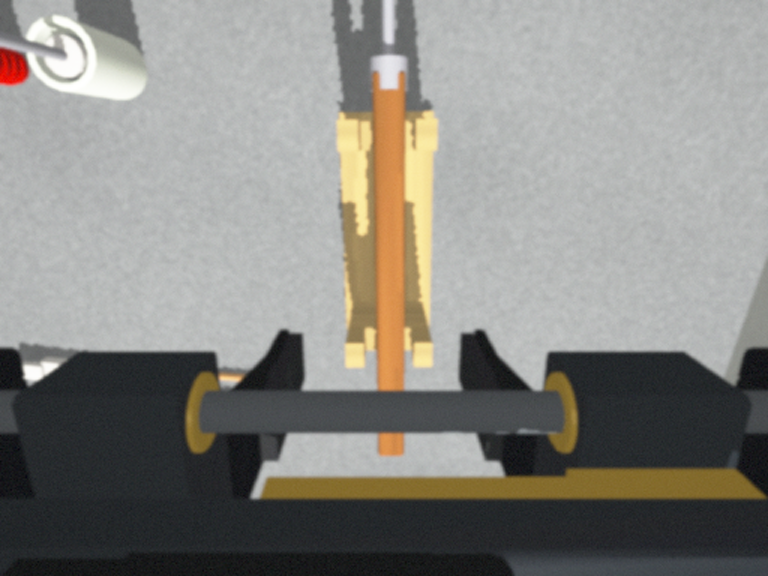

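The wrist picture shows the bar running through the forks at (388,60) to (390,450), centred between the open fingers. The pole's mid is about (0.463,-0.388). Go down and grip it.

Emit:
send_rows([
  {"tx": 0.2,"ty": 0.4,"tz": 3.5,"rx": 0,"ry": 0,"rz": 0},
  {"tx": 0.2,"ty": 0.4,"tz": 7,"rx": 0,"ry": 0,"rz": 0},
  {"tx": 0.2,"ty": 0.4,"tz": 10.5,"rx": 0,"ry": 0,"rz": 0},
  {"tx": 0.2,"ty": 0.4,"tz": 13.5,"rx": 0,"ry": 0,"rz": 0},
  {"tx": 0.2,"ty": 0.4,"tz": 15.5,"rx": 0,"ry": 0,"rz": 0},
])

```text
time: 26.92
position: [0.4633, -0.3847, 0.1072]
tool_rot: [0.999, 0.053, -0.002, -0.003]
ft_force: [-0.9, -0.4, 0.1]
grip_width: 0.0598
```

Emit:
send_rows([
  {"tx": 0,"ty": 0,"tz": 2,"rx": 0,"ry": 0,"rz": 0},
  {"tx": 0,"ty": 0,"tz": 3.5,"rx": 0,"ry": 0,"rz": 0},
  {"tx": 0,"ty": 0,"tz": 3.9,"rx": 0,"ry": 0,"rz": 0},
  {"tx": 0,"ty": 0,"tz": 3.9,"rx": 0,"ry": 0,"rz": 0},
])

```text
time: 27.25
position: [0.464, -0.3861, 0.0701]
tool_rot: [0.999, 0.053, -0.001, -0.002]
ft_force: [-0.4, 0.1, 1.1]
grip_width: 0.0602
```

Run:
```python
from h import *
o=st(); print(Ro.from_quat(o['tool_rot']).as_matrix()[:,0].round(4)); plan([0.463,-0.387,0.067],0.112)
c=cam('side'); save(c,'side19',(200,60,400,220),3.5)
```

```text
t 27.25 pos [ 0.464  -0.3861  0.0701] q [-0.879  0.703  1.601  0.     0.841  0.585] F [-0.4  0.1  1.1] w 0.0602
[ 0.9943  0.1061 -0.0022]
-> [ 0.463 -0.387  0.067]  tx -0.11 ty 0.08 tz 0.31 | rx -0.004 ry 0.002 rz -0.006  rows 0.1
```

View pics/side19.png

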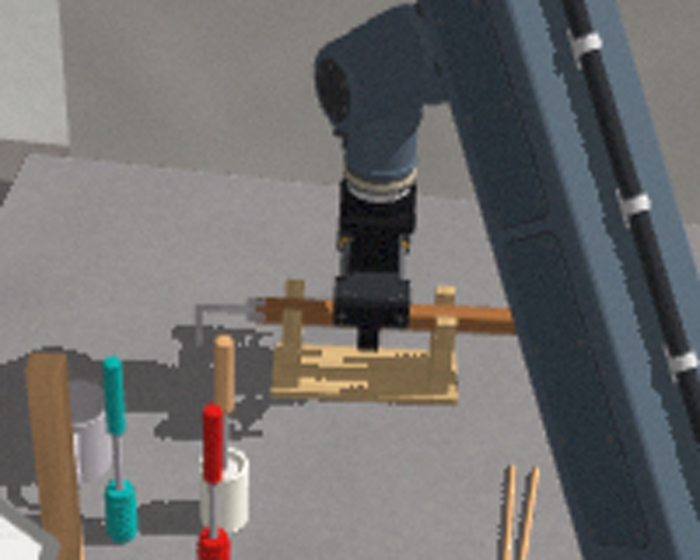

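Emit:
send_rows([
  {"tx": -0.1,"ty": 0.1,"tz": 0.3,"rx": 0,"ry": 0,"rz": -0.006},
  {"tx": -0.1,"ty": 0.1,"tz": 0.3,"rx": 0,"ry": 0,"rz": -0.006},
  {"tx": -0.1,"ty": 0.1,"tz": 0.3,"rx": 0,"ry": 0,"rz": -0.006},
  {"tx": -0.1,"ty": 0.1,"tz": 0.3,"rx": 0,"ry": 0,"rz": -0.006},
  {"tx": -0.1,"ty": 0.1,"tz": 0.3,"rx": 0,"ry": 0,"rz": -0.006},
], claw=0, squeeze=60)

```text
time: 27.72
position: [0.4639, -0.3901, 0.069]
tool_rot: [0.998, 0.055, 0.0, 0.0]
ft_force: [0.2, -0.1, -0.1]
grip_width: 0.0347
```

Emit:
send_rows([
  {"tx": 0,"ty": 0,"tz": 0,"rx": 0,"ry": 0,"rz": 0},
  {"tx": 0,"ty": 0,"tz": 0,"rx": 0,"ry": 0,"rz": 0},
  {"tx": 0,"ty": 0,"tz": 0,"rx": 0,"ry": 0,"rz": 0},
])

```text
time: 27.97
position: [0.4638, -0.3899, 0.0686]
tool_rot: [0.998, 0.055, 0.0, 0.0]
ft_force: [-0.7, -0.2, 2.4]
grip_width: 0.0214
```

Run:
```python
from h import *
o=st(); print(Ro.from_quat(o['tool_rot']).as_matrix().round(4).tolist())
```

```text
t 27.97 pos [ 0.4638 -0.3899  0.0686] q [-0.883  0.706  1.6   -0.     0.835  0.577] F [-0.7 -0.2  2.4] w 0.0214
[[0.9939, 0.1106, 0.0001], [0.1106, -0.9939, -0.0002], [0.0001, 0.0002, -1.0]]
```

The pole is gripped (opening 21 mm), home grasp TCP (0.4638,-0.3899,0.0686), yaw 0.111. Lift it and check the hook's position relative to the tool.

Emit:
send_rows([
  {"tx": 0,"ty": 0,"tz": -1,"rx": 0,"ry": 0,"rz": 0},
  {"tx": 0,"ty": 0,"tz": -3,"rx": 0,"ry": 0,"rz": 0},
  {"tx": 0,"ty": 0,"tz": -6,"rx": 0,"ry": 0,"rz": 0},
  {"tx": 0,"ty": 0,"tz": -9.5,"rx": 0,"ry": 0,"rz": 0},
  {"tx": 0,"ty": 0,"tz": -13,"rx": 0,"ry": 0,"rz": 0},
])

```text
time: 28.38
position: [0.4632, -0.3891, 0.1995]
tool_rot: [0.998, 0.055, -0.001, -0.001]
ft_force: [-0.0, -0.3, -1.1]
grip_width: 0.0214
```

Emit:
send_rows([
  {"tx": 0,"ty": 0,"tz": -4,"rx": 0,"ry": 0,"rz": 0},
  {"tx": 0,"ty": 0,"tz": -8,"rx": 0,"ry": 0,"rz": 0},
  {"tx": 0,"ty": 0,"tz": -12,"rx": 0,"ry": 0,"rz": 0},
  {"tx": 0,"ty": 0,"tz": -16,"rx": 0,"ry": 0,"rz": 0},
  {"tx": 0,"ty": 0,"tz": -17,"rx": 0,"ry": 0,"rz": 0},
])

```text
time: 28.8
position: [0.4656, -0.3917, 0.3769]
tool_rot: [0.998, 0.055, 0.004, 0.006]
ft_force: [0.5, -0.7, 0.3]
grip_width: 0.0214
```

Run:
```python
from h import *
o=st(); print(Ro.from_quat(o['tool_rot']).as_euler('xyz').round(3))
for n in ['scene','side']:
    c=cam(n); save(c,n+'20',s=1.5); np.savez(n+'20.npz',P=c['P'],W=c['W'],K=c['intrinsics'],color=c['color'])
    for l in ['hook_tip','pole_mid']: print(n,l,[(np.round(k['xy'],1).tolist(),round(k['p'],2)) for k in robot.tip_of(l,n)])
    R=Ro.from_euler('z',.111); m=np.array(o['position'])+[0,0,.019]
    print('pred tip',proj(c,m+R.apply([.19,0,-.054])),'elbow',proj(c,m+R.apply([.19,0,0])),'mid',proj(c,m))
```

```text
t 28.8 pos [ 0.4656 -0.3917  0.3769] q [-0.883  0.367  1.273  0.     1.488  0.577] F [ 0.5 -0.7  0.3] w 0.0214
[ 3.13  -0.008  0.111]
scene hook_tip [([96.0, 256.1], 0.76)]
scene pole_mid [([48.9, 179.5], 0.93), ([358.4, 210.5], 0.63), ([304.1, 142.9], 0.24)]
pred tip [ 98.07286838 262.65250993] elbow [ 86.23346029 253.31468239] mid [ 46.79885138 178.8764455 ]
side hook_tip [([255.5, 90.6], 0.81)]
side pole_mid [([312.7, 78.3], 0.65), ([270.8, 262.2], 0.51)]
pred tip [252.62944422  86.54085463] elbow [252.35571785  72.14354561] mid [310.28320911  74.27929655]
```

View pics/side20.png

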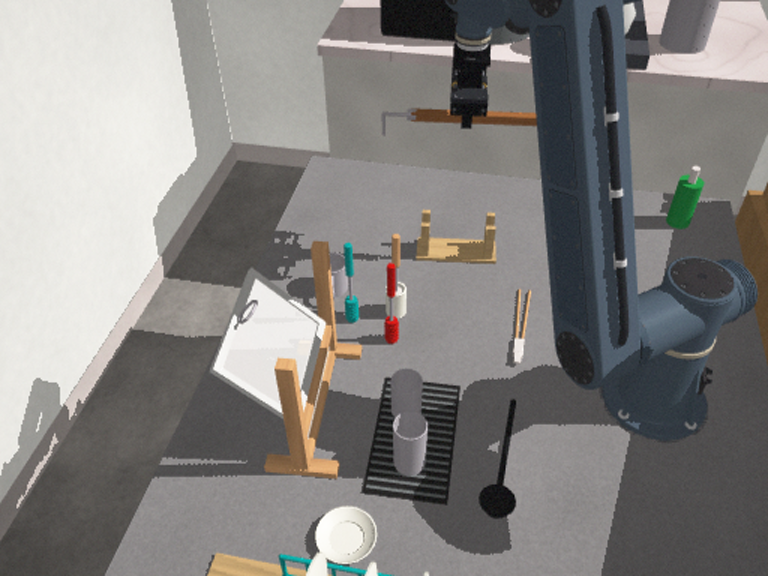

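View pics/scene20.png

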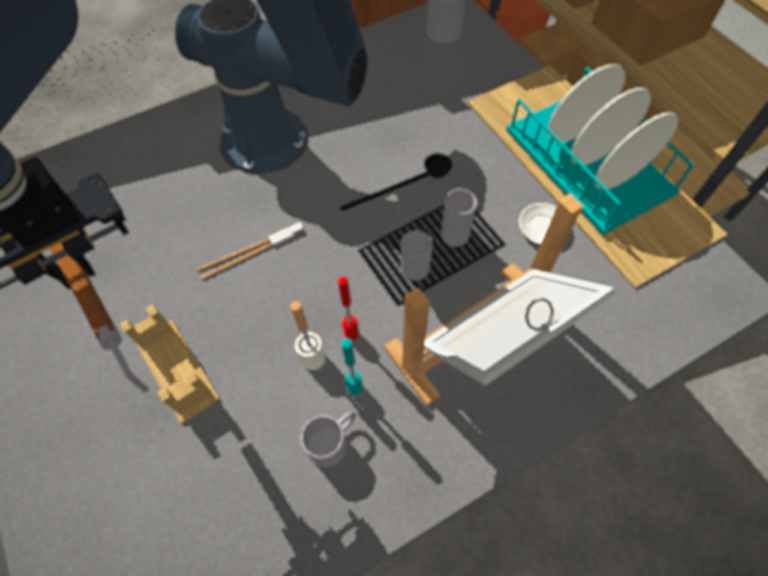

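The pole is held level, with the hook hanging at the left end (side (255,88)). Now carry it high (prong tip above the 0.31 posts) round to the flap.

Run:
```python
from h import *
o=st(); b=(np.array([.4638,-.3899,.3686]),Rt(.1108))
w=plan([.45,-.2,.375],.111,base=b); w=plan([.44,0.0,.375],.095,base=w); w=plan([.46,.147,.375],.0775,base=w)
```

```text
t 29.1 pos [ 0.4627 -0.3885  0.3653] q [-0.883  0.377  1.287 -0.     1.484  0.577] F [-0.2  0.2 -1.3] w 0.0215
-> [ 0.45  -0.2    0.375]  tx 0.73 ty -19.03 tz -0.64 | rx 0.000 ry 0.000 rz -0.000  rows 4.6
-> [0.44  0.    0.375]  tx 1.22 ty -19.99 tz -0.00 | rx 0.000 ry -0.000 rz 0.016  rows 4.8
-> [0.46  0.147 0.375]  tx 3.39 ty -14.44 tz -0.00 | rx -0.000 ry -0.000 rz 0.018  rows 3.6
```

Emit:
send_rows([
  {"tx": 0.1,"ty": -3,"tz": -0.6,"rx": 0,"ry": 0,"rz": 0},
  {"tx": 0.3,"ty": -7,"tz": -0.6,"rx": 0,"ry": 0,"rz": 0},
  {"tx": 0.4,"ty": -11,"tz": -0.6,"rx": 0,"ry": 0,"rz": 0},
  {"tx": 0.6,"ty": -15,"tz": -0.6,"rx": 0,"ry": 0,"rz": 0},
  {"tx": 0.7,"ty": -19,"tz": -0.6,"rx": 0,"ry": 0,"rz": 0},
])

```text
time: 29.52
position: [0.4484, -0.1979, 0.3718]
tool_rot: [0.998, 0.055, -0.002, -0.002]
ft_force: [0.4, 0.8, -1.4]
grip_width: 0.0215
```

Emit:
send_rows([
  {"tx": 0.2,"ty": -4,"tz": 0,"rx": 0,"ry": 0,"rz": 0},
  {"tx": 0.5,"ty": -8,"tz": 0,"rx": 0,"ry": 0,"rz": 0},
  {"tx": 0.7,"ty": -12,"tz": 0,"rx": 0,"ry": 0,"rz": 0.01},
  {"tx": 1,"ty": -16,"tz": 0,"rx": 0,"ry": 0,"rz": 0.01},
  {"tx": 1.2,"ty": -20,"tz": 0,"rx": 0,"ry": 0,"rz": 0.015},
])

```text
time: 29.93
position: [0.438, 0.002, 0.3723]
tool_rot: [0.999, 0.048, -0.002, -0.001]
ft_force: [1.4, -0.4, -1.2]
grip_width: 0.0215
```

Emit:
send_rows([
  {"tx": 0.9,"ty": -4,"tz": 0,"rx": 0,"ry": 0,"rz": 0},
  {"tx": 1.8,"ty": -8,"tz": 0,"rx": 0,"ry": 0,"rz": 0.01},
  {"tx": 2.6,"ty": -11.5,"tz": 0,"rx": 0,"ry": 0,"rz": 0.02},
  {"tx": 3.4,"ty": -14.4,"tz": 0,"rx": 0,"ry": 0,"rz": 0.02},
  {"tx": 3.4,"ty": -14.4,"tz": 0,"rx": 0,"ry": 0,"rz": 0.02},
])

```text
time: 30.35
position: [0.4588, 0.1513, 0.3721]
tool_rot: [0.999, 0.041, -0.002, -0.001]
ft_force: [1.6, -0.8, -1.4]
grip_width: 0.0215
```

Run:
```python
from h import *
o=st(); plan([.575,.145,.365],.0775); plan([.6026,.1473,.345],.0775)
c=cam('scene'); save(c,'scene21',s=1.5)
```

```text
t 30.35 pos [0.4588 0.1513 0.3721] q [0.085 0.176 1.556 0.003 1.413 1.573] F [ 1.6 -0.8 -1.4] w 0.0215
-> [0.575 0.145 0.365]  tx 11.53 ty 1.58 tz 0.67 | rx -0.003 ry 0.004 rz 0.004  rows 2.8
-> [0.603 0.147 0.345]  tx 14.31 ty 1.58 tz 2.66 | rx -0.003 ry 0.004 rz 0.004  rows 3.5
```

View pics/scene21.png

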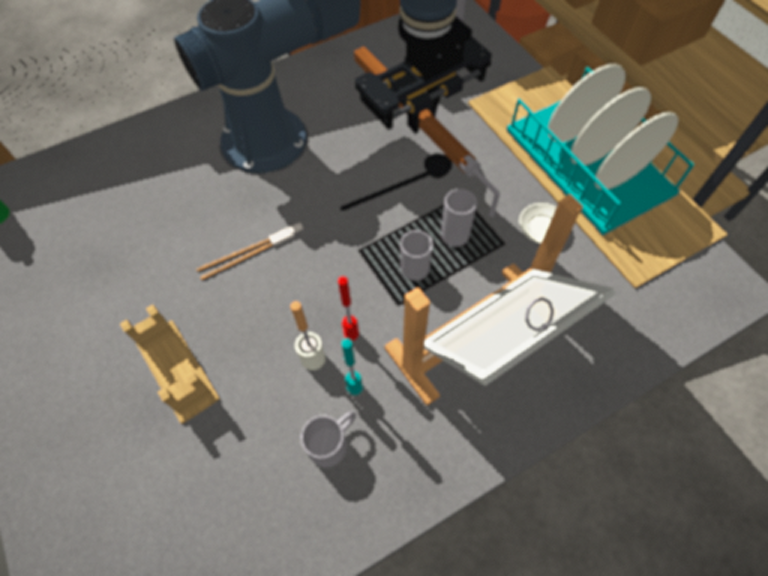

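Hook in front, above the posts. Move forward to hover over the eye at height.

Emit:
send_rows([
  {"tx": 3,"ty": 0.5,"tz": 0,"rx": 0,"ry": 0,"rz": 0},
  {"tx": 7,"ty": 1,"tz": 0,"rx": 0,"ry": 0,"rz": 0},
  {"tx": 11,"ty": 1.4,"tz": 0,"rx": 0,"ry": 0,"rz": 0},
  {"tx": 13.8,"ty": 1.5,"tz": 0,"rx": 0,"ry": 0,"rz": 0},
  {"tx": 13.9,"ty": 1.5,"tz": 0,"rx": 0,"ry": 0,"rz": 0},
])

```text
time: 30.82
position: [0.604, 0.1397, 0.371]
tool_rot: [0.999, 0.036, -0.0, 0.001]
ft_force: [0.8, -0.1, -1.1]
grip_width: 0.0212
```

Run:
```python
from h import *
o=st(); c=cam('scene'); o=st(); save(c,'scene22',(280,100,440,260),4.5); np.savez('scene22.npz',P=c['P'],W=c['W'],K=c['intrinsics'],color=c['color'])
R=Ro.from_quat(o['tool_rot']); m=np.array(o['position'])
tip=m+R.apply([.19,0,-.019+.054]); el=m+R.apply([.19,0,-.019])
print('tip',tip.round(4),proj(c,tip),'elbow',proj(c,el),'eye',proj(c,[.792,.162,.268]))
print([(np.round(k['xy'],1).tolist(),round(k['p'],2)) for k in robot.tip_of('hook_tip','scene')],[(np.round(k['xy'],1).tolist(),round(k['p'],2)) for k in robot.tip_of('eye','scene')])
c=cam('side'); save(c,'side22',(60,60,260,260),3.5)
print('side tip',proj(c,tip),'elbow',proj(c,el),'eye',proj(c,[.792,.162,.268]))
print([(np.round(k['xy'],1).tolist(),round(k['p'],2)) for k in robot.tip_of('hook_tip','side')],[(np.round(k['xy'],1).tolist(),round(k['p'],2)) for k in robot.tip_of('eye','side')])
```

```text
t 30.82 pos [0.604  0.1397 0.371 ] q [ 4.800e-02  3.960e-01  1.242e+00 -1.000e-03  1.504e+00  1.546e+00] F [ 0.8 -0.1 -1.1] w 0.0212
t 30.87 pos [0.6011 0.14   0.3711] q [ 4.800e-02  3.940e-01  1.246e+00 -1.000e-03  1.507e+00  1.546e+00] F [-0.7  0.6 -1.8] w 0.0216
tip [0.7904 0.1539 0.3353] [362.90210261 196.25112729] elbow [369.63500895 183.53675245] eye [359.01463924 209.06065829]
[([361.6, 195.0], 0.96), ([219.6, 295.1], 0.19), ([288.3, 164.1], 0.17)] [([359.6, 210.5], 0.97)]
side tip [162.02843607 187.18635066] elbow [158.81285986 171.88461109] eye [164.14650366 207.00544163]
[([165.4, 188.8], 0.67), ([272.4, 296.0], 0.19)] [([234.0, 356.8], 0.73), ([164.1, 208.5], 0.57)]
```

View pics/scene22.png

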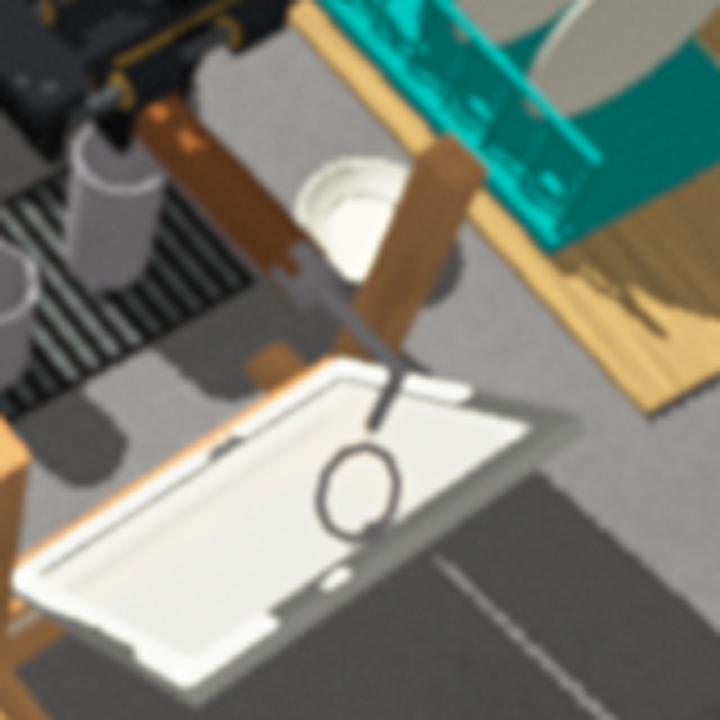

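View pics/side22.png

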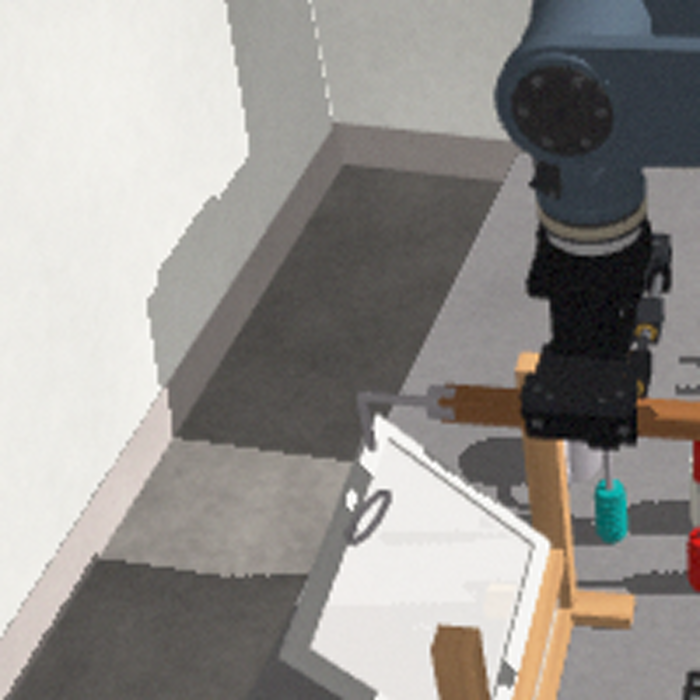

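The predicted tip pixel matches the picture within 1–2 px (seen at (363,195)). The ring centre is at (359.6,209.3), as predicted for eye (0.792,0.162,0.268). The tip needs +2 mm in x and +8 mm in y before going down.

Emit:
send_rows([
  {"tx": 0.2,"ty": -0.8,"tz": 0,"rx": 0,"ry": 0,"rz": 0},
  {"tx": 0.2,"ty": -0.8,"tz": 1,"rx": 0,"ry": 0,"rz": 0},
  {"tx": 0.2,"ty": -0.8,"tz": 2.5,"rx": 0,"ry": 0,"rz": 0},
  {"tx": 0.2,"ty": -0.8,"tz": 4,"rx": 0,"ry": 0,"rz": 0},
  {"tx": 0.2,"ty": -0.8,"tz": 4.5,"rx": 0,"ry": 0,"rz": 0},
])

```text
time: 31.53
position: [0.5987, 0.1506, 0.3267]
tool_rot: [0.999, 0.038, -0.002, 0.0]
ft_force: [0.6, -0.0, -1.2]
grip_width: 0.0216
```

Emit:
send_rows([
  {"tx": 0,"ty": 0,"tz": 0,"rx": 0,"ry": 0,"rz": 0},
])

```text
time: 31.62
position: [0.5991, 0.1505, 0.3274]
tool_rot: [0.999, 0.038, -0.002, 0.0]
ft_force: [-0.6, 0.4, -1.0]
grip_width: 0.0215
```

```bash
cat > hk.py <<'E'
from h import *
def look(tag):
    st(); c=cam('scene'); o=robot.get_obs(); save(c,'scene'+tag,(300,120,420,240),5)
    R=Ro.from_quat(o['tool_rot']); m=np.array(o['position'])
    tip=m+R.apply([.19,0,.035]); 
    print('tip',tip.round(4),proj(c,tip).round(1),'seen eye',[(np.round(k['xy'],1).tolist(),round(k['p'],2)) for k in robot.tip_of('eye','scene')][:1],'seen tip',[(np.round(k['xy'],1).tolist(),round(k['p'],2)) for k in robot.tip_of('hook_tip','scene')][:1])
    c=cam('side'); save(c,'side'+tag,(100,120,240,260),5)
    P=cam('scene')['P'].reshape(-1,3); F=P[(P[:,0]>0.6)&(P[:,0]<0.86)&(P[:,1]<0.10)&(P[:,1]>0.06)&(P[:,2]>0.14)&(P[:,2]<.30)]
    if len(F)>20:
        A=np.c_[np.ones(len(F)),F[:,2]]; from scipy.optimize import least_squares
        s=least_squares(lambda p:F[:,0]-p[0]-p[1]*F[:,2]+.0775*F[:,1],[.6,.5],loss='soft_l1',f_scale=.003).x; print('flap theta',np.arctan(s[1]).round(3))
E
python3 -c "
from hk import *
look('23')"
```

```text
t 31.62 pos [0.5991 0.1505 0.3274] q [0.065 0.424 1.314 0.    1.409 1.56 ] F [-0.6  0.4 -1. ] w 0.0215
tip [0.7894 0.165  0.2934] [362.1 202.5] seen eye [([361.6, 209.1], 0.85)] seen tip []
flap theta 0.77
```

View pics/scene23.png

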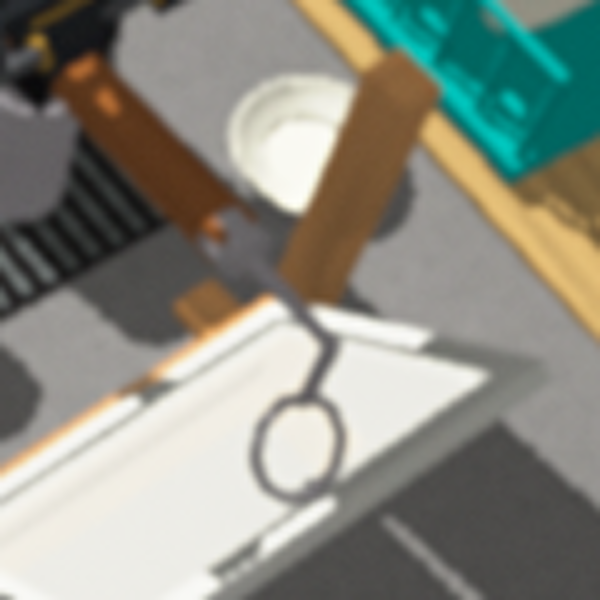

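View pics/side23.png

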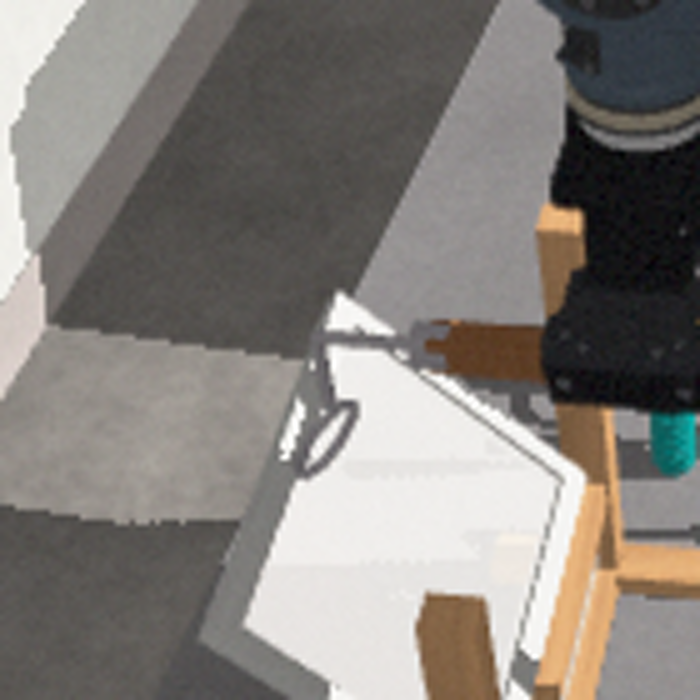

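The tip sits just above the ring's rim, 3 mm off in x and y. Correct that and lower slowly into the eye.

Emit:
send_rows([
  {"tx": 0.3,"ty": 0.3,"tz": 0,"rx": 0,"ry": 0,"rz": 0},
  {"tx": 0.3,"ty": 0.3,"tz": 0.8,"rx": 0,"ry": 0,"rz": 0},
  {"tx": 0.3,"ty": 0.3,"tz": 1.6,"rx": 0,"ry": 0,"rz": 0},
  {"tx": 0.3,"ty": 0.3,"tz": 2.4,"rx": 0,"ry": 0,"rz": 0},
  {"tx": 0.3,"ty": 0.3,"tz": 2.4,"rx": 0,"ry": 0,"rz": 0},
])

```text
time: 32.28
position: [0.6023, 0.1473, 0.3025]
tool_rot: [0.999, 0.038, -0.003, 0.0]
ft_force: [0.0, -0.2, -0.9]
grip_width: 0.0213
```

```bash
python3 -c "
from hk import *
look('24')"
```

```text
t 32.28 pos [0.6023 0.1473 0.3025] q [ 0.06   0.447  1.343 -0.     1.357  1.555] F [ 0.  -0.2 -0.9] w 0.0213
tip [0.7921 0.1617 0.2677] [358.9 209.2] seen eye [([360.6, 211.9], 0.6)] seen tip [([355.9, 206.4], 0.72)]
flap theta 0.771
```

View pics/scene24.png

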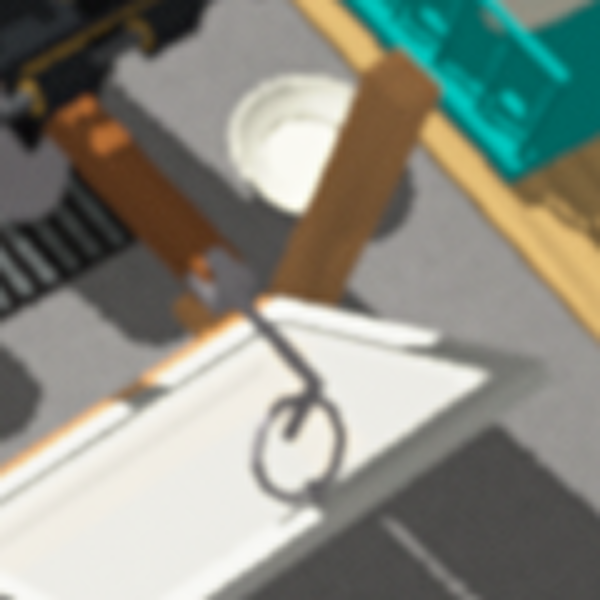

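View pics/side24.png

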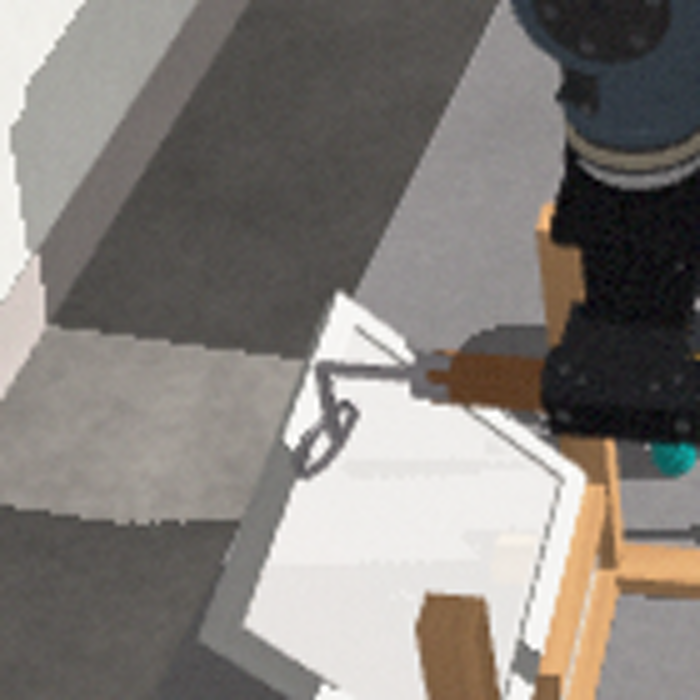

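The prong tip is inside the ring, at (358,208) against the ring centre (360,209). Lower another 1.5 cm, then start to pull.

Emit:
send_rows([
  {"tx": 0,"ty": 0,"tz": 0.7,"rx": 0,"ry": 0,"rz": 0},
  {"tx": 0,"ty": 0,"tz": 1.4,"rx": 0,"ry": 0,"rz": 0},
  {"tx": 0,"ty": 0,"tz": 1.6,"rx": 0,"ry": 0,"rz": 0},
  {"tx": 0,"ty": 0,"tz": 1.6,"rx": 0,"ry": 0,"rz": 0},
])

```text
time: 32.87
position: [0.6031, 0.1474, 0.288]
tool_rot: [0.999, 0.038, -0.001, 0.0]
ft_force: [0.9, 0.7, -2.7]
grip_width: 0.0216
```

Emit:
send_rows([
  {"tx": -0.4,"ty": 0,"tz": 0,"rx": 0,"ry": 0,"rz": 0},
  {"tx": -0.8,"ty": 0,"tz": 0,"rx": 0,"ry": 0,"rz": 0},
  {"tx": -1.2,"ty": 0,"tz": -0.1,"rx": 0,"ry": 0,"rz": 0},
  {"tx": -1.6,"ty": 0,"tz": -0.3,"rx": 0,"ry": 0,"rz": 0},
  {"tx": -2,"ty": 0,"tz": -0.5,"rx": 0,"ry": 0,"rz": 0},
])

```text
time: 33.28
position: [0.5846, 0.1459, 0.2953]
tool_rot: [0.999, 0.038, 0.002, -0.0]
ft_force: [4.8, 0.2, -1.1]
grip_width: 0.0213
```

```bash
python3 -c "
from hk import *
look('25')"
```

```text
t 33.28 pos [0.5846 0.1459 0.2953] q [ 0.059  0.423  1.404 -0.     1.312  1.554] F [ 4.8  0.2 -1.1] w 0.0213
tip [0.7732 0.1603 0.2611] [352.7 204.3] seen eye [([355.3, 206.8], 0.6)] seen tip [([349.7, 200.0], 0.86)]
flap theta 0.687
```

View pics/scene25.png

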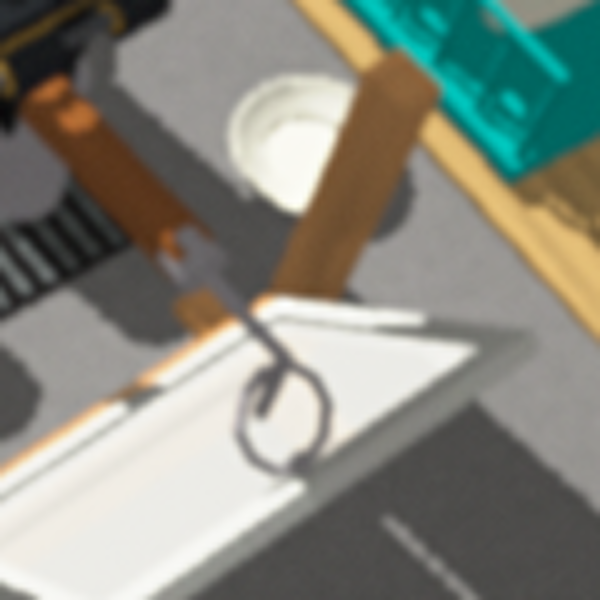

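View pics/side25.png

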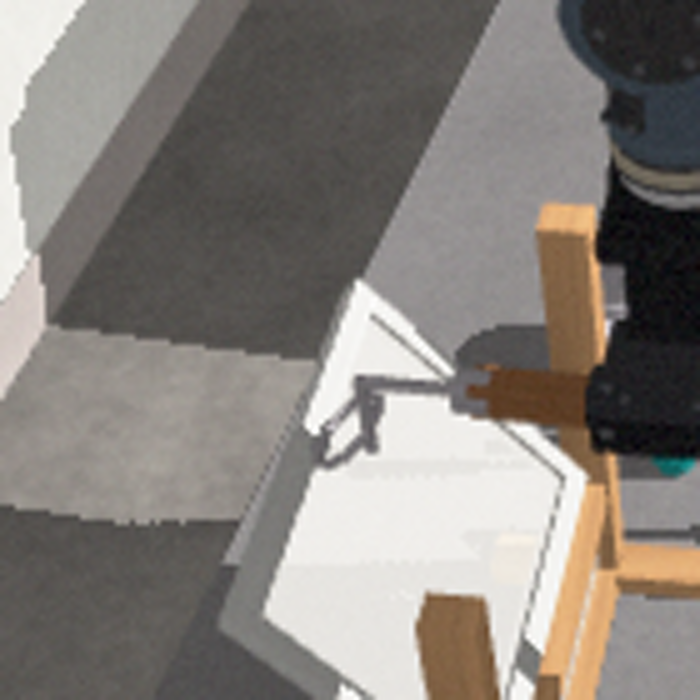

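The hook has caught the ring and the flap moves (θ ≈ 0.69, 4.8 N). Continue the pull along its arc.

Emit:
send_rows([
  {"tx": -1.4,"ty": 0,"tz": -0.6,"rx": 0,"ry": 0,"rz": 0},
  {"tx": -2.8,"ty": 0,"tz": -1.2,"rx": 0,"ry": 0,"rz": 0},
  {"tx": -4.2,"ty": 0,"tz": -1.7,"rx": 0,"ry": 0,"rz": 0},
  {"tx": -5.6,"ty": 0,"tz": -2,"rx": 0,"ry": 0,"rz": 0},
  {"tx": -7,"ty": 0,"tz": -2.2,"rx": 0,"ry": 0,"rz": 0},
])

```text
time: 33.95
position: [0.5131, 0.1405, 0.3159]
tool_rot: [0.999, 0.038, -0.001, 0.0]
ft_force: [3.1, -0.3, -3.7]
grip_width: 0.0217
```

```bash
python3 -c "
from hk import *
look('26')"
```

```text
t 33.95 pos [0.5131 0.1405 0.3159] q [ 0.057  0.3    1.541 -0.     1.302  1.552] F [ 3.1 -0.3 -3.7] w 0.0217
tip [0.6991 0.155  0.2801] [333.3 177. ] seen eye [([337.3, 176.6], 0.63)] seen tip [([332.4, 172.0], 0.74)]
flap theta -0.752
```

View pics/scene26.png

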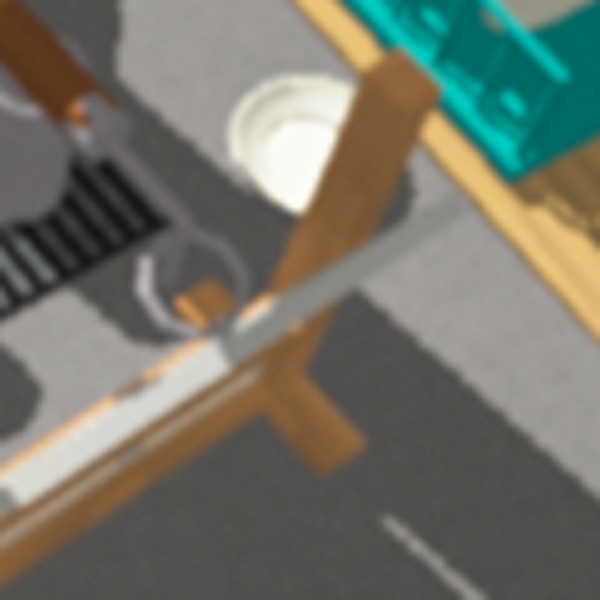

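View pics/side26.png

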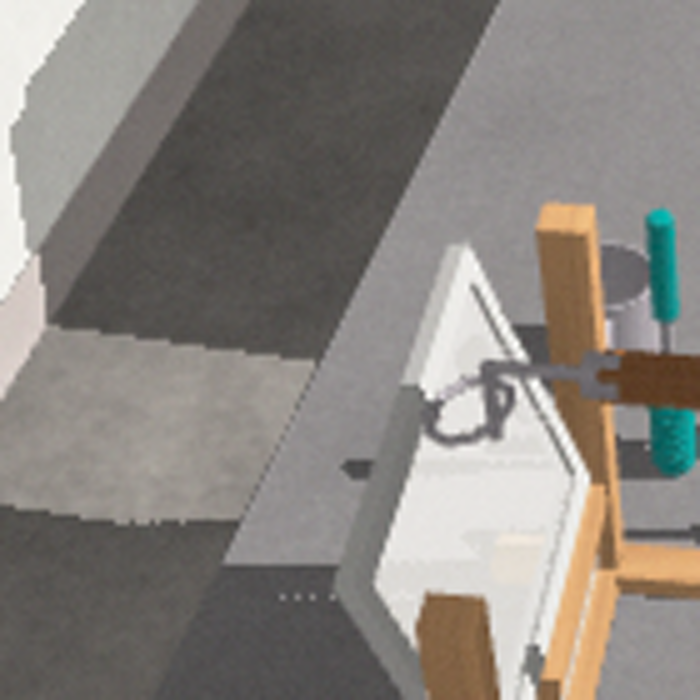

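Emit:
send_rows([
  {"tx": -1.2,"ty": 0,"tz": -0.2,"rx": 0,"ry": 0,"rz": 0},
  {"tx": -2.4,"ty": 0,"tz": -0.3,"rx": 0,"ry": 0,"rz": 0},
  {"tx": -3.5,"ty": 0,"tz": -0.3,"rx": 0,"ry": 0,"rz": 0},
  {"tx": -4.4,"ty": 0,"tz": -0.2,"rx": 0,"ry": 0,"rz": 0},
  {"tx": -5.2,"ty": 0,"tz": -0.1,"rx": 0,"ry": 0,"rz": 0},
])

```text
time: 34.62
position: [0.4611, 0.1366, 0.3173]
tool_rot: [0.999, 0.038, -0.0, 0.0]
ft_force: [2.4, 0.9, -3.9]
grip_width: 0.0213
```

Emit:
send_rows([
  {"tx": -0.3,"ty": 0,"tz": 0,"rx": 0,"ry": 0,"rz": 0},
  {"tx": -0.6,"ty": 0,"tz": 0,"rx": 0,"ry": 0,"rz": 0},
])

```text
time: 34.78
position: [0.4559, 0.1362, 0.3175]
tool_rot: [0.999, 0.038, 0.0, 0.0]
ft_force: [3.8, 0.1, -2.8]
grip_width: 0.0216
```

```bash
python3 -c "
from hk import *
look('27')"
```

```text
t 34.78 pos [0.4559 0.1362 0.3175] q [ 0.055  0.211  1.664 -0.     1.266  1.55 ] F [ 3.8  0.1 -2.8] w 0.0216
tip [0.6449 0.1506 0.2824] [318.6 160.2] seen eye [([323.9, 157.6], 0.93)] seen tip [([315.7, 155.5], 0.72)]
flap theta 0.032
```

View pics/side27.png

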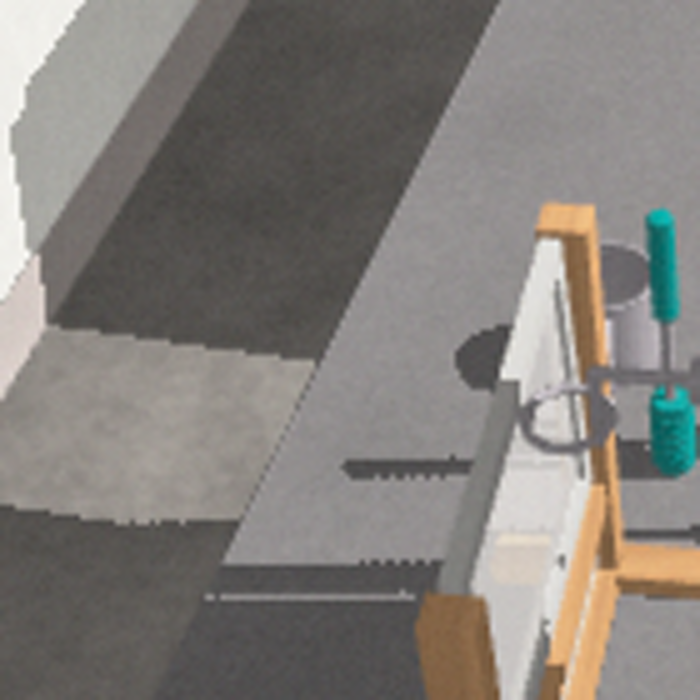

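Nearly shut (θ ≈ 0.03–0.05, hook still through the ring). Pull on in small steps until the stop shows in the force.

Emit:
send_rows([
  {"tx": -0.3,"ty": 0,"tz": 0,"rx": 0,"ry": 0,"rz": 0},
  {"tx": -0.6,"ty": 0,"tz": 0,"rx": 0,"ry": 0,"rz": 0},
  {"tx": -0.6,"ty": 0,"tz": 0,"rx": 0,"ry": 0,"rz": 0},
])

```text
time: 35.28
position: [0.4505, 0.1357, 0.3174]
tool_rot: [0.999, 0.038, 0.0, 0.0]
ft_force: [2.4, -0.3, -1.8]
grip_width: 0.021
```

Emit:
send_rows([
  {"tx": -0.2,"ty": 0,"tz": 0,"rx": 0,"ry": 0,"rz": 0},
  {"tx": -0.4,"ty": 0,"tz": 0,"rx": 0,"ry": 0,"rz": 0},
  {"tx": -0.4,"ty": 0,"tz": 0,"rx": 0,"ry": 0,"rz": 0},
])

```text
time: 35.53
position: [0.4504, 0.1355, 0.3182]
tool_rot: [0.999, 0.038, 0.005, -0.0]
ft_force: [11.5, 0.2, -6.6]
grip_width: 0.0214
```

The force jumped to 11.5 N with no more motion, so the flap is at its stop. Check before unhooking.

Emit:
send_rows([
  {"tx": 0,"ty": 0,"tz": 0,"rx": 0,"ry": 0,"rz": 0},
  {"tx": 0,"ty": 0,"tz": 0,"rx": 0,"ry": 0,"rz": 0},
])

```text
time: 35.7
position: [0.4504, 0.1355, 0.3181]
tool_rot: [0.999, 0.038, 0.005, -0.0]
ft_force: [9.8, 0.6, -5.9]
grip_width: 0.0214
```

```bash
python3 -c "
from hk import *
look('28')"
```

```text
t 35.7 pos [0.4504 0.1355 0.3181] q [0.054 0.198 1.68  0.    1.254 1.549] F [ 9.8  0.6 -5.9] w 0.0214
tip [0.6402 0.1498 0.2848] [317.3 158.4] seen eye [([320.7, 155.7], 0.95)] seen tip [([316.6, 155.2], 0.93)]
flap theta 0.006
```

View pics/side28.png

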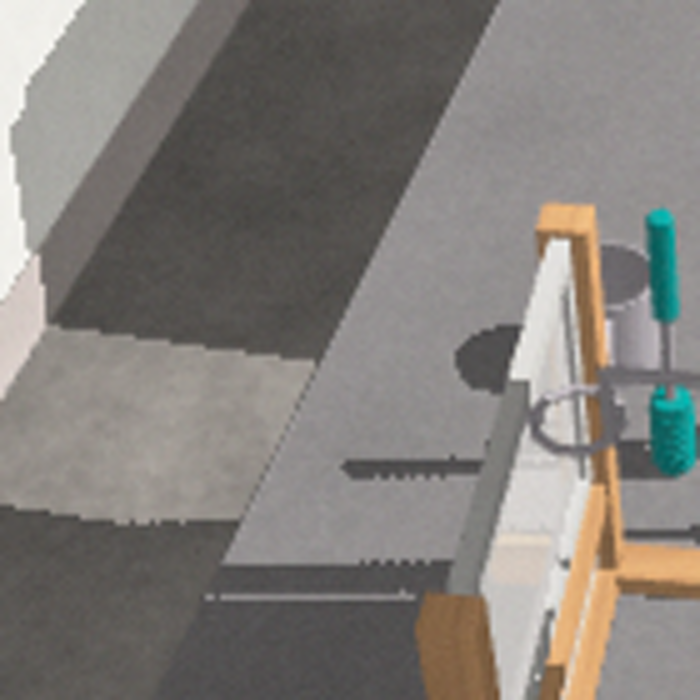

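View pics/scene28.png

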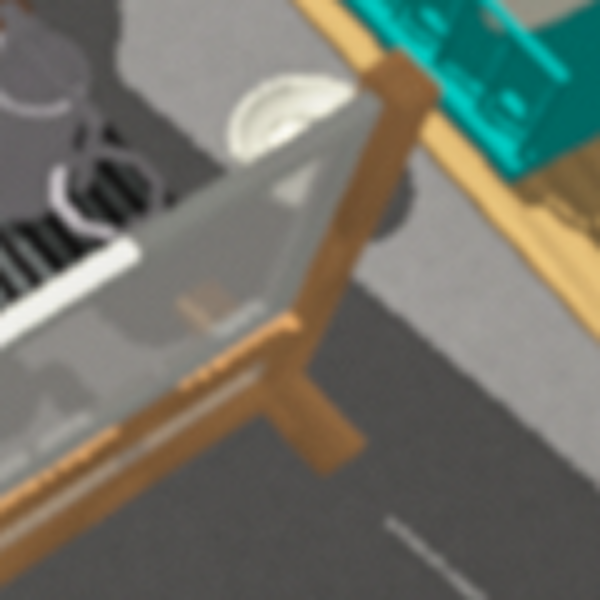

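The flap stands in line with its posts (θ ≈ 0.006), with the hook in the ring 12 mm below its centre. Ease off 1 cm, then lift straight out.

Emit:
send_rows([
  {"tx": 0.5,"ty": 0,"tz": 0,"rx": 0,"ry": 0,"rz": 0},
  {"tx": 1,"ty": 0,"tz": 0,"rx": 0,"ry": 0,"rz": 0},
  {"tx": 1,"ty": 0,"tz": 0,"rx": 0,"ry": 0,"rz": 0},
])

```text
time: 36.2
position: [0.4566, 0.1362, 0.3172]
tool_rot: [0.999, 0.038, -0.001, -0.0]
ft_force: [-0.1, 0.1, -1.5]
grip_width: 0.0213
```

Emit:
send_rows([
  {"tx": 0,"ty": 0,"tz": -1,"rx": 0,"ry": 0,"rz": 0},
  {"tx": 0,"ty": 0,"tz": -2,"rx": 0,"ry": 0,"rz": 0},
  {"tx": 0,"ty": 0,"tz": -3.5,"rx": 0,"ry": 0,"rz": 0},
  {"tx": 0,"ty": 0,"tz": -5,"rx": 0,"ry": 0,"rz": 0},
  {"tx": 0,"ty": 0,"tz": -6.5,"rx": 0,"ry": 0,"rz": 0},
])

```text
time: 36.62
position: [0.4552, 0.1363, 0.3827]
tool_rot: [0.999, 0.038, -0.001, 0.0]
ft_force: [-0.3, 0.0, -1.1]
grip_width: 0.0213
```

```bash
python3 -c "
from hk import *
look('29')
plan([.44,0.0,.38],.095)"
```

```text
t 36.62 pos [0.4552 0.1363 0.3827] q [0.055 0.155 1.554 0.    1.435 1.55 ] F [-0.3  0.  -1.1] w 0.0213
tip [0.6467 0.1509 0.3518] [323.4 143.5] seen eye [([321.3, 158.2], 0.67)] seen tip [([319.2, 140.6], 0.6)]
flap theta 0.005
-> [0.44 0.   0.38]  tx -2.56 ty 13.47 tz 0.14 | rx -0.000 ry 0.002 rz -0.019  rows 3.3
```

View pics/side29.png

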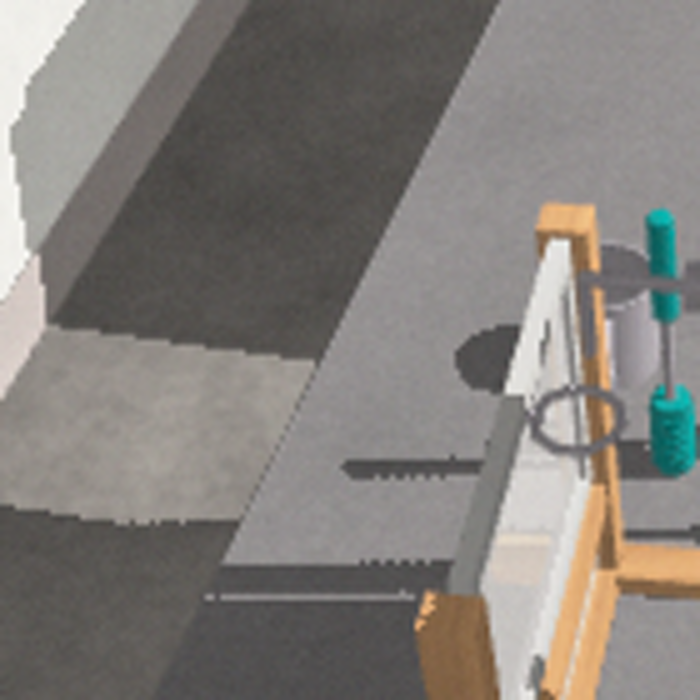

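The flap stays shut (θ ≈ 0.005) and the hook is clear above the ring. Carry the pole back.

Emit:
send_rows([
  {"tx": -2,"ty": 1,"tz": 0,"rx": 0,"ry": 0,"rz": 0},
  {"tx": -2.5,"ty": 4,"tz": 0,"rx": 0,"ry": 0,"rz": 0},
  {"tx": -2.5,"ty": 8,"tz": 0,"rx": 0,"ry": 0,"rz": -0.01},
  {"tx": -2.5,"ty": 12,"tz": 0,"rx": 0,"ry": 0,"rz": -0.02},
  {"tx": -2.5,"ty": 16,"tz": 0,"rx": 0,"ry": 0,"rz": -0.03},
])

```text
time: 37.28
position: [0.4423, -0.0261, 0.3812]
tool_rot: [0.999, 0.054, -0.001, -0.001]
ft_force: [1.0, 0.3, -1.4]
grip_width: 0.0216
```

Emit:
send_rows([
  {"tx": 0,"ty": 4,"tz": 0,"rx": 0,"ry": 0,"rz": 0},
  {"tx": 0,"ty": 8,"tz": 0,"rx": 0,"ry": 0,"rz": 0},
  {"tx": 0,"ty": 12,"tz": 0,"rx": 0,"ry": 0,"rz": 0},
  {"tx": 0,"ty": 16,"tz": 0,"rx": 0,"ry": 0,"rz": 0},
  {"tx": 0,"ty": 20,"tz": 0,"rx": 0,"ry": 0,"rz": -0.005},
])

```text
time: 37.7
position: [0.4637, -0.2255, 0.3808]
tool_rot: [0.998, 0.055, -0.001, -0.001]
ft_force: [0.3, -0.2, -0.3]
grip_width: 0.0214
```

```bash
python3 -c "
from h import *
st(); plan([.4655,-.389,.24],.112)"
```

```text
t 37.7 pos [ 0.4637 -0.2255  0.3808] q [-0.67   0.223  1.471  0.     1.451  0.791] F [ 0.3 -0.2 -0.3] w 0.0214
-> [ 0.466 -0.389  0.24 ]  tx -1.59 ty 16.30 tz 14.05 | rx -0.003 ry 0.002 rz -0.002  rows 5.2
```

Emit:
send_rows([
  {"tx": -0.4,"ty": 4,"tz": 0,"rx": 0,"ry": 0,"rz": 0},
  {"tx": -0.8,"ty": 8,"tz": 2,"rx": 0,"ry": 0,"rz": 0},
  {"tx": -1.2,"ty": 12,"tz": 5,"rx": 0,"ry": 0,"rz": 0},
  {"tx": -1.5,"ty": 15,"tz": 8,"rx": 0,"ry": 0,"rz": 0},
  {"tx": -1.6,"ty": 16.1,"tz": 11,"rx": 0,"ry": 0,"rz": 0},
])

```text
time: 38.12
position: [0.4665, -0.3891, 0.273]
tool_rot: [0.999, 0.054, 0.001, 0.002]
ft_force: [0.6, -0.6, -1.1]
grip_width: 0.0217
```

Emit:
send_rows([
  {"tx": 0,"ty": 0,"tz": 3,"rx": 0,"ry": 0,"rz": 0},
  {"tx": 0,"ty": 0,"tz": 6,"rx": 0,"ry": 0,"rz": 0},
  {"tx": 0,"ty": 0,"tz": 9,"rx": 0,"ry": 0,"rz": 0},
  {"tx": 0,"ty": 0,"tz": 12,"rx": 0,"ry": 0,"rz": 0},
  {"tx": 0,"ty": 0,"tz": 13,"rx": 0,"ry": 0,"rz": 0},
])

```text
time: 38.53
position: [0.4634, -0.3817, 0.138]
tool_rot: [0.998, 0.055, -0.004, -0.005]
ft_force: [-0.0, 1.0, -2.5]
grip_width: 0.0216
```

Run:
```python
from h import *
st(); plan([.466,-.3867,.068],.112)
c=cam('scene'); save(c,'scene30',(40,140,200,300),4.5)
P=c['P'].reshape(-1,3);C=c['color'].reshape(-1,3).astype(int)
ax=np.array([.9937,.1118]);na=np.array([-ax[1],ax[0]])
S=(P[:,0]>0.25)&(P[:,0]<0.72)&(P[:,1]<-0.32)&(P[:,1]>-0.46)
Q=P[S];cc=C[S];t=Q[:,:2]@ax;n=Q[:,:2]@na
fk=(Q[:,2]>.09)&(Q[:,2]<.112)&(abs(n+.436)<.045);fm=fk&(t>.46); print('front fork n',np.percentile(n[fm],[2,98]).round(4),fm.sum(),'rear',np.percentile(n[fk&(t<.4)],[2,98]).round(4))
b=(Q[:,2]>.118)&(Q[:,2]<.17)&(cc[:,0]>cc[:,2]*1.5)
print('bar',b.sum(),'z',np.percentile(Q[b,2],[50,95]).round(3),[ (tt,np.percentile(n[b&(abs(t-tt)<.02)],[3,97]).round(4)) for tt in (.3,.5,.52)])
c=cam('side'); save(c,'side30',(200,80,360,200),4.5)
```

```text
t 38.53 pos [ 0.4634 -0.3817  0.138 ] q [-0.875  0.604  1.564 -0.     0.985  0.585] F [-0.   1.  -2.5] w 0.0216
-> [ 0.466 -0.387  0.068]  tx 0.25 ty 0.60 tz 6.99 | rx -0.010 ry 0.007 rz -0.002  rows 1.7Traceback (most recent call last):
  File "<stdin>", line 8, in <module>
    return _quantile_unchecked(
        a, q, axis, out, overwrite_input, method, keepdims, weights)
    return _ureduce(a,
                    func=_quantile_ureduce_func,
    ...<5 lines>...
                    overwrite_input=overwrite_input,
                    method=method)
    r = func(a, **kwargs)
    result = _quantile(arr,
                       quantiles=q,
    ...<2 lines>...
                       out=out,
                       weights=wgt)
    slices_having_nans = np.isnan(arr[-1, ...])
                                  ~~~^^^^^^^^^
IndexError: index -1 is out of bounds for axis 0 with size 0
```

View pics/scene30.png

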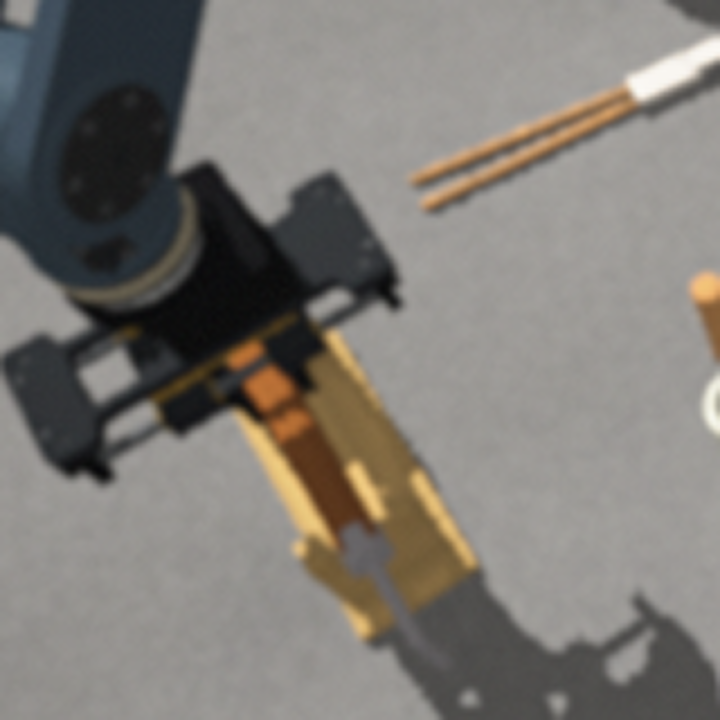

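Emit:
send_rows([
  {"tx": 0,"ty": 0,"tz": 0,"rx": 0,"ry": 0,"rz": 0},
  {"tx": 0,"ty": 0,"tz": 0,"rx": 0,"ry": 0,"rz": 0},
])

```text
time: 38.75
position: [0.4672, -0.3857, 0.1449]
tool_rot: [0.998, 0.055, 0.001, 0.001]
ft_force: [-0.1, 0.8, -1.2]
grip_width: 0.0212
```

Run:
```python
from h import *
st(); plan([.466,-.3867,.068],.112)
c=cam('side'); save(c,'side30',(200,80,360,200),4.5)
c=cam('wrist'); save(c,'w30',s=1.5)
```

```text
t 38.75 pos [ 0.4672 -0.3857  0.1449] q [-0.874  0.596  1.556  0.     0.988  0.585] F [-0.1  0.8 -1.2] w 0.0212
-> [ 0.466 -0.387  0.068]  tx -0.14 ty 0.08 tz 7.69 | rx 0.002 ry -0.001 rz -0.001  rows 1.8
```

View pics/side30.png

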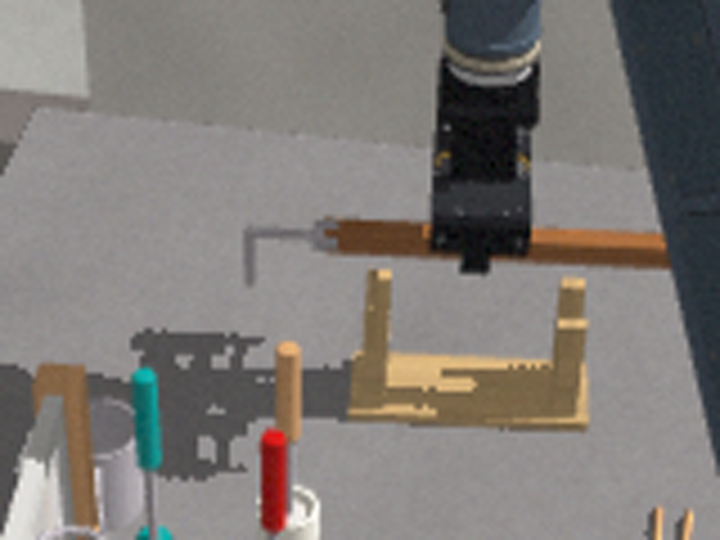

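View pics/w30.png

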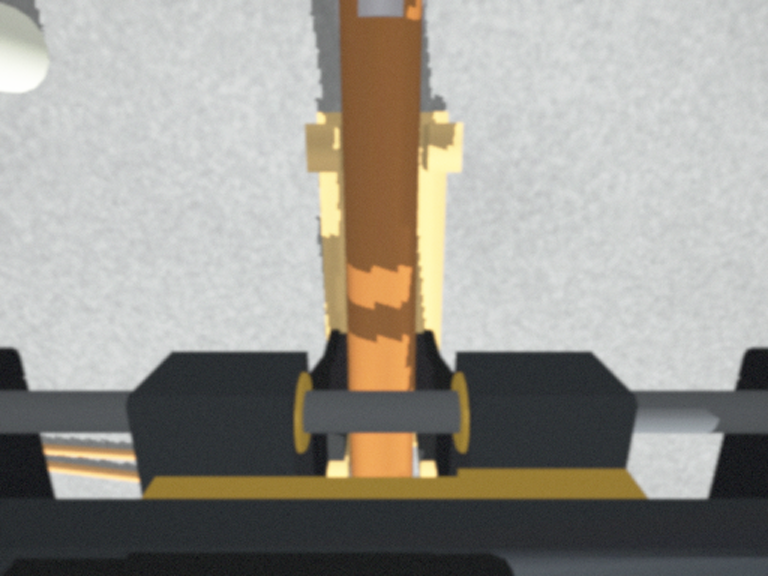

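The bar lies centred above both forks (cheeks at 306–462, bar at 342–419 in the wrist view). Lower it into the forks.

Emit:
send_rows([
  {"tx": -0.1,"ty": 0,"tz": 2,"rx": 0,"ry": 0,"rz": 0},
  {"tx": -0.1,"ty": 0,"tz": 4,"rx": 0,"ry": 0,"rz": 0},
  {"tx": -0.1,"ty": 0,"tz": 6,"rx": 0,"ry": 0,"rz": 0},
  {"tx": -0.1,"ty": 0,"tz": 7,"rx": 0,"ry": 0,"rz": 0},
  {"tx": -0.1,"ty": 0,"tz": 7.3,"rx": 0,"ry": 0,"rz": 0},
])

```text
time: 39.27
position: [0.4654, -0.3848, 0.0705]
tool_rot: [0.998, 0.055, -0.0, -0.0]
ft_force: [-0.9, 0.0, -0.9]
grip_width: 0.0217
```

Emit:
send_rows([
  {"tx": 0,"ty": 0,"tz": 0.1,"rx": 0,"ry": 0,"rz": 0},
  {"tx": 0,"ty": 0,"tz": 0.2,"rx": 0,"ry": 0,"rz": 0},
])

```text
time: 39.43
position: [0.4663, -0.386, 0.0702]
tool_rot: [0.998, 0.055, 0.001, 0.001]
ft_force: [1.4, 0.4, -0.9]
grip_width: 0.0214
```

Emit:
send_rows([
  {"tx": 0,"ty": 0,"tz": 0.1,"rx": 0,"ry": 0,"rz": 0},
  {"tx": 0,"ty": 0,"tz": 0.2,"rx": 0,"ry": 0,"rz": 0},
])

```text
time: 39.6
position: [0.4663, -0.3859, 0.0686]
tool_rot: [0.998, 0.055, 0.001, 0.001]
ft_force: [-1.8, 1.2, 11.0]
grip_width: 0.0213
```

Emit:
send_rows([
  {"tx": 0,"ty": 0,"tz": 0.05,"rx": 0,"ry": 0,"rz": 0},
  {"tx": 0,"ty": 0,"tz": 0.1,"rx": 0,"ry": 0,"rz": 0},
])

```text
time: 39.77
position: [0.4663, -0.3859, 0.0686]
tool_rot: [0.998, 0.055, 0.001, 0.001]
ft_force: [-2.0, 2.6, 12.8]
grip_width: 0.0217
```

The pole is seated: 11–13 N up at the same TCP height as when it was picked up. Relax 1 mm, open and rise.

Emit:
send_rows([
  {"tx": 0,"ty": 0,"tz": -0.15,"rx": 0,"ry": 0,"rz": 0},
  {"tx": 0,"ty": 0,"tz": -0.15,"rx": 0,"ry": 0,"rz": 0},
])

```text
time: 39.93
position: [0.4661, -0.3857, 0.0686]
tool_rot: [0.998, 0.055, 0.001, 0.001]
ft_force: [-0.7, -1.1, 0.2]
grip_width: 0.0213
```

Emit:
send_rows([
  {"tx": 0,"ty": 0,"tz": 0,"rx": 0,"ry": 0,"rz": 0},
  {"tx": 0,"ty": 0,"tz": 0,"rx": 0,"ry": 0,"rz": 0},
  {"tx": 0,"ty": 0,"tz": 0,"rx": 0,"ry": 0,"rz": 0},
  {"tx": 0,"ty": 0,"tz": 0,"rx": 0,"ry": 0,"rz": 0},
  {"tx": 0,"ty": 0,"tz": 0,"rx": 0,"ry": 0,"rz": 0},
], claw=6)

```text
time: 40.35
position: [0.4654, -0.385, 0.0672]
tool_rot: [0.998, 0.055, -0.0, -0.0]
ft_force: [-0.3, -0.0, 0.5]
grip_width: 0.047
```

Emit:
send_rows([
  {"tx": 0,"ty": 0,"tz": -2,"rx": 0,"ry": 0,"rz": 0},
  {"tx": 0,"ty": 0,"tz": -5,"rx": 0,"ry": 0,"rz": 0},
  {"tx": 0,"ty": 0,"tz": -9,"rx": 0,"ry": 0,"rz": 0},
  {"tx": 0,"ty": 0,"tz": -13,"rx": 0,"ry": 0,"rz": 0},
  {"tx": 0,"ty": 0,"tz": -17,"rx": 0,"ry": 0,"rz": 0},
])

```text
time: 40.77
position: [0.4651, -0.3847, 0.2386]
tool_rot: [0.998, 0.055, -0.0, -0.001]
ft_force: [-0.4, -1.1, -0.6]
grip_width: 0.0597
```

Emit:
send_rows([
  {"tx": -2,"ty": 3,"tz": -2,"rx": 0,"ry": 0,"rz": 0},
  {"tx": -4,"ty": 6,"tz": -4,"rx": 0,"ry": 0,"rz": 0},
  {"tx": -6,"ty": 9,"tz": -6,"rx": 0,"ry": 0,"rz": 0},
  {"tx": -6,"ty": 9,"tz": -6,"rx": 0,"ry": 0,"rz": 0},
  {"tx": -6,"ty": 9,"tz": -6,"rx": 0,"ry": 0,"rz": 0},
])

```text
time: 41.18
position: [0.415, -0.4836, 0.2987]
tool_rot: [0.999, 0.054, 0.001, 0.001]
ft_force: [0.7, 0.2, -0.5]
grip_width: 0.0602
```

Run:
```python
from chk import *
st()
for n in ['scene','side']:
    c=cam(n); save(c,n+'31',s=1.5)
    P=c['P'].reshape(-1,3);C=c['color'].reshape(-1,3).astype(int);k=np.isfinite(P[:,0]);P=P[k];C=C[k]
    print(n,'tall',cups(c,(.475,.25),.121,.06),'mid',cups(c,(.5,.13),.096,.06),'mug',cups(c,(.742,-.199),.078,.05))
    S=P[(P[:,0]>0.25)&(P[:,0]<0.66)&(P[:,1]<-0.33)&(P[:,1]>-0.45)&(P[:,2]>0.085)&(P[:,2]<0.102)]
    L=cv2.fitLine(S[:,:2].astype(np.float32),cv2.DIST_HUBER,0,0.01,0.01).ravel();dv=L[:2]*np.sign(L[0]);t=(S[:,:2]-L[2:])@dv
    mid=L[2:]+dv*(np.percentile(t,0.5)+.17); print('pole dir',dv.round(4),'mid from rear',mid.round(4),'front',(L[2:]+dv*(np.percentile(t,99.5)-.19)).round(4),'z90',np.percentile(S[:,2],90).round(4))
    S=P[(np.hypot(P[:,0]-.576,P[:,1]+.147)<0.035)&(P[:,2]>.15)&(P[:,2]<.26)]; print('brush',S.mean(0).round(4),'top',np.percentile(S[:,2],98).round(4))
    F=P[(P[:,0]>0.6)&(P[:,0]<0.8)&(P[:,1]<0.27)&(P[:,1]>0.06)&(P[:,2]>0.15)&(P[:,2]<.32)]
    s=least_squares(lambda p:F[:,0]-p[0]-p[1]*F[:,2]+.0775*F[:,1],[.6,.0],loss='soft_l1',f_scale=.003).x; print('theta',np.arctan(s[1]).round(4))
    for l in ['saucer','mug','pole_mid','hook_tip','rest_seat']: print(l,[(np.round(q['xy']).tolist(),round(q['p'],2)) for q in robot.tip_of(l,n)][:1])
```

```text
t 41.18 pos [ 0.415  -0.4836  0.2987] q [-1.037  0.472  1.31   0.     1.356  0.427] F [ 0.7  0.2 -0.5] w 0.0602
scene tall (100, array([0.4749, 0.2515, 0.0303])) mid (95, array([0.503 , 0.1314, 0.0302])) mug (134, array([ 0.7428, -0.1998,  0.0343]))
pole dir [0.9935 0.1141] mid from rear [ 0.4664 -0.3837] front [ 0.4591 -0.3846] z90 0.098
brush [ 0.5815 -0.1457  0.2013] top 0.2316
theta -0.0059
saucer [([359.0, 152.0], 0.76)]
mug [([218.0, 298.0], 0.84)]
pole_mid []
hook_tip [([144.0, 296.0], 0.66)]
rest_seat [([107.0, 241.0], 0.81)]
side tall (127, array([0.4706, 0.2522, 0.0303])) mid (103, array([0.4989, 0.1319, 0.0303])) mug (42, array([ 0.7401, -0.1987,  0.0348]))
pole dir [0.9945 0.1043] mid from rear [ 0.4615 -0.3814] front [ 0.4551 -0.3821] z90 0.099
brush [ 0.5726 -0.1406  0.1959] top 0.2326
theta -0.0152
saucer [([230.0, 361.0], 0.59)]
mug [([221.0, 189.0], 0.6)]
pole_mid [([307.0, 150.0], 0.59)]
hook_tip [([254.0, 160.0], 0.61)]
rest_seat [([305.0, 154.0], 0.64)]
```

View pics/scene31.png

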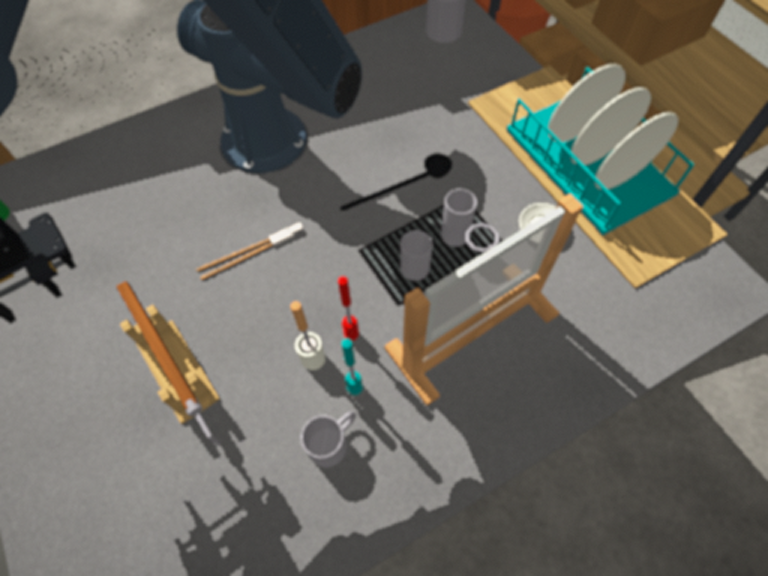

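View pics/side31.png

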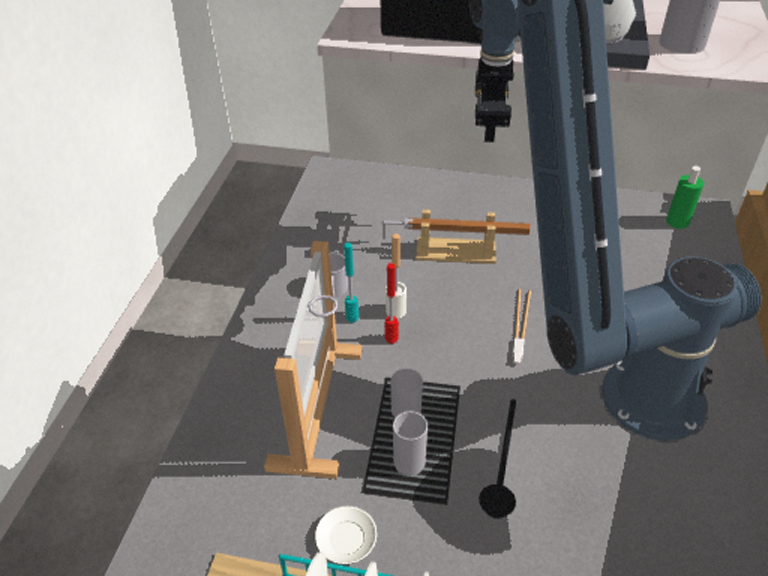

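The last views agree. The flap stands in line with its posts. Both tumblers are inside the mat at scene (306,145) and (277,170), the brush is upright in its pot at (203,230), and the pole is in both forks with its hook down at (137,290). The mug is unmoved, the saucer's detected pixel is within 2–3 px of before, and the arm is clear. Handing in.

```bash
python3 -c "
from h import *
print(robot.hand_in()); st()"
```

```text
the job is handed in; nothing more can be done
None
the job is handed in; nothing more can be done
```

I finished the whole job and handed it in after about 41 s of robot time. The hand-in gave no verdict.

**What I did**
- **Tumblers:** Only the tall and middle ones were there. I searched all views for the short one and found nothing of its size. I scrubbed the tall one and then the middle one, each down to about 12 mm above the counter twice, with the brush drawn up to about 88–90 mm in between.
- **Brush:** It is back in its pot. The red and turquoise copies were not touched.
- **Drying mat:** Both tumblers stand upright on the mat.
- **Vent flap:** I hooked the ring with the pole and pulled the flap to its stop, where the force jumped to about 11 N. Then I lifted the hook out and laid the pole back in its forks, hook end the same way and hanging down.

**Last checks**
- **Flap:** Within 0.015 rad of shut in both cameras.
- **Tall tumbler:** At (0.475, 0.251), near the middle line of the mat.
- **Middle tumbler:** At (0.503, 0.131). It was knocked about 27 mm just after I set it down and was at rest afterwards. It is still about 28 mm from the mat's middle across (54 allowed), so I left it there.
- **Pole and brush:** The pole is at its original height, within about 5 mm of home. The brush is upright, with its top at 0.232 as before.
- **Mug and saucer:** The mug is unmoved. The saucer shows within 2–3 pixels of its first position; I did not measure it in 3D.

**Disagreements:** The side camera reads about 4 mm lower in x than the scene camera throughout. I trusted the scene camera because it matched the arm's own position when it held the tumblers. The pole's mid point reads about 7 mm differently along its length depending on which end I measured from, well inside the 35 mm tolerance.

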